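# Tighten a microscope's tube-lens ring with a two-pin spanner

### The job

The retaining ring round the tube lens in the microscope's sloping head port has worked loose: take the two-pin face spanner from its sloping rest, set both pins down into two opposite holes of the ring before turning it, and with it, tighten the ring clockwise until it is fully home. Keep the spanner off the glass and the gripper off the ring and glass. Then lay the spanner back flat on the board of its rest, grip up and pins down against the stop, and leave the other loose things where they are.

Things in the scene. Friction and masses are not known exactly. Their poses are not given: they have to be found in the camera images.
- ring_face (a point): Centre of the outer face of the retaining ring in the microscope's head port. z: the ring's axis out of the port, 30 degrees from vertical, leaning to the microscope's front (robot side); x: up the face towards the stage; y: level, along the face. The frame is the microscope's: it does NOT turn with the ring. The flat face stands 2 mm proud of the port tube.
- ring (a joint): Turn of the ring, rad: 0 = fully home (firm stop), negative = loose. Clockwise seen from outside (negative about z of ring_face) tightens and raises it. It starts 0.55 to 0.95 short, can back off to -1.4. Where its holes stand on the clock differs at every start and is not reported: look or feel. Friction of 0.35 N m holds it: pins dragged over its face at up to 8 N do not turn it.
- lens: The tube lens, a clear glass dome 41 mm across in the middle of the ring, its top 5 mm below the ring's face. Fixed; origin and axes are those of ring_face. The ring round it is dark steel, outside diameter 82 mm, inside 44 mm, with six round holes, 10 mm in diameter and 13 mm deep, every 60 degrees on a circle of radius 30 mm. Ring and lens sit in a white tube 110 mm across.
- microscope: White inverted microscope, fixed; origin under its foot (380 x 220 mm), x to its rear, z up. Port (ring_face) at x -125, z 176 mm. Black stage 250 mm wide from x -20 to 195, top at z 203; condenser and lamp arm over it, at z 345 to 570 and x above 30: nothing stands above the port.
- spanner_grip (a point): Middle of the grip of the two-pin face spanner, where to grasp it. The spanner is a flat aluminium plate 12 mm thick (along x); z points from the pins up the grip, y across the plate. From the pin tips along z: pins to 11 mm, head 84 mm wide to 66, taper to 88, grip 44 mm wide to 140; this point is at 113. It is the same after half a turn about z.
- spanner_foot (a point): Point half-way between the spanner's two pin tips, 113 mm from spanner_grip along -z; same axes. With the pins fully in, the head's lower edge lies on the ring's face and this point is 11 mm below the face.
- pin_a (a point): Tip of the spanner's pin on the +y side, 30 mm from spanner_foot. Steel pin 7 mm in diameter, 11 mm long, round end.
- pin_b (a point): Tip of the same spanner's other pin, 30 mm from spanner_foot on the -y side.
- spanner: The whole spanner, 0.22 to 0.37 kg, centre of mass about 60 mm from the pin tips. A grip of 60 to 80 N holds it well for the whole job; origin at spanner_foot, same axes.
- rest_stop (a point): Middle of the inner corner where the board of the spanner's sloping rest meets its stop ledge, about 32 mm above the bench. z: up the board, 35 degrees from vertical, leaning to the robot's side; x: out of the board (away from the robot and up); y: level, along the ledge. The spanner lies flat on the board, pin tips on the ledge: spanner_foot is then at x = 6, z = 0 mm.
- rest: The spanner's rest, a fixed grey bent-sheet stand with a foot plate 130 x 150 mm; origin under it. Board 150 mm wide, 84 mm long from the ledge; ledge 24 mm deep with a lip 8 mm high at its outer edge. The grip stands out above the board. Let go on the board a few cm up, the spanner slides down to the ledge by itself. It stands left or right of the microscope.
- objectives: Bystander: fixed black block 100 x 150 x 30 mm holding five objectives up to 80 mm above the bench, on the other side from the rest; origin under it.
- binocular_head: Bystander: binocular head taken off the microscope, about 190 x 120 x 75 mm, loose on the bench; origin at its underside.
- wash_bottle: Bystander: white bottle, 60 mm across, 150 mm tall, loose on the bench; origin at its underside.
- port_cap: Bystander: black round dust cap of the port, 104 mm across, 18 mm high, loose on the bench; origin at its underside.
- slide_box: Bystander: grey slide box 100 x 85 x 30 mm, loose on the bench; origin at its underside.
- flat_wrench: Bystander: plain flat open-ended wrench, 140 mm long, loose on the bench; origin at its underside.
- lens_brush: Bystander: lens brush, 150 mm long, loose on the bench; origin at its underside.
- eyepiece_jar: Bystander: clear jar with black lid, 54 mm across, 64 mm tall, loose on the bench; origin at its underside.
Things that resemble listed ones, but are neither listed nor needed, are in the scene too. Leave any blue or red look-alike of the spanner alone.

How it is judged:
By the outcome, as a careful person would: the job done as asked, in the order asked, and still so for the second after the job is handed in, with the robot touching nothing.
It also fails if it takes over 67 s, if anything falls off the work surface, if the arm or the gripper's body presses on something with over 40 N, if the wrist force passes 120 N, or if a joint passes its speed limit or range.

### The arm

A 6-joint arm with a two-finger parallel gripper is mounted at the origin on the work surface. World frame = base frame: x ahead of the robot, y to its left, z up, the work surface at z = 0. Lengths are in m, angles in degrees, forces in N, time in s.
With the tool pointing down it reaches from about 0.35 to 0.875 m from the base axis. Payload 4.2 kg.
Tool frame: the origin (TCP) lies on the centre line of the jaws, within the pads' length; the fingertips stand 19 mm ahead of it and the grasp point (between the pads) is the TCP; x points along the fingers, y is the direction in which the jaws open and shut, and the axes are right-handed (so a half turn about x gives the same grasp; the last joint's range is limited). The gripper opens to 87 mm and grips with 3 to 60 N. Pads are 19 mm wide; open, the fingers measure 117 mm over their backs; the gripper's body (75 mm by 190 mm) begins 51 mm behind the grasp point.
Start: joints at [79.676, 22.042, 0.453, 0, -68.411, -14.817], TCP at [0.265, 0.566, 0.202] pointing down, gripper open.
Joint ranges: [-179.83, 179.83], [-69.29, 118.12], [-61.27, 80.66], [-181.25, 117.63], [-171.15, -9.14], [-177.46, 177.46]. Speed limits (degrees/s): [159.86, 159.86, 180, 180, 180, 180].

### API

Orientations are given as a 3x3 rotation matrix whose columns are the frame's x, y, z axes.
In Python, from station import * gives the robot as it stands.
- The arm moves only by the shell command python3 -m creep 'ROWS'. ROWS is JSON, a list of rows, each a list of 5 numbers: the opening, from 0 (shut) to 1 (fully open), then the shift along the world's x, y, z in mm, then the turn about the world's z in rad. In form: [[jaw, x, y, z, turn], ...]. A call has exactly 8 rows; each row is the pose to reach, as a shift and turn from the pose measured when the call began; what a row does not reach only later rows make up. A row lasts 1/10 s, in which the tool goes at most 50 mm and 8.59 degrees, less where a joint would pass 70% of its speed; a pose out of reach is approached as far as the arm can. A call with a gripper value outside its range is refused whole. The fingers move at their own pace and stop on an object; the grip force is fixed at half the most. Time passes only in rows, so rows that repeat a pose let the fingers close, or fill a call up. It gives the time, the measured TCP pose, the force and the opening at its end, in the units of the state.
- sense(): the state, without advancing time (a new reading comes with each control period).
- capture(name): name is "side" or "top"; returns a dict with "image" (480x640x3 uint8, blue, green, red), "z_map" (480x640 float32, m along the optical axis (not along the pixel's ray), 0 where there is no reading), "mtx" (3x3 intrinsics, pixels), "k1" (the pictures are not rectified: a ray, as slopes to the right and down, at radius r is drawn at 1 + k1 r^2 times it, then the intrinsics apply), "eye" and "attitude" of the camera in the world. Camera axes: x right, y up, looking along -z (the intrinsics and any distortion apply to the point x, -y, -z); pixel columns grow to the right and rows downward; lengths in m; the calibration is good to about 2 mm. A picture is of the moment at which its call begins.
- finish_job(): hands the job in, once; it reports no verdict.
Trained networks look in a picture, given as the dict that the camera call returned (one of the last four; its "shot" number tells which), for a name from the list of things; names that differ only in an ending like _2 or _b are one class to them, and where a whole thing is asked for, a point or a joint stands for the part that bears it (a point fixed in the world has none). Each returns a list of dicts, best first, with "confidence" (0 to 1); they miss things now and then, are a little off and sometimes report something else, mostly with a low value. They report only what shows in the picture. A call takes as long as a camera call. They do not tell look-alikes from the thing itself.
- look_for(picture, thing): "box" ([left, top, right, bottom] in pixels, round what is visible of it).
- mark_of(picture, thing): "centre" ([column, row] in pixels: a listed point, or the origin of a listed thing).
The state is a dict: "time_s": time; "joints": joint angles; "joint_velocities": joint speeds; "effort": joint torques, N m; "tcp_pos": TCP position; "ee_rot": TCP orientation; "wrist_force": force on the tool from outside, world axes, zero at the start; "moment": the same for the moment, N m; "gripper_width": opening from 0.0 (shut) to 1.0 (fully open).
Only numpy, scipy, OpenCV 4.12 (cv2) and the standard library are available. Lean on these libraries where they do the work, as an engineer would, in place of code of your own. Each camera call takes 0.05 s, during which the arm holds its last target.

## Working session

There is one attempt and no reset: what is moved stays moved. The work goes in short steps, Python scripts to look and compute and a shell command to move; the robot and the scene stay as the last step left them, time stands still between calls to the robot, and variables do not carry over. Pictures are saved under pics/ and viewed, and the job is handed in when it is done.

```bash
mkdir -p pics; ls
cat > h.py <<'E'
from station import *
import numpy as np, cv2
np.set_printoptions(precision=4,suppress=True)
def ray(p,u,v):
    K=p["mtx"];pt=np.array([[[u,v]]],float)
    x,y=cv2.undistortPoints(pt,np.array(K,float),np.array([p["k1"],0,0,0,0],float))[0,0]
    return np.array([x,-y,-1.0])
def toW(p,u,v,z=None):
    if z is None:
        a=p["z_map"][int(v)-1:int(v)+2,int(u)-1:int(u)+2]; a=a[a>0]; z=np.median(a) if len(a) else np.nan
    return np.array(p["eye"])+np.array(p["attitude"])@(ray(p,u,v)*z)
def proj(p,X):
    c=np.array(p["attitude"]).T@(np.array(X)-np.array(p["eye"]))
    q,_=cv2.projectPoints(np.array([[c[0],-c[1],-c[2]]]),np.zeros(3),np.zeros(3),np.array(p["mtx"],float),np.array([p["k1"],0,0,0,0],float))
    return q[0,0]
def cloud(p):
    z=p["z_map"];h,w=z.shape
    vv,uu=np.mgrid[0:h,0:w]
    pts=np.stack([uu.ravel(),vv.ravel()],1).astype(float)[:,None]
    xy=cv2.undistortPoints(pts,np.array(p["mtx"],float),np.array([p["k1"],0,0,0,0],float))[:,0]
    d=np.c_[xy[:,0],-xy[:,1],-np.ones(len(xy))]*z.ravel()[:,None]
    W=d@np.array(p["attitude"]).T+np.array(p["eye"])
    W[z.ravel()<=0]=np.nan
    return W.reshape(h,w,3)
E
python3 - <<'E'
from h import *
import pickle
for n in("side","top"):
    p=capture(n); cv2.imwrite(f"pics/{n}0.png",p["image"]); pickle.dump(p,open(f"{n}0.pkl","wb"))
    print(n,p["eye"],p["attitude"],p["mtx"],p["k1"])
    for t in ["ring_face","spanner_grip","spanner_foot","pin_a","rest_stop","rest","microscope","spanner","ring","objectives"]:
        print(t,[(np.round(m["centre"],1).tolist(),round(m["confidence"],2),np.round(toW(p,*m["centre"]),3).tolist()) for m in mark_of(p,t)][:4])
print(sense())
E
```

```text
pics
side [ 0.1106 -0.9293  0.801 ] [[ 0.9442  0.1963 -0.2646]
 [-0.3289  0.5152 -0.7915]
 [-0.019   0.8343  0.551 ]] [[484.3329   0.     333.6403]
 [  0.     484.3329 244.5258]
 [  0.       0.       1.    ]] -0.08169555423447727
ring_face [([379.9, 219.8], 0.57, [0.563, 0.046, 0.168])]
spanner_grip [([227.0, 240.6], 0.91, [0.195, 0.341, 0.011]), ([262.9, 208.4], 0.65, [0.34, 0.495, 0.013]), ([304.0, 198.4], 0.52, [0.427, 0.277, 0.142])]
spanner_foot [([325.3, 220.0], 0.76, [0.487, 0.27, 0.061]), ([218.8, 258.4], 0.62, [0.158, 0.268, 0.002]), ([231.1, 216.6], 0.61, [0.231, 0.5, 0.001])]
pin_a [([207.6, 254.0], 0.93, [0.13, 0.288, 0.012]), ([234.1, 219.9], 0.74, [0.237, 0.475, 0.001]), ([228.1, 213.3], 0.71, [0.226, 0.528, 0.0]), ([328.9, 225.0], 0.53, [0.499, 0.272, 0.039])]
rest_stop [([317.5, 219.3], 0.68, [0.492, 0.371, 0.006])]
rest [([312.1, 231.3], 0.59, [0.455, 0.311, 0.004])]
microscope [([422.8, 269.4], 0.61, [0.642, -0.057, 0.061])]
spanner [([230.5, 217.2], 0.95, [0.229, 0.498, 0.001]), ([211.5, 260.9], 0.8, [0.137, 0.269, -0.002])]Traceback (most recent call last):
  File "<stdin>", line 7, in <module>
ValueError: it knows: binocular_head, eyepiece_jar, flat_wrench, lens, lens_brush, microscope, objectives, pin, port_cap, rest, rest_stop, ring_face, slide_box, spanner, spanner_foot, spanner_grip, wash_bottle
```

Run:
```python
from h import *
import pickle
for n in("top",):
    p=capture(n); cv2.imwrite(f"pics/{n}0.png",p["image"]); pickle.dump(p,open(f"{n}0.pkl","wb"))
    print(n,p["eye"],p["attitude"],p["mtx"],p["k1"])
    for t in ["ring_face","spanner_grip","spanner_foot","pin_a","rest_stop","rest","microscope","spanner","objectives"]:
        print(t,[(np.round(m["centre"],1).tolist(),round(m["confidence"],2),np.round(toW(p,*m["centre"]),3).tolist()) for m in mark_of(p,t)][:4])
print(sense())
```

```text
top [0.3177 0.0287 1.7644] [[ 0.0209  0.9975 -0.0676]
 [-0.9998  0.0213  0.0043]
 [ 0.0057  0.0675  0.9977]] [[617.1506   0.     321.0263]
 [  0.     617.1506 232.5428]
 [  0.       0.       1.    ]] 0.007851328730144233
ring_face [([318.3, 180.4], 0.65, [0.562, 0.032, 0.168])]
spanner_grip [([214.8, 228.2], 0.86, [0.434, 0.302, 0.137]), ([153.5, 262.4], 0.72, [0.342, 0.494, 0.01]), ([200.5, 309.6], 0.58, [0.212, 0.356, 0.014])]
spanner_foot [([217.8, 209.3], 0.73, [0.492, 0.31, 0.052]), ([155.6, 301.7], 0.71, [0.23, 0.487, -0.003]), ([234.5, 331.8], 0.63, [0.15, 0.26, -0.001]), ([230.9, 206.1], 0.44, [0.504, 0.276, 0.037])]
pin_a [([230.0, 339.6], 0.95, [0.128, 0.272, -0.0]), ([206.8, 207.0], 0.93, [0.499, 0.343, 0.041]), ([144.9, 302.7], 0.9, [0.227, 0.516, 0.001]), ([238.3, 320.5], 0.75, [0.183, 0.249, 0.009])]
rest_stop [([218.6, 211.6], 0.67, [0.485, 0.307, 0.058]), ([212.5, 213.0], 0.57, [0.481, 0.322, 0.065])]
rest [([216.1, 218.6], 0.63, [0.463, 0.307, 0.092]), ([213.2, 214.3], 0.3, [0.476, 0.319, 0.072])]
microscope [([326.6, 147.9], 0.96, [0.655, 0.012, 0.137])]
spanner [([233.2, 330.1], 0.8, [0.155, 0.265, -0.003]), ([151.9, 299.5], 0.72, [0.236, 0.498, -0.003])]
objectives [([448.6, 216.5], 0.93, [0.488, -0.338, 0.03])]
{'time_s': 0.95, 'joints': array([ 79.6765,  22.0391,   0.4538,   0.0018, -68.4116, -14.8166]), 'joint_velocities': array([-0.0563,  0.0065, -0.0353,  0.0889,  0.0849,  0.0198]), 'effort': array([  0.0001, -39.0469,  18.7626,   4.2244,   0.0155,  -0.    ]), 'tcp_pos': array([0.2655, 0.5658, 0.2025]), 'ee_rot': array([[ 0.    , -0.4248, -0.9053],
       [ 0.    , -0.9053,  0.4248],
       [-1.    , -0.0001, -0.    ]]), 'wrist_force': array([ 0.9389, -0.4576,  0.2038]), 'moment': array([-0.0757,  0.0074, -0.0056]), 'gripper_width': 0.9999415994540675}
```

View pics/side0.png

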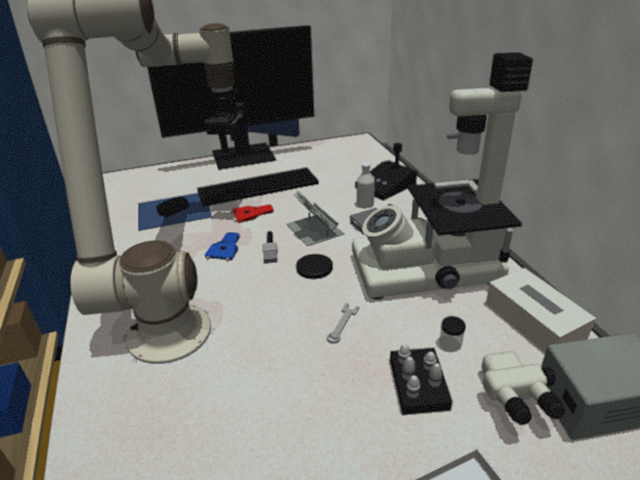

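View pics/top0.png

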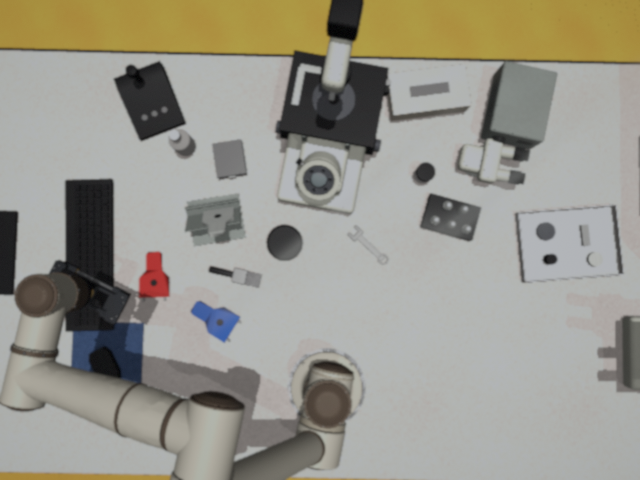

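The side view shows blue (222,246) and red (253,211) look-alikes lying flat. The grey spanner is on the rest at (316,215). In the top view the rest is at (216,218) and the ring at (318,180). Next I'll enlarge crops of both.

Run:
```python
import cv2,numpy as np
t=cv2.imread("pics/top0.png");s=cv2.imread("pics/side0.png")
R=lambda i,x,y,w,h:cv2.resize(i[y:y+h,x:x+w],(400,300),interpolation=cv2.INTER_CUBIC)
a=np.vstack([np.hstack([R(t,176,185,80,60),R(t,285,154,66,50)]),np.hstack([R(s,276,180,80,60),R(s,350,195,64,48)])])
cv2.imwrite("pics/crop0.png",a)
```

```text
(no output)
```

View pics/crop0.png

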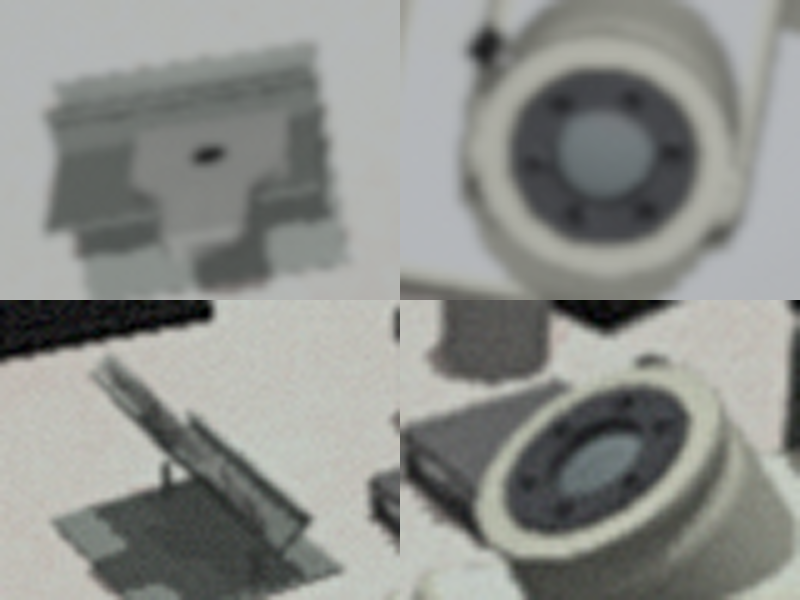

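```bash
cat > g.py <<'E'
from h import *
import pickle
def planefit(P,it=5,tol=.004):
    P=P[~np.isnan(P).any(1)]
    m=np.ones(len(P),bool)
    for _ in range(it):
        c=np.median(P[m],0) if _==0 else P[m].mean(0)
        n=np.linalg.svd(P[m]-c,full_matrices=False)[2][2]; n*=np.sign(n[2])
        d=(P-c)@n; m=np.abs(d)<max(tol,1*0)
    return c,n,m.sum(),d[m].std()
if __name__=="__main__":
  for n in("top","side"):
    p=pickle.load(open(n+"0.pkl","rb")); W=cloud(p); g=cv2.cvtColor(p["image"],6)
    c0=(318.3,180.4) if n=="top" else (382,222)
    vv,uu=np.mgrid[0:480,0:640]; 
    rad=np.hypot(uu-c0[0],vv-c0[1])<(27 if n=="top" else 32)
    Pm=W[rad]; print(n,"all",planefit(Pm[Pm[:,2]>.13],tol=.006))
    dk=rad&(g<110); c,nn,k,s=planefit(W[dk],tol=.006); print("dark",c,nn,k,s,"tilt",np.degrees(np.arccos(nn[2])),"az",np.degrees(np.arctan2(-nn[1],-nn[0])))
    c0=(216,218) if n=="top" else (316,217)
    sel=np.hypot(uu-c0[0],vv-c0[1])<25
    P=W[sel]; P=P[P[:,2]>.05]; print("rest", planefit(P,tol=.005))
E
python3 g.py
```

```text
top all (array([0.5579, 0.0322, 0.1698]), array([-0.4273,  0.0791,  0.9006]), np.int64(994), np.float64(0.003174738345051293))
dark [0.5657 0.0318 0.1765] [-0.6145  0.1265  0.7787] 400 0.0031922107990360266 tilt 38.85539505534669 az -11.628374760412399
rest (array([0.4598, 0.303 , 0.0982]), array([0.7956, 0.1429, 0.5887]), np.int64(614), np.float64(0.0020399587226914723))
side all (array([0.5643, 0.0213, 0.1674]), array([-0.2066, -0.1792,  0.9619]), np.int64(501), np.float64(0.003162169929361162))
dark [0.6058 0.1825 0.0816] [-0.4861  0.4173  0.7678] 303 0.0033516531291544163 tilt 39.84467988809851 az -40.64612092703681
rest (array([0.4552, 0.2777, 0.0947]), array([0.7718, 0.1605, 0.6152]), np.int64(125), np.float64(0.0028120883263921285))
```

```bash
cat > fit.py <<'E'
from h import *
import pickle
from scipy.optimize import least_squares
def Rf(yaw,t=np.radians(30)):
    # z axis out leaning to -x(mic), x up the face toward the stage
    c,s=np.cos(yaw),np.sin(yaw); Rz=np.array([[c,-s,0],[s,c,0],[0,0,1]])
    return Rz@np.array([[np.cos(t),0,-np.sin(t)],[0,1,0],[np.sin(t),0,np.cos(t)]])
if __name__=="__main__":
    T=pickle.load(open("top0.pkl","rb"));S=pickle.load(open("side0.pkl","rb"))
    ht=np.array([(163,104),(232,100),(273,154),(245,214),(174,216),(134,164)])/6.06+[285,154]-.4
    hs=np.array([(228,402-300),(263,126),(229,181),(160,206),(129,182),(163,126)])/6.25+[350,195]-.4
    def pts(q):
        R=Rf(q[2]); c=np.array([q[0],q[1],q[4]])
        return [c+R@np.array([.03*np.cos(q[3]+k*np.pi/3),.03*np.sin(q[3]+k*np.pi/3),-.002]) for k in range(6)]
    def res(q,which=(0,1),full=False):
        P=pts(q);r=[]
        for w,(cam,h) in enumerate(((T,ht),(S,hs))):
            if w not in which: continue
            pr=np.array([proj(cam,x) for x in P])
            d=pr[:,None]-h[None]; j=np.argmin((d**2).sum(2),1); r+=list((pr-h[j]).ravel())
        r.append((q[4]-.176)/.001); r.append((q[2]+np.radians(10.5))/np.radians(2))
        return np.array(r)
    for which in((0,),(1,),(0,1)):
        best=min((least_squares(res,[.565,.032,-.18,a,.176],args=(which,)) for a in np.radians([0,15,30,45])),key=lambda o:o.cost)
        q=best.x;print(which,q,"yaw",np.degrees(q[2]),"phase",np.degrees(q[3])%60,best.cost,np.abs(best.fun).max())
E
python3 fit.py
```

```text
(0,) [ 0.5615  0.0324 -0.1828  0.8033  0.176 ] yaw -10.475469512276687 phase 46.023231873699544 0.09218923666643157 0.22760848988039584
(1,) [ 0.5614  0.039  -0.1823 -0.2712  0.176 ] yaw -10.444905510180057 phase 44.45896630959839 0.21189937467289688 0.35152084214692536
(0, 1) [ 0.5604  0.0337 -0.1822 -0.2561  0.1773] yaw -10.439154803097974 phase 45.32866293768266 4.344418753897398 1.3473193839618758
```

```bash
python3 -m creep '[[1,50,-8,19,0.1],[1,100,-16,38,0.2],[1,150,-24,57,0.3],[1,200,-30,76,0.4],[1,250,-38,95,0.5],[1,300,-46,114,0.6],[1,350,-54,133,0.62],[1,400,-60,150,0.62]]'; python3 -c "
from h import *
s=sense();print(s['joints'],s['ee_rot'],s['tcp_pos'])"
```

```text
time_s: 1.75
tcp_pos: [0.6368, 0.5088, 0.3437]
ee_rot: [[0.001, 0.181, -0.984], [0.001, -0.984, -0.181], [-1.0, -0.001, -0.001]]
wrist_force: [1.5, 3.8, 2.2]
gripper_width: 0.998
[  49.9394   43.5247   57.2373    0.0179 -103.6264   50.4664] [[ 0.0012  0.1805 -0.9836]
 [ 0.001  -0.9836 -0.1805]
 [-1.     -0.0007 -0.0014]] [0.6368 0.5088 0.3437]
```

```bash
python3 -m creep '[[1,39,31,0,0],[1,78,62,0,0],[1,117,93,0,0],[1,156,124,0,0],[1,156,124,0,0],[1,156,124,0,0],[1,156,124,0,0],[1,156,124,0,0]]'; python3 -c "
from h import *
s=sense();print(s['joints'],s['ee_rot'],s['tcp_pos'])"
```

```text
time_s: 2.55
tcp_pos: [0.7037, 0.5618, 0.2899]
ee_rot: [[0.035, 0.181, -0.983], [0.026, -0.983, -0.18], [-0.999, -0.019, -0.039]]
wrist_force: [-0.4, -0.1, 0.4]
gripper_width: 0.998
[  49.0226   58.5087   80.6585    0.5752 -109.7294   51.6006] [[ 0.0348  0.1812 -0.9828]
 [ 0.0257 -0.9833 -0.1803]
 [-0.9991 -0.019  -0.0389]] [0.7037 0.5618 0.2899]
```

```bash
python3 -m creep '[[1,39,31,30,0],[1,78,62,50,0],[1,117,93,60,0],[1,156,124,60,0],[1,195,155,60,0],[1,234,186,60,0],[1,273,217,60,0],[1,312,248,60,0]]'; python3 -c "
from h import *
s=sense();print(s['joints'],s['ee_rot'],s['tcp_pos'])"
```

```text
time_s: 3.35
tcp_pos: [0.7304, 0.5822, 0.2474]
ee_rot: [[0.066, 0.182, -0.981], [0.048, -0.983, -0.179], [-0.997, -0.035, -0.074]]
wrist_force: [0.1, 0.3, -0.1]
gripper_width: 0.998
[  48.7761   61.4088   80.6578    1.0742 -104.677    51.9515] [[ 0.0661  0.1819 -0.9811]
 [ 0.048  -0.9827 -0.179 ]
 [-0.9967 -0.0352 -0.0737]] [0.7304 0.5822 0.2474]
```

```bash
python3 -m creep '[[1,312,248,0,-0.15],[1,312,248,0,-0.3],[1,312,248,0,-0.45],[1,312,248,0,-0.6],[1,312,248,0,-0.75],[1,312,248,0,-0.9],[1,312,248,0,-1.05],[1,312,248,0,-1.2]]'; python3 -c "
from h import *
s=sense();print(s['joints'],s['ee_rot'],s['tcp_pos'])"
```

```text
time_s: 4.15
tcp_pos: [0.7625, 0.6017, 0.1578]
ee_rot: [[0.115, -0.825, -0.553], [-0.011, -0.558, 0.83], [-0.993, -0.089, -0.073]]
wrist_force: [0.4, 0.3, 0.1]
gripper_width: 0.994
[ 49.5561  67.8354  80.6548   5.4875 -98.9875 -14.6248] [[ 0.1146 -0.825  -0.5534]
 [-0.0112 -0.5581  0.8297]
 [-0.9934 -0.0889 -0.0732]] [0.7625 0.6017 0.1578]
```

```bash
python3 -m creep '[[1,0,0,50,0],[1,0,0,100,0],[1,0,0,150,0],[1,39,31,200,0],[1,280,220,250,0],[1,280,220,250,0],[1,280,220,250,0],[1,280,220,250,0]]'; python3 -c "
from h import *
s=sense();print(s['joints'],s['ee_rot'],s['tcp_pos'])"
```

```text
time_s: 4.95
tcp_pos: [0.7435, 0.5802, 0.2593]
ee_rot: [[0.144, -0.82, -0.554], [0.009, -0.558, 0.83], [-0.989, -0.125, -0.073]]
wrist_force: [0.8, 0.8, -0.4]
gripper_width: 0.998
[  49.7717   61.6355   80.6309    6.147  -103.1264  -14.0842] [[ 0.1445 -0.8201 -0.5536]
 [ 0.0093 -0.5584  0.8295]
 [-0.9895 -0.125  -0.073 ]] [0.7435 0.5802 0.2593]
```

```bash
cat > kin.py <<'E'
import numpy as np
from scipy.optimize import least_squares
from scipy.spatial.transform import Rotation as Ro
def rz(a):return Ro.from_euler('z',a,degrees=True).as_matrix()
def ry(a):return Ro.from_euler('y',a,degrees=True).as_matrix()
def rx(a):return Ro.from_euler('x',a,degrees=True).as_matrix()
# arm plane x forward; pitch down positive = +ry
def fk(q,g):
    h,off,L2,L3,L6,d3,a1,q6o=g
    R=rz(q[0]); p=np.array([0,0,h])+R@np.array([a1,-off,0])
    R=R@ry(q[1]); p=p+R@np.array([0,0,L2])
    R=R@ry(-q[2]); p=p+R@np.array([L3,0,d3])
    R=R@rx(q[3])@ry(-q[4]); p=p+R@np.array([L6,0,0])
    R=R@rx(-q[5]+q6o)
    return p,R
D=[([79.6765,22.0391,.4538,.0018,-68.4116,-14.8166],[.2655,.5658,.2025],[[0,-.4248,-.9053],[0,-.9053,.4248],[-1,0,0]]),
([49.9394,43.5247,57.2373,.0179,-103.6264,50.4664],[.6368,.5088,.3437],[[.0012,.1805,-.9836],[.001,-.9836,-.1805],[-1,-.0007,-.0014]]),
([49.0226,58.5087,80.6585,.5752,-109.7294,51.6006],[.7037,.5618,.2899],[[.0348,.1812,-.9828],[.0257,-.9833,-.1803],[-.9991,-.019,-.0389]]),
([48.7761,61.4088,80.6578,1.0742,-104.677,51.9515],[.7304,.5822,.2474],[[.0661,.1819,-.9811],[.048,-.9827,-.179],[-.9967,-.0352,-.0737]]),
([49.5561,67.8354,80.6548,5.4875,-98.9875,-14.6248],[.7625,.6017,.1578],[[.1146,-.825,-.5534],[-.0112,-.5581,.8297],[-.9934,-.0889,-.0732]]),
([49.7717,61.6355,80.6309,6.147,-103.1264,-14.0842],[.7435,.5802,.2593],[[.1445,-.8201,-.5536],[.0093,-.5584,.8295],[-.9895,-.125,-.073]])]
def res(g):
    r=[]
    for q,p,R in D:
        P,RR=fk(q,g); r+=list(P-p)+list(.1*(RR-np.array(R)).ravel())
    return r
best=min((least_squares(res,[.3,.165,.4,.4,.2,0,0,o]) for o in(0,90,180,-90)),key=lambda o:o.cost)
G=best.x
if __name__=="__main__": print(np.round(G,4),best.cost,np.abs(best.fun).max())
E
python3 kin.py
```

```text
[-2.44100e-01  1.67300e-01  5.63900e-01  4.32700e-01 -1.20000e-01
 -3.77000e-02  3.20000e-03 -8.90941e+01] 0.001681620239830307 0.01975708589455118
```

```bash
cat > k2.py <<'E'
import kin,numpy as np
from kin import *
import itertools
for s4,s6 in itertools.product((1,-1),(1,-1)):
    def fk(q,g,s4=s4,s6=s6):
        h,off,L2,L3,L6,d3,a1,q6o=g
        R=rz(q[0]); p=np.array([0,0,h])+R@np.array([a1,-off,0])
        R=R@ry(q[1]); p=p+R@np.array([0,0,L2])
        R=R@ry(-q[2]); p=p+R@np.array([L3,0,d3])
        R=R@rx(s4*q[3])@ry(-q[4]); p=p+R@np.array([L6,0,0])
        R=R@rx(s6*q[5]+q6o); return p,R
    kin.fk=fk
    def R_(g):
        r=[]
        for q,p,R in D:
            P,RR=fk(q,g); r+=list(P-p)+list(.1*(RR-np.array(R)).ravel())
        return r
    b=min((least_squares(R_,[.3,.165,.4,.4,.2,0,0,o]) for o in(0,90,180,-90)),key=lambda o:o.cost)
    print(s4,s6,np.round(b.x,4),b.cost,np.abs(b.fun).max())
    x=np.array(b.fun).reshape(6,12); print(np.round(np.linalg.norm(x[:,:3],axis=1),4),np.round(np.linalg.norm(x[:,3:],axis=1)/.1,3))
E
python3 k2.py
```

```text
1 1 [-2.441000e-01  1.673000e-01  5.639000e-01  4.327000e-01 -1.200000e-01
 -3.770000e-02  3.200000e-03 -1.263372e+02] 0.0734639424892388 0.10786118818447768
[0.0078 0.0237 0.0132 0.0114 0.0163 0.0227] [1.54  1.511 1.55  1.562 1.583 1.587]
1 -1 [-2.44100e-01  1.67300e-01  5.63900e-01  4.32700e-01 -1.20000e-01
 -3.77000e-02  3.20000e-03 -8.90941e+01] 0.001681620239830307 0.01975708589455118
[0.0078 0.0237 0.0132 0.0114 0.0163 0.0227] [0.022 0.022 0.03  0.052 0.268 0.299]
-1 1 [ 2.128000e-01  1.594000e-01  5.295000e-01  4.100000e-01  3.303000e-01
 -2.080000e-02  3.250000e-02  2.331753e+02] 0.0709821092729323 0.108504340208325
[0.001  0.0017 0.0049 0.0054 0.0044 0.0085] [1.55  1.501 1.548 1.563 1.542 1.52 ]
-1 -1 [ 2.12800e-01  1.59400e-01  5.29500e-01  4.10000e-01  3.30300e-01
 -2.08000e-02  3.25000e-02 -8.99997e+01] 7.444904740822694e-05 0.007932129692065915
[0.001  0.0017 0.0049 0.0054 0.0044 0.0085] [0. 0. 0. 0. 0. 0.]
```

```bash
cat > kin.py <<'E'
import numpy as np
from scipy.optimize import least_squares
from scipy.spatial.transform import Rotation as Ro
def rz(a):return Ro.from_euler('z',a,degrees=True).as_matrix()
def ry(a):return Ro.from_euler('y',a,degrees=True).as_matrix()
def rx(a):return Ro.from_euler('x',a,degrees=True).as_matrix()
def fk(q,g):
    h,off,L2,L3,L6,d3,a1,o5,d5=g
    R=rz(q[0]); p=np.array([0,0,h])+R@np.array([a1,-off,0])
    R=R@ry(q[1]); p=p+R@np.array([0,0,L2])
    R=R@ry(-q[2]); p=p+R@np.array([L3,0,d3])
    R=R@rx(-q[3]); p=p+R@np.array([0,o5,d5])
    R=R@ry(-q[4]); p=p+R@np.array([L6,0,0])
    return p,R@rx(-q[5]-90)
D=[([79.6765,22.0391,.4538,.0018,-68.4116,-14.8166],[.2655,.5658,.2025]),
([49.9394,43.5247,57.2373,.0179,-103.6264,50.4664],[.6368,.5088,.3437]),
([49.0226,58.5087,80.6585,.5752,-109.7294,51.6006],[.7037,.5618,.2899]),
([48.7761,61.4088,80.6578,1.0742,-104.677,51.9515],[.7304,.5822,.2474]),
([49.5561,67.8354,80.6548,5.4875,-98.9875,-14.6248],[.7625,.6017,.1578]),
([49.7717,61.6355,80.6309,6.147,-103.1264,-14.0842],[.7435,.5802,.2593])]
def res(g):
    r=[]
    for q,p in D: r+=list(fk(q,g)[0]-p)
    return np.array(r+list(1e-4*np.array(g)))
best=least_squares(res,[.21,.16,.5,.4,.3,0,0,0,0])
G=best.x
if __name__=="__main__": print(np.round(G,4),best.cost,np.round(best.fun[:18].reshape(6,3),4))
E
python3 kin.py
```

```text
[ 1.606e-01  3.000e-04  5.649e-01  4.218e-01  3.265e-01  2.000e-04
  0.000e+00 -1.595e-01 -2.000e-04] 9.023737715350384e-09 [[ 0.     -0.      0.    ]
 [-0.      0.     -0.    ]
 [-0.     -0.      0.0001]
 [ 0.      0.     -0.    ]
 [-0.      0.      0.    ]
 [ 0.     -0.      0.    ]]
```

```bash
cat > sim.py <<'E'
from kin import *
LO=np.array([-179.83,-69.29,-61.27,-181.25,-171.15,-177.46]);HI=np.array([179.83,118.12,80.66,117.63,-9.14,177.46])
def solve(q0,p,R,w):
    def f(q):
        P,RR=fk(q,G); return np.r_[w*(P-p),Ro.from_matrix(R@RR.T).as_rotvec()]
    q0=np.clip(q0,LO+.01,HI-.01)
    o=least_squares(f,q0,bounds=(LO,HI),x_scale=50.); return o.x,o.cost
def step(q,shift,turn,w):
    P,R=fk(q,G); return solve(q,P+np.array(shift)/1000,rz(np.degrees(turn))@R,w)[0]
def desc(q):
    P,R=fk(q,G); return f"{np.round(P,3)} tilt {np.degrees(np.arccos(-R[2,0])):.1f} az {np.degrees(np.arctan2(R[1,0],R[0,0])):.0f} jaw {np.degrees(np.arctan2(R[1,1],R[0,1])):.0f} el {np.degrees(np.arcsin(R[2,1])):.1f} q {np.round(q,1)}"
if __name__=="__main__":
    for w in(1,2,3,5,10):
        print(w,desc(step(np.array(D[1][0]),[156,124,0],0,w)))
        print('   ',desc(step(np.array(D[2][0]),[312,248,60],0,w)))
    print(desc(np.array(D[2][0])));print(desc(np.array(D[3][0])))
E
python3 sim.py
```

```text
1 [0.704 0.562 0.286] tilt 2.3 az 36 jaw -80 el -1.0 q [  49.    58.8   80.7    0.6 -109.7   51.6]
    [0.761 0.607 0.216] tilt 8.9 az 36 jaw -79 el -3.8 q [ 48.7  63.7  80.7   2.  -98.2  52.2]
2 [0.723 0.577 0.297] tilt 7.2 az 36 jaw -79 el -3.1 q [  49.1   58.4   80.7    1.7 -105.2   51.8]
    [0.819 0.653 0.245] tilt 23.0 az 36 jaw -78 el -9.7 q [ 48.9  63.8  80.7   5.1 -84.4  52. ]
3 [0.742 0.592 0.309] tilt 12.1 az 36 jaw -79 el -5.2 q [  49.3   58.1   80.7    2.9 -100.7   52. ]
    [0.871 0.694 0.274] tilt 35.6 az 36 jaw -75 el -14.5 q [ 49.   64.7  80.7   8.1 -71.2  51.2]
5 [0.766 0.611 0.325] tilt 18.3 az 36 jaw -78 el -7.7 q [ 49.4  57.9  80.7   4.3 -94.9  52. ]
    [0.929 0.741 0.308] tilt 51.0 az 35 jaw -71 el -19.2 q [ 49.   67.1  80.7  13.  -54.   48.6]
10 [0.784 0.626 0.338] tilt 23.1 az 36 jaw -78 el -9.7 q [ 49.5  57.9  80.7   5.3 -90.3  52. ]
    [0.979 0.781 0.335] tilt 66.3 az 35 jaw -66 el -22.2 q [ 48.7  71.5  80.7  22.3 -35.6  41.5]
[0.704 0.562 0.29 ] tilt 2.5 az 36 jaw -80 el -1.1 q [  49.    58.5   80.7    0.6 -109.7   51.6]
[0.73  0.582 0.247] tilt 4.7 az 36 jaw -80 el -2.0 q [  48.8   61.4   80.7    1.1 -104.7   52. ]
```

```bash
cat > s2.py <<'E'
from sim import *
import itertools
for r,z,s in itertools.product((.4,.5,.6,.7,.8),(.15,.3,.45),(1,-1)):
    az=45.
    # vertical tool near J6 limit: find q
    for J1 in (55,):
        q=np.array([az+15,30,10,0,-90,s*170.])
        P=np.array([r*np.cos(np.radians(az)),r*np.sin(np.radians(az)),z])
        def f(x):
            qq=np.r_[x,s*177.]; p,R=fk(qq,G); return np.r_[p-P,R[0,0],R[1,0]]
        o=least_squares(f,q[:5],bounds=(LO[:5],HI[:5]))
        if o.cost>1e-8: print(r,z,s,'unreach');continue
        q=np.r_[o.x,s*177.]
        q2=step(q,[0,0,0],s*1.15,1)
        p0,R0=fk(q,G);p2,R2=fk(q2,G)
        print(r,z,s,'fore el %.0f'%(q[2]-q[1]),'tilt %.1f jaw el %.1f zel %.1f'%(np.degrees(np.arccos(-R2[2,0])),np.degrees(np.arcsin(R2[2,1])),np.degrees(np.arcsin(R2[2,2]))),'dp',np.round(p2-p0,3),np.round(q2,0))
E
python3 s2.py
```

```text
0.4 0.15 1 fore el -36 tilt 4.0 jaw el 0.1 zel 4.0 dp [-0.16  -0.147 -0.001] [133. -45. -58.   4. -77. 177.]
0.4 0.15 -1 fore el -36 tilt 8.4 jaw el 0.3 zel -8.4 dp [-0.038 -0.137 -0.245] [  47.   27.  -50.  -43.   -9. -177.]
0.4 0.3 1 fore el -13 tilt 3.9 jaw el 0.2 zel 3.9 dp [-0.156 -0.153 -0.   ] [135. -47. -38.   4. -99. 177.]
0.4 0.3 -1 fore el -13 tilt 8.2 jaw el 0.5 zel -8.2 dp [ 0.073 -0.321 -0.046] [  12.   -6.  -23.   -9.  -73. -177.]
0.4 0.45 1 fore el 7 tilt 2.0 jaw el 1.5 zel 1.3 dp [-0.001 -0.113 -0.   ] [ 180.  -63.   -6.    4. -147.  135.]
0.4 0.45 -1 fore el 7 tilt 6.1 jaw el 0.6 zel -6.1 dp [ 0.062 -0.353 -0.03 ] [   9.  -10.   -3.   -6.  -96. -177.]
0.5 0.15 1 fore el -34 tilt 9.3 jaw el -4.5 zel 8.1 dp [-0.074 -0.015 -0.175] [ 66.  20. -61.  62.  -9. 177.]
0.5 0.15 -1 fore el -34 tilt 10.1 jaw el 1.1 zel -10.1 dp [-0.068 -0.167 -0.268] [  46.   32.  -44.  -46.   -9. -177.]
0.5 0.3 1 fore el -13 tilt 5.5 jaw el 0.2 zel 5.5 dp [-0.243 -0.185 -0.004] [128. -39. -38.   5. -91. 177.]
0.5 0.3 -1 fore el -13 tilt 10.8 jaw el 0.8 zel -10.8 dp [ 0.07  -0.364 -0.088] [  12
[... 1425 characters left out ...]
7 tilt 8.0 jaw el 0.6 zel 8.0 dp [-0.417 -0.21  -0.033] [118. -21. -17.   8. -94. 177.]
0.7 0.45 -1 fore el 17 tilt 11.2 jaw el 2.4 zel -11.0 dp [ 0.058 -0.496 -0.123] [  10.   12.    7.  -11.  -83. -177.]
0.8 0.15 1 fore el -15 tilt 12.9 jaw el -2.3 zel 12.7 dp [-0.133 -0.101 -0.221] [ 58.  35. -41.  64.  -9. 177.]
0.8 0.15 -1 fore el -15 tilt 17.1 jaw el 3.8 zel -16.7 dp [-0.145 -0.267 -0.317] [  41.   42.  -25.  -48.  -12. -177.]
0.8 0.3 1 fore el 5 tilt 15.2 jaw el -0.7 zel 15.2 dp [-0.149 -0.114 -0.32 ] [ 58.  29. -44.  64.  -9. 177.]
0.8 0.3 -1 fore el 5 tilt 20.6 jaw el 3.8 zel -20.2 dp [-0.055 -0.339 -0.345] [  28.   31.  -20.  -34.  -31. -177.]
0.8 0.45 1 unreach
0.8 0.45 -1 unreach
```

```bash
cat > s3.py <<'E'
from sim import *
print(desc(step(np.array(D[3][0]),[312,248,0],-1.2,1)));print(desc(np.array(D[4][0])))
print(desc(step(np.array(D[4][0]),[280,220,250],0,1)));print(desc(np.array(D[5][0])))
q=np.array(D[5][0])
for n in range(6):
    best=None
    for az in range(0,360,30):
        for el in (-30,0,30,60,90):
            d=400*np.array([np.cos(np.radians(az))*np.cos(np.radians(el)),np.sin(np.radians(az))*np.cos(np.radians(el)),np.sin(np.radians(el))])
            q2=step(q,d,0,1);P,R=fk(q2,G)
            if P[2]<.1: continue
            t=np.degrees(np.arcsin(abs(R[2,1])))
            if best is None or t>best[0]: best=(t,az,el,q2)
    print(best[:3],desc(best[3])); q=best[3]
E
python3 s3.py
```

```text
[0.784 0.616 0.141] tilt 9.4 az 8 jaw -148 el -8.5 q [ 49.4  69.1  80.7   6.2 -94.4 -16.6]
[0.762 0.602 0.158] tilt 6.6 az -6 jaw -146 el -5.1 q [ 49.6  67.8  80.7   5.5 -99.  -14.6]
[0.772 0.6   0.251] tilt 12.8 az 16 jaw -145 el -12.2 q [ 49.6  62.7  80.7   7.2 -97.2 -13.9]
[0.744 0.58  0.259] tilt 8.3 az 4 jaw -146 el -7.2 q [  49.8   61.6   80.6    6.1 -103.1  -14.1]
(np.float64(13.764429580123897), 30, 30) [0.787 0.561 0.297] tilt 14.5 az 16 jaw -145 el -13.8 q [ 47.4  59.9  80.7   7.5 -98.2 -11.3]
(np.float64(20.46392879956107), 30, 30) [0.827 0.552 0.327] tilt 21.1 az 21 jaw -145 el -20.5 q [ 45.7  58.8  80.7   8.6 -92.5  -9.4]
(np.float64(27.204821171484554), 30, 30) [0.865 0.55  0.354] tilt 27.8 az 23 jaw -144 el -27.2 q [ 44.4  58.3  80.7   9.7 -86.2  -8.2]
(np.float64(33.90897632360701), 30, 30) [0.899 0.554 0.378] tilt 34.5 az 24 jaw -143 el -33.9 q [ 43.5  58.2  80.7  10.9 -79.6  -7.5]
(np.float64(40.49558261610309), 30, 30) [0.931 0.561 0.402] tilt 41.2 az 25 jaw -142 el -40.5 q [ 42.8  58.4  80.7  12.1 -72.8  -7.3]
(np.float64(46.88370459767732), 30, 30) [0.959 0.569 0.426] tilt 47.7 az 26 jaw -140 el -46.9 q [ 42.3  58.8  80.7  13.5 -66.   -7.5]
```

```bash
python3 -m creep '[[1,580,377,400,0],[1,580,377,400,0],[1,580,377,400,0],[1,580,377,400,0],[1,580,377,400,0],[1,580,377,400,0],[1,580,377,400,0],[1,580,377,400,0]]'; python3 -c "
from h import *;from sim import desc
s=sense();print(desc(s['joints']))"
```

```text
time_s: 5.75
tcp_pos: [0.7618, 0.5598, 0.2848]
ee_rot: [[0.177, -0.814, -0.554], [0.031, -0.558, 0.83], [-0.984, -0.164, -0.074]]
wrist_force: [-0.3, -0.3, -0.6]
gripper_width: 1.003
[0.762 0.56  0.285] tilt 10.4 az 10 jaw -146 el -9.5 q [  48.2   60.2   80.6    6.6 -102.2  -12.3]
```

```bash
python3 -m creep '[[1,445,530,400,0],[1,445,530,400,0],[1,445,530,400,0],[1,445,530,400,0],[1,445,530,400,0],[1,445,530,400,0],[1,445,530,400,0],[1,445,530,400,0]]'; python3 -c "
from h import *;from sim import desc
s=sense();print(desc(s['joints']))"
```

```text
time_s: 6.55
tcp_pos: [0.7341, 0.6002, 0.304]
ee_rot: [[0.209, -0.806, -0.554], [0.054, -0.556, 0.829], [-0.976, -0.203, -0.073]]
wrist_force: [-0.7, -0.2, 0.5]
gripper_width: 0.998
[0.734 0.6   0.304] tilt 12.5 az 14 jaw -145 el -11.7 q [  51.5   59.2   80.6    7.6 -101.3  -15.2]
```

```bash
for i in 1; do python3 -m creep '[[1,560,400,400,0],[1,560,400,400,0],[1,560,400,400,0],[1,560,400,400,0],[1,560,400,400,0],[1,560,400,400,0],[1,560,400,400,0],[1,560,400,400,0]]' >/dev/null; done; python3 -m creep '[[1,560,400,400,0],[1,560,400,400,0],[1,560,400,400,0],[1,560,400,400,0],[1,560,400,400,0],[1,560,400,400,0],[1,560,400,400,0],[1,560,400,400,0]]'; python3 -c "
from h import *;from sim import desc
s=sense();print(desc(s['joints']))"
```

```text
time_s: 8.15
tcp_pos: [0.7714, 0.5792, 0.3301]
ee_rot: [[0.273, -0.787, -0.554], [0.098, -0.55, 0.83], [-0.957, -0.281, -0.073]]
wrist_force: [0.5, -0.0, -0.6]
gripper_width: 1.001
[0.771 0.579 0.33 ] tilt 16.9 az 20 jaw -145 el -16.3 q [ 49.2  58.   80.6   8.3 -97.7 -12.7]
```

```bash
for i in 1 2 3; do python3 -m creep '[[1,560,400,400,0],[1,560,400,400,0],[1,560,400,400,0],[1,560,400,400,0],[1,560,400,400,0],[1,560,400,400,0],[1,560,400,400,0],[1,560,400,400,0]]' |grep -i time; done; python3 -c "
from h import *;from sim import desc
s=sense();print(desc(s['joints']))"
```

```text
time_s: 8.95
time_s: 9.75
time_s: 10.55
[0.813 0.575 0.357] tilt 23.8 az 24 jaw -144 el -23.4 q [ 47.5  57.4  80.6   9.4 -91.2 -10.9]
```

```bash
for i in 1 2; do python3 -m creep '[[1,560,400,400,0],[1,560,400,400,0],[1,560,400,400,0],[1,560,400,400,0],[1,560,400,400,0],[1,560,400,400,0],[1,560,400,400,0],[1,560,400,400,0]]' |grep -i time; done
python3 - <<'E'
from h import *;from sim import desc
import pickle
s=sense();print(desc(s['joints']),s['ee_rot'])
p=capture("top");pickle.dump(p,open("top1.pkl","wb"));q=capture("side");pickle.dump(q,open("side1.pkl","wb"))
cv2.imwrite("pics/top1.png",p["image"]);cv2.imwrite("pics/side1.png",q["image"])
for n,c in(("top",p),("side",q)):
  for t in("spanner_grip","spanner_foot","pin_a"): print(n,t,[(np.round(m["centre"],1).tolist(),round(m["confidence"],2),np.round(toW(c,*m["centre"]),3).tolist()) for m in mark_of(c,t)])
im=p["image"];a=cv2.resize(im[190:250,176:256],(800,600),interpolation=cv2.INTER_CUBIC);cv2.imwrite("pics/rest1.png",a)
E
```

```text
time_s: 11.35
time_s: 12.15
[0.836 0.582 0.372] tilt 28.5 az 25 jaw -144 el -28.1 q [ 47.   57.3  80.6  10.4 -86.6 -10.5] [[ 0.433  -0.7137 -0.5507]
 [ 0.2018 -0.5186  0.8308]
 [-0.8785 -0.4709 -0.0805]]
top spanner_grip [([214.3, 227.1], 0.87, [0.437, 0.305, 0.13]), ([201.0, 310.9], 0.72, [0.208, 0.355, 0.013]), ([284.1, 240.5], 0.44, [0.411, 0.125, 0.016])]
top spanner_foot [([217.3, 210.2], 0.84, [0.49, 0.311, 0.052]), ([234.4, 333.1], 0.61, [0.147, 0.26, 0.002])]
top pin_a [([239.0, 321.0], 0.96, [0.182, 0.247, 0.008]), ([229.6, 204.8], 0.91, [0.507, 0.279, 0.041]), ([226.3, 340.7], 0.69, [0.126, 0.282, 0.007]), ([205.4, 207.2], 0.63, [0.499, 0.347, 0.041]), ([218.2, 210.5], 0.4, [0.489, 0.309, 0.052])]
side spanner_grip [([226.3, 241.1], 0.98, [0.192, 0.334, 0.014]), ([262.6, 208.7], 0.73, [0.338, 0.496, 0.012]), ([304.9, 198.0], 0.56, [0.429, 0.276, 0.143]), ([380.6, 220.2], 0.26, [0.563, 0.04, 0.17])]
side spanner_foot [([235.8, 216.8], 0.94, [0.246, 0.492, 0.002]), ([219.8, 260.1], 0.65, [0.16, 0.26, 0.001]), ([303.0, 197.6], 0.58, [0.424, 0.278, 0.145]), ([324.1, 220.6], 0.46, [0.483, 0.268, 0.06])]
side pin_a [([225.1, 259.1], 0.93, [0.175, 0.257, 0.003]), ([228.8, 211.4], 0.91, [0.23, 0.54, 0.0]), ([232.2, 219.3], 0.84, [0.232, 0.481, 0.001]), ([207.9, 254.9], 0.74, [0.13, 0.287, 0.009]), ([330.4, 225.4], 0.51, [0.504, 0.273, 0.036])]
```

View pics/rest1.png

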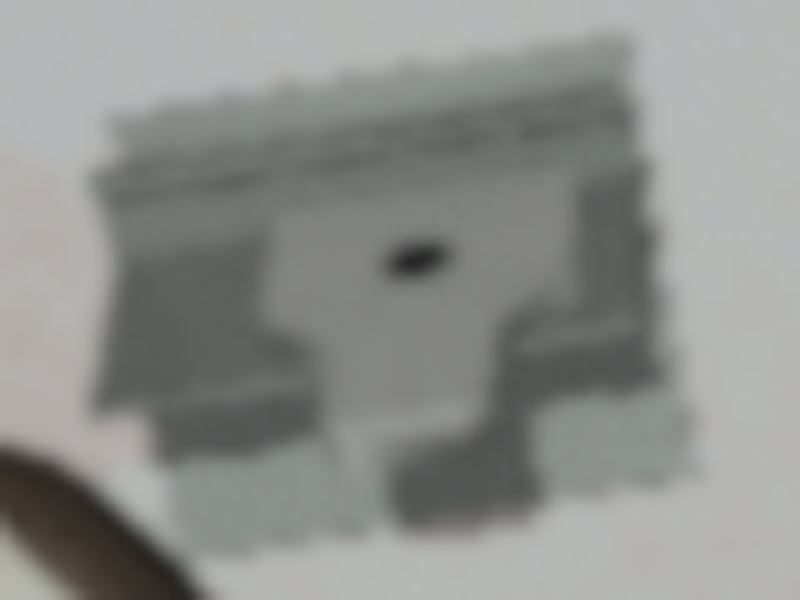

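```bash
cat > chk.py <<'E'
from sim import *
import sys
def go(q,P,turn=0):
    p,R=fk(q,G);return step(q,(np.array(P)-p)*1000,turn,5)
q=np.array([47.,57.3,80.6,10.4,-86.6,-10.5])
for P,t in(([.60,.44,.30],-.23),([.381,.302,.227],-.224),([.434,.302,.13],0),([.45,.25,.3],0),([.47,.05,.35],-.36),([.505,.044,.28],0),([.505,.044,.28],.3),([.505,.044,.28],-1.1)):
    q=go(q,P,t);print(desc(q))
E
python3 chk.py
```

```text
[0.6  0.44 0.3 ] tilt 28.6 az 12 jaw -157 el -28.1 q [ 56.   18.1  -6.7  27.1 -47.3 -50. ]
[0.381 0.302 0.227] tilt 28.6 az -1 jaw -170 el -28.1 q [ 72.6  -2.1 -44.8  39.6 -46.  -91.7]
[0.434 0.302 0.13 ] tilt 28.6 az -1 jaw -170 el -28.1 q [  57.5    8.1  -53.5   64.1  -27.  -106.9]
[0.45 0.25 0.3 ] tilt 28.6 az -1 jaw -170 el -28.1 q [ 60.9  -4.5 -34.7  33.2 -50.5 -71.7]
[0.47 0.05 0.35] tilt 28.6 az -22 jaw 169 el -28.1 q [ 42.2 -11.1 -32.3  30.  -59.1 -67.7]
[0.505 0.044 0.28 ] tilt 28.6 az -22 jaw 169 el -28.1 q [ 36.5  -5.3 -38.6  34.3 -46.2 -70.3]
[0.505 0.044 0.28 ] tilt 28.6 az -5 jaw -173 el -28.1 q [ 32.8  -7.7 -38.6  27.5 -39.  -46.1]
[0.505 0.044 0.28 ] tilt 28.6 az -68 jaw 123 el -28.1 q [  39.7    6.4  -25.2   29.   -70.2 -110.4]
```

```bash
python3 -m creep '[[1,-40,-24,-9,-0.05],[1,-80,-48,-18,-0.1],[1,-120,-72,-30,-0.15],[1,-160,-96,-45,-0.2],[1,-200,-122,-60,-0.25],[1,-240,-146,-75,-0.3],[1,-280,-171,-85,-0.36],[1,-320,-196,-95,-0.42]]'; python3 -c "
from h import *;from sim import desc
s=sense();print(desc(s['joints']))"
```

```text
time_s: 13.35
tcp_pos: [0.576, 0.4226, 0.2952]
ee_rot: [[0.478, -0.863, -0.162], [0.007, -0.181, 0.984], [-0.878, -0.471, -0.08]]
wrist_force: [0.1, 1.6, 0.9]
gripper_width: 1.0
[0.576 0.422 0.295] tilt 28.6 az 1 jaw -168 el -28.1 q [ 58.3  17.  -10.2  31.3 -51.  -65.3]
```

```bash
python3 -m creep '[[1,-39,-24,-8,-0.01],[1,-78,-48,-16,-0.02],[1,-117,-72,-24,-0.03],[1,-156,-96,-40,-0.035],[1,-195,-120,-68,-0.035],[1,-195,-120,-68,-0.035],[1,-195,-120,-68,-0.035],[1,-195,-120,-68,-0.035]]'
python3 - <<'E'
from h import *;from sim import desc
s=sense();print(desc(s['joints']))
import pickle
q=capture("side");p=capture("top")
pickle.dump(p,open("top2.pkl","wb"));pickle.dump(q,open("side2.pkl","wb"))
R=lambda i,x,y,w,h:cv2.resize(i[y:y+h,x:x+w],(400,400),interpolation=cv2.INTER_CUBIC)
cv2.imwrite("pics/a2.png",np.hstack([R(q["image"],230,120,130,130),R(p["image"],160,170,110,110)]))
E
```

```text
time_s: 14.15
tcp_pos: [0.3816, 0.3044, 0.2289]
ee_rot: [[0.479, -0.868, -0.128], [-0.006, -0.149, 0.989], [-0.878, -0.473, -0.077]]
wrist_force: [0.5, -0.2, 0.3]
gripper_width: 0.995
[0.382 0.304 0.229] tilt 28.6 az -1 jaw -170 el -28.2 q [ 72.6  -2.1 -44.5  39.6 -46.  -91.8]
```

View pics/a2.png

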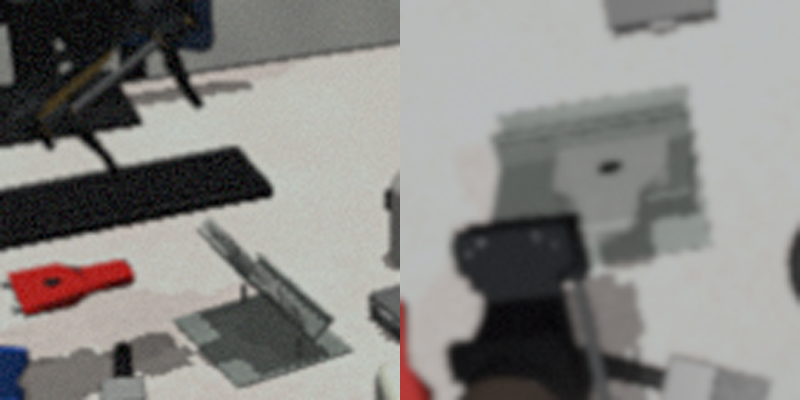

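Run:
```python
from h import *
import pickle
p=pickle.load(open("top2.pkl","rb"));q=pickle.load(open("side2.pkl","rb"));s=sense();T=s['tcp_pos'];R=s['ee_rot']
f=lambda c,X:np.round(proj(c,X),0)
im=p["image"].copy();im2=q["image"].copy()
for d in(0.019,0,-.051,-.1,-.2):
  for j in(-.0435,0,.0435):
    X=T+R@np.array([d,j,0]);
    for I,c in((im,p),(im2,q)): u=proj(c,X);cv2.circle(I,(int(u[0]),int(u[1])),1,(0,0,255),-1)
G=np.array([.436,.302,.128])
for I,c in((im,p),(im2,q)): u=proj(c,G);cv2.circle(I,(int(u[0]),int(u[1])),1,(0,255,0),-1)
Rz=lambda i,x,y,w,h:cv2.resize(i[y:y+h,x:x+w],(400,400),interpolation=cv2.INTER_CUBIC)
cv2.imwrite("pics/a3.png",np.hstack([Rz(im2,190,80,170,170),Rz(im,150,170,120,120)]))
```

```text
(no output)
```

View pics/a3.png

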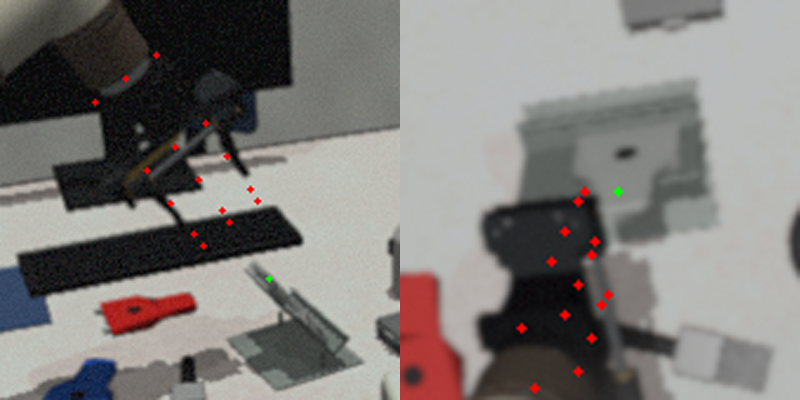

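Run:
```python
from h import *
import pickle
s=sense();T=s['tcp_pos'];R=s['ee_rot']
for n in("side2","top2"):
    p=pickle.load(open(n+".pkl","rb"));W=cloud(p);L=(W-T)@R
    for lo,hi in((.0,.03),(-.03,0),(-.06,-.03),(-.1,-.06),(-.15,-.1)):
        m=(np.abs(L[...,1])<.13)&(np.abs(L[...,2])<.13)&(L[...,0]>lo)&(L[...,0]<hi)
        m&=W[...,2]>.16
        if m.sum(): print(n,lo,hi,m.sum(),np.percentile(L[m],[2,25,50,75,98],axis=0).round(3).tolist())
```

```text
side2 -0.03 0 17 [[-0.029, -0.051, -0.013], [-0.028, -0.046, -0.01], [-0.026, 0.045, -0.008], [-0.024, 0.047, -0.006], [-0.022, 0.052, 0.009]]
side2 -0.06 -0.03 83 [[-0.059, -0.053, -0.015], [-0.052, -0.048, -0.011], [-0.045, -0.043, -0.01], [-0.039, 0.049, -0.007], [-0.031, 0.054, 0.001]]
side2 -0.1 -0.06 147 [[-0.099, -0.081, -0.04], [-0.095, -0.052, -0.035], [-0.078, -0.046, -0.012], [-0.069, 0.053, -0.009], [-0.061, 0.082, 0.012]]
side2 -0.15 -0.1 1255 [[-0.147, -0.089, -0.041], [-0.133, -0.053, -0.033], [-0.128, 0.003, -0.026], [-0.115, 0.053, -0.017], [-0.101, 0.091, 0.027]]
top2 -0.03 0 5 [[-0.026, 0.043, -0.003], [-0.025, 0.043, -0.002], [-0.02, 0.044, -0.002], [-0.02, 0.045, 0.001], [-0.017, 0.045, 0.002]]
top2 -0.06 -0.03 13 [[-0.06, 0.041, -0.012], [-0.055, 0.042, -0.01], [-0.052, 0.044, -0.008], [-0.045, 0.045, -0.007], [-0.032, 0.052, -0.002]]
top2 -0.1 -0.06 90 [[-0.1, -0.089, -0.041], [-0.097, -0.088, -0.037], [-0.095, -0.087, -0.022], [-0.092, 0.047, 0.004], [-0.063, 0.082, 0.033]]
top2 -0.15 -0.1 1318 [[-0.145, -0.096, -0.039], [-0.133, -0.078, -0.03], [-0.13, -0.053, -0.022], [-0.118, 0.042, 0.0], [-0.103, 0.089, 0.032]]
```

Run:
```python
from h import *
import pickle
T=np.array([.2655,.5658,.2025]);R=np.array([[0,-.4248,-.9053],[0,-.9053,.4248],[-1,0,0]])
p=pickle.load(open("side0.pkl","rb"));im=p["image"].copy()
for d in(0.019,0,-.051,-.1,-.2,-.3265):
  for j in(-.0435,0,.0435):
    u=proj(p,T+R@np.array([d,j,0]));cv2.circle(im,(int(round(u[0])),int(round(u[1]))),0,(0,0,255),-1)
cv2.imwrite("pics/a4.png",cv2.resize(im[10:150,160:300],(600,600),interpolation=cv2.INTER_NEAREST))
W=cloud(p);L=(W-T)@R
m=(np.abs(L[...,1])<.13)&(np.abs(L[...,2])<.13)&(L[...,0]>-.15)&(W[...,2]>.05)
for lo in np.arange(-.15,.06,.02):
    k=m&(L[...,0]>lo)&(L[...,0]<lo+.02); 
    if k.sum(): print(round(lo,2),k.sum(),np.percentile(L[k],[5,50,95],axis=0).round(3).tolist())
```

```text
-0.15 309 [[-0.147, -0.068, -0.032], [-0.134, 0.021, -0.009], [-0.131, 0.094, 0.025]]
-0.13 280 [[-0.129, -0.077, -0.037], [-0.12, 0.08, -0.02], [-0.111, 0.097, 0.027]]
-0.11 254 [[-0.109, -0.055, -0.038], [-0.102, 0.085, -0.017], [-0.092, 0.091, 0.031]]
-0.09 40 [[-0.089, -0.053, -0.011], [-0.077, 0.059, -0.002], [-0.071, 0.066, 0.01]]
-0.07 70 [[-0.069, -0.053, -0.012], [-0.058, 0.054, -0.006], [-0.051, 0.061, 0.008]]
-0.05 76 [[-0.048, -0.049, -0.012], [-0.04, 0.048, -0.002], [-0.031, 0.057, 0.01]]
-0.03 46 [[-0.029, -0.05, -0.011], [-0.025, 0.048, -0.004], [-0.019, 0.057, 0.009]]
```

View pics/a4.png

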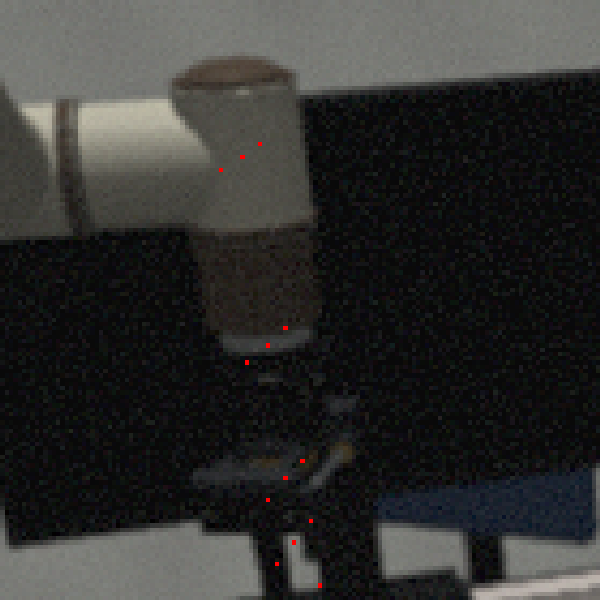

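```bash
python3 -m creep '[[1,11,0,-20,0],[1,22,-1,-40,0],[1,32,-1,-60,0],[1,42,-2,-80,0],[1,52,-2,-99,0],[1,52,-2,-99,0],[1,52,-2,-99,0],[1,52,-2,-99,0]]'
python3 - <<'E'
from h import *;from sim import desc
s=sense();print(desc(s['joints']));T=s['tcp_pos'];R=s['ee_rot']
import pickle
q=capture("side");p=capture("top")
pickle.dump(p,open("top3.pkl","wb"));pickle.dump(q,open("side3.pkl","wb"))
W=cloud(q);L=(W-T)@R
m=(np.abs(L[...,1])<.13)&(np.abs(L[...,2])<.03)&(L[...,0]>-.15)&(np.abs(L[...,1])>.03)
for lo in np.arange(-.13,.04,.01):
    k=m&(L[...,0]>lo)&(L[...,0]<lo+.01)
    if k.sum(): print(round(lo,2),k.sum(),np.percentile(L[k],[5,50,95],axis=0).round(3).tolist())
a=cv2.resize(q["image"][150:250,250:350],(600,600),interpolation=cv2.INTER_CUBIC)
cv2.imwrite("pics/a5.png",a)
E
```

```text
time_s: 15.05
tcp_pos: [0.4345, 0.3034, 0.1309]
ee_rot: [[0.48, -0.868, -0.127], [-0.006, -0.147, 0.989], [-0.877, -0.474, -0.076]]
wrist_force: [-0.2, 0.5, 1.0]
gripper_width: 1.001
[0.435 0.303 0.131] tilt 28.7 az -1 jaw -170 el -28.3 q [  57.2    8.1  -53.6   64.8  -26.7 -107.5]
-0.13 87 [[-0.13, -0.06, -0.028], [-0.127, 0.041, -0.023], [-0.121, 0.064, 0.022]]
-0.12 82 [[-0.119, -0.075, -0.029], [-0.115, 0.035, -0.021], [-0.111, 0.071, 0.025]]
-0.11 20 [[-0.109, -0.051, -0.029], [-0.107, -0.032, -0.028], [-0.101, 0.076, 0.002]]
-0.1 8 [[-0.098, -0.049, -0.025], [-0.094, 0.019, -0.004], [-0.092, 0.087, 0.011]]
-0.09 9 [[-0.087, -0.053, -0.014], [-0.082, -0.049, -0.011], [-0.081, 0.056, 0.003]]
-0.08 32 [[-0.078, -0.058, -0.014], [-0.074, -0.045, -0.01], [-0.07, 0.058, 0.006]]
-0.07 36 [[-0.07, -0.056, -0.014], [-0.067, -0.045, -0.01], [-0.061, 0.055, 0.005]]
-0.06 31 [[-0.059, -0.054, -0.014], [-0.055, 0.045, -0.009], [-0.051, 0.055, -0.002]]
-0.05 23 [[-0.048, -0.051, -0.013], [-0.045, -0.044, -0.008], [-0.04, 0.051, -0.001]]
-0.04 22 [[-0.039, -0.05, -0.013], [-0.034, 0.0, -0.009], [-0.031, 0.052, 0.005]]
-0.03 17 [[-0.03, -0.051, -0.012], [-0.025, -0.044, -0.009], [-0.021, 0.051, -0.005]]
-0.02 1 [[-0.019, -0.045, 0.011], [-0.019, -0.045, 0.011], [-0.019, -0.045, 0.011]]
```

View pics/a5.png

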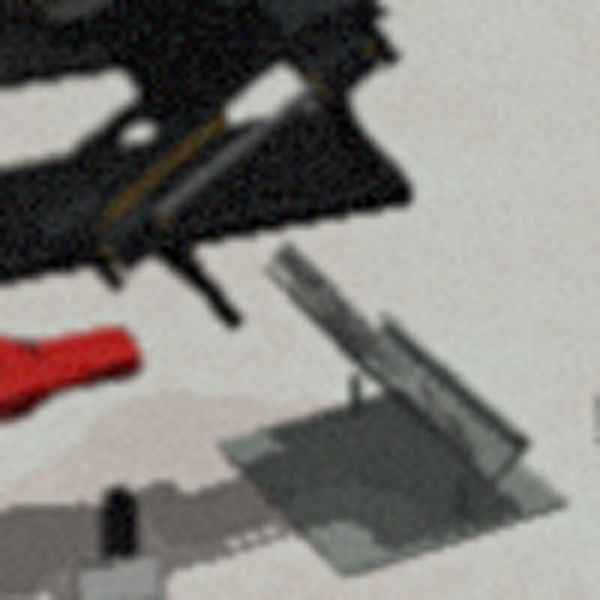

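Run:
```python
from h import *
import pickle
q=pickle.load(open("side3.pkl","rb"));p=pickle.load(open("top3.pkl","rb"));s=sense();T=s['tcp_pos'];R=s['ee_rot']
out=[]
for c,(x,y,w) in((q,(230,120,130)),(p,(150,150,130))):
  k=400/w
  a=cv2.resize(c["image"][y:y+w,x:x+w],(400,400),interpolation=cv2.INTER_CUBIC)
  for d,col in((.019,(0,0,255)),(0,(0,255,255)),(-.02,(0,255,0)),(-.04,(255,0,0)),(-.1,(255,0,255)),(-.2,(255,255,0))):
   for j in(-.0435,.0435):
    u=(proj(c,T+R@np.array([d,j,0]))+.5-[x,y])*k
    cv2.circle(a,(int(u[0]),int(u[1])),3,col,-1)
  out.append(a)
cv2.imwrite("pics/a6.png",np.hstack(out))
```

```text
(no output)
```

View pics/a6.png

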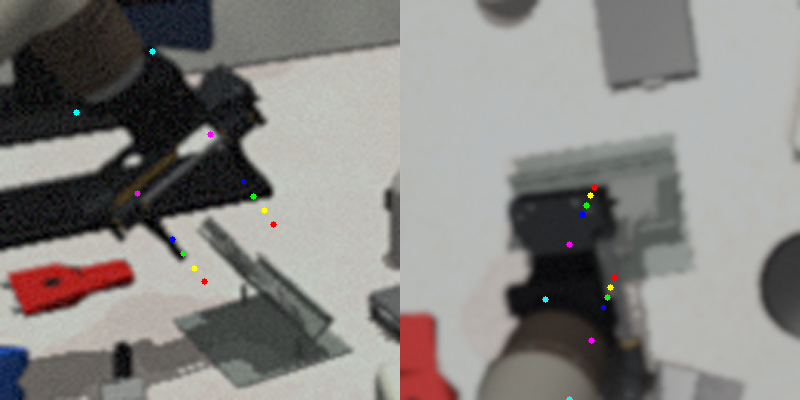

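The side view shows the fingertips at the green dots, (184,252) and (253,196), level with the top of the grip. That is about 40 mm short of where the stated TCP puts them. I'll go 38 mm further along the fingers, which hits nothing in either case, and look again.

```bash
python3 -m creep '[[1,3,0,-6,0],[1,6,0,-11,0],[1,9,0,-17,0],[1,12,0,-22,0],[1,15,0,-28,0],[1,18,0,-33,0],[1,18,0,-33,0],[1,18,0,-33,0]]'
cat > look.py <<'E'
from h import *;from sim import desc
import pickle,sys
tag=sys.argv[1]; sx,sy,sw,tx,ty,tw=map(int,sys.argv[2:8])
s=sense();print(desc(s['joints']),s['time_s'],s['wrist_force'],s['moment'],s['gripper_width'])
q=capture("side");p=capture("top")
pickle.dump((p,q),open(tag+".pkl","wb"))
out=[]
for c,(x,y,w) in((q,(sx,sy,sw)),(p,(tx,ty,tw))):
    out.append(cv2.resize(c["image"][y:y+w,x:x+w],(400,400),interpolation=cv2.INTER_CUBIC))
cv2.imwrite("pics/"+tag+".png",np.hstack(out))
E
python3 look.py b1 250 130 110 160 160 110
```

```text
time_s: 15.95
tcp_pos: [0.4522, 0.3039, 0.0987]
ee_rot: [[0.481, -0.867, -0.128], [-0.004, -0.148, 0.989], [-0.877, -0.475, -0.075]]
wrist_force: [-0.5, 0.5, -0.3]
gripper_width: 1.003
[0.452 0.304 0.099] tilt 28.8 az -0 jaw -170 el -28.4 q [  48.7   11.8  -55.6   82.8  -21.5 -118.7] 15.95 [-0.4941  0.5472 -0.2597] [ 0.0478  0.9779 -0.0673] 1.0030343127686374
```

View pics/b1.png

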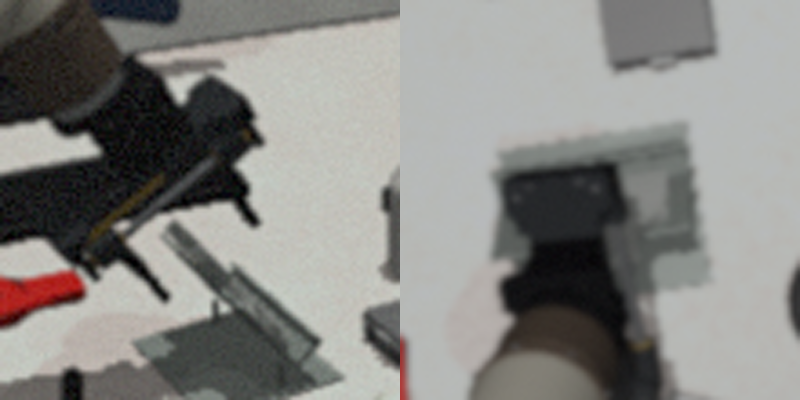

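```bash
python3 -m creep '[[0,0,0,0,0],[0,0,0,0,0],[0,0,0,0,0],[0,0,0,0,0],[0,0,0,0,0],[0,0,0,0,0],[0,0,0,0,0],[0,0,0,0,0]]';python3 look.py b2 250 130 110 160 160 110
```

```text
time_s: 16.85
tcp_pos: [0.452, 0.304, 0.0986]
ee_rot: [[0.481, -0.867, -0.128], [-0.004, -0.148, 0.989], [-0.877, -0.475, -0.074]]
wrist_force: [-0.9, -0.9, 0.7]
gripper_width: 0.356
[0.452 0.304 0.099] tilt 28.8 az -0 jaw -170 el -28.4 q [  48.7   11.8  -55.6   82.8  -21.5 -118.7] 16.85 [-0.8601 -0.9098  0.7123] [0.0687 0.9101 0.0184] 0.3562833735178025
```

View pics/b2.png

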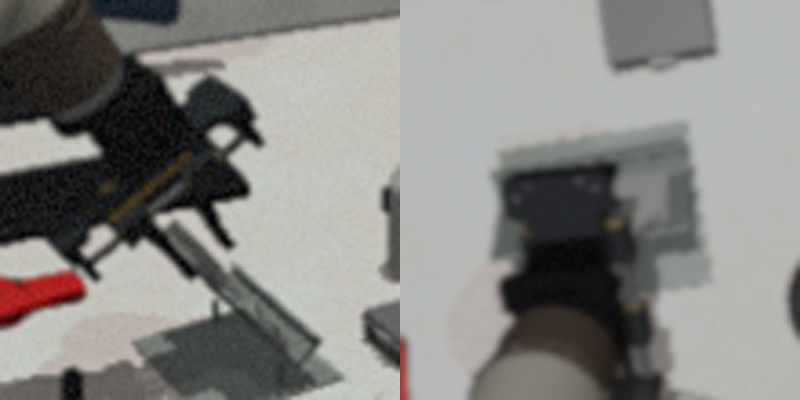

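```bash
python3 -m creep '[[0.36,3,0,-6,0],[0.36,6,0,-11,0],[0.3,6,0,-11,0],[0.2,6,0,-11,0],[0.1,6,0,-11,0],[0,6,0,-11,0],[0,6,0,-11,0],[0,6,0,-11,0]]';python3 look.py b3 270 140 80 160 160 110
```

```text
time_s: 17.75
tcp_pos: [0.4621, 0.3052, 0.0913]
ee_rot: [[0.489, -0.863, -0.125], [-0.004, -0.146, 0.989], [-0.872, -0.483, -0.075]]
wrist_force: [10.1, 0.7, -0.3]
gripper_width: 0.14
[0.462 0.305 0.091] tilt 29.3 az -0 jaw -170 el -28.9 q [  45.4   13.1  -55.5   89.8  -20.6 -123. ] 17.75 [10.1418  0.6548 -0.2633] [ 0.3242 -2.2215  0.3497] 0.14015110272577738
```

View pics/b3.png

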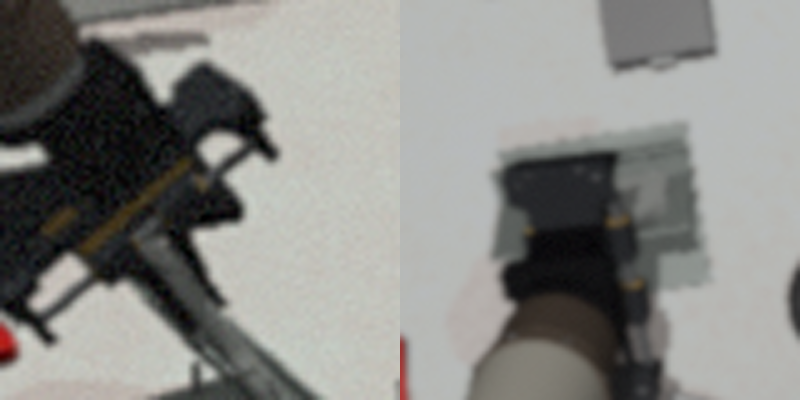

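```bash
python3 -m creep '[[0,0,0,20,0],[0,0,0,45,0],[0,0,0,80,0],[0,0,-10,120,0],[0,0,-30,150,-0.05],[0,0,-60,170,-0.1],[0,0,-60,170,-0.1],[0,0,-60,170,-0.1]]';python3 look.py b4 260 100 110 190 160 110
```

```text
time_s: 18.65
tcp_pos: [0.4615, 0.2448, 0.2609]
ee_rot: [[0.485, -0.874, -0.026], [-0.052, -0.059, 0.997], [-0.873, -0.482, -0.074]]
wrist_force: [0.2, -0.1, -3.1]
gripper_width: 0.136
[0.462 0.245 0.261] tilt 29.2 az -6 jaw -176 el -28.8 q [ 59.2  -1.4 -39.   38.  -46.  -82. ] 18.65 [ 0.2362 -0.1077 -3.1208] [ 0.2346  1.4555 -0.0035] 0.1362258602746755
```

View pics/b4.png

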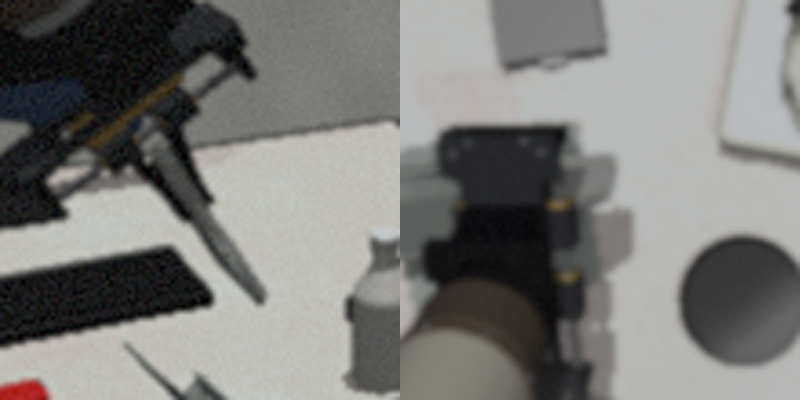

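```bash
cat > sp.py <<'E'
from h import *
import pickle,sys
tag=sys.argv[1];p,q=pickle.load(open(tag+".pkl","rb"));s=sense();T=s['tcp_pos'];R=s['ee_rot']
for n,c in(("top",p),("side",q)):
    W=cloud(c);L=(W-T)@R
    m=(np.abs(L[...,1])<.05)&(np.abs(L[...,2])<.06)&(L[...,0]>-.03)&(L[...,0]<.1)&(W[...,2]>.02)
    print(n,m.sum())
    for lo in np.arange(-.02,.09,.01):
        k=m&(L[...,0]>lo)&(L[...,0]<lo+.01)
        if k.sum()>1: print(round(lo,2),k.sum(),'y',np.percentile(L[k][:,1],[5,50,95]).round(4),'z',np.percentile(L[k][:,2],[2,50,98]).round(4))
    for t in("spanner_foot","pin_a"):
        print(t,[(np.round(m_["centre"],1).tolist(),round(m_["confidence"],2),np.round((toW(c,*m_["centre"])-T)@R,4).tolist()) for m_ in mark_of(c,t)])
E
python3 sp.py b4
```

```text
top 201
-0.02 26 y [-0.0092 -0.0033  0.0028] z [-0.0355 -0.028  -0.0104]
-0.01 26 y [-0.0088 -0.0051  0.0018] z [-0.0408 -0.0331 -0.0204]
0.0 32 y [-0.0084 -0.0057  0.0045] z [-0.0433 -0.0319 -0.0001]
0.01 22 y [-0.0089 -0.0066 -0.0046] z [-0.041  -0.0296 -0.0128]
0.02 24 y [-0.0097 -0.0073 -0.0046] z [-0.0406 -0.0226 -0.0075]
0.03 24 y [-0.0083 -0.0066  0.0032] z [-0.0403 -0.026  -0.0054]
0.04 26 y [-0.0098 -0.007  -0.0036] z [-0.0392 -0.0251 -0.0046]
0.05 14 y [-0.0073 -0.0062 -0.0043] z [-0.0369 -0.0237 -0.0033]
spanner_foot [([153.5, 300.8], 0.75, [0.1028, 0.3101, 0.2727]), ([233.5, 333.2], 0.68, [0.0737, 0.3999, 0.0463]), ([233.4, 204.5], 0.51, [-0.1318, -0.0777, -0.0402])]
pin_a [([239.1, 319.4], 0.95, [0.0886, 0.3635, 0.0295]), ([143.3, 305.5], 0.91, [0.0927, 0.3194, 0.3005]), ([163.7, 302.1], 0.91, [0.1026, 0.3144, 0.2438]), ([224.9, 340.2], 0.86, [0.0543, 0.4102, 0.0681]), ([244.9, 204.5], 0.5, [0.0427, -0.0058, -0.029])]
side 218
-0.02 23 y [-0.0059  0.0007  0.0056] z [-0.0342 -0.0268 -0.0086]
-0.01 27 y [-0.0055  0.002   0.0058] z [-0.039  -0.0351  0.0138]
0.0 24 y [-0.005
[... 200 characters left out ...]
8  0.0059] z [-0.0397 -0.0342  0.0441]
0.04 22 y [-0.0055  0.0026  0.0058] z [-0.0376 -0.0334  0.0092]
0.05 9 y [-0.0059 -0.0019  0.0055] z [-0.0355 -0.0318 -0.0233]
0.06 2 y [-0.0003  0.0007  0.0018] z [-0.0251 -0.0248 -0.0245]
spanner_foot [([217.0, 258.7], 0.82, [0.0748, 0.3926, 0.0522]), ([234.1, 218.4], 0.66, [0.106, 0.3051, 0.2667]), ([327.9, 178.5], 0.63, [0.0364, 0.0034, -0.0395])]
pin_a [([334.8, 185.6], 0.85, [0.2876, -0.0418, 0.3584]), ([211.3, 255.5], 0.75, [0.0602, 0.4002, 0.0618]), ([224.9, 261.8], 0.73, [0.0883, 0.3781, 0.0331]), ([320.3, 171.2], 0.72, [0.027, 0.0053, 0.0041]), ([232.8, 220.4], 0.71, [0.1047, 0.3116, 0.2578]), ([328.2, 177.5], 0.53, [0.0348, 0.0012, -0.0388])]
```

```bash
python3 -m creep '[[0,9,-36,10,0.01],[0,18,-72,15,0.02],[0,27,-108,15,0.03],[0,37,-144,15,0.04],[0,46,-180,15,0.05],[0,59,-213,10,0.06],[0,59,-213,-11,0.06],[0,59,-213,-11,0.06]]';python3 look.py b5 340 140 100 270 130 90; python3 sp.py b5 | grep -v pin_a
```

```text
time_s: 19.75
tcp_pos: [0.5189, 0.0295, 0.2453]
ee_rot: [[0.481, -0.873, -0.083], [-0.03, -0.111, 0.993], [-0.876, -0.475, -0.08]]
wrist_force: [-1.1, -1.0, -3.8]
gripper_width: 0.133
[0.519 0.029 0.245] tilt 28.8 az -4 jaw -173 el -28.4 q [ 28.6  -4.8 -42.   29.6 -31.3 -45.3] 19.75 [-1.1248 -0.9926 -3.814 ] [ 0.0547  1.5601 -0.091 ] 0.13299886210487752
top 465
-0.01 11 y [-0.0061 -0.0044  0.0007] z [-0.0421 -0.0378  0.0266]
0.0 13 y [-0.0076 -0.0044  0.0073] z [-0.0429 -0.0402 -0.0259]
0.01 7 y [-0.0065 -0.0052 -0.0037] z [-0.0423 -0.0351 -0.0325]
0.02 5 y [-0.0061 -0.0052 -0.0035] z [-0.0399 -0.0375 -0.0329]
0.03 7 y [-0.0065 -0.0051 -0.0038] z [-0.0399 -0.0348 -0.0323]
0.04 5 y [-0.0063 -0.0053 -0.0031] z [-0.0395 -0.0369 -0.0346]
0.05 2 y [-0.004 -0.004 -0.004] z [-0.0368 -0.0356 -0.0343]
0.07 55 y [-0.0442 -0.018   0.0153] z [-0.052  -0.0346  0.0202]
0.08 313 y [-0.0477 -0.0329  0.0149] z [-0.0506 -0.0164  0.0441]
spanner_foot [([155.8, 300.9], 0.68, [0.0643, 0.3178, 0.4947]), ([236.8, 332.4], 0.64, [0.0325, 0.419, 0.2722])]
side 1217
-0.02 37 y [-0.0075  0.0048  0.0107] z [-0.0337 -0.0248 -0.0086]
-0.01 39 y [-0.0005  0.0065  0.01  ] z [-0.0423 -0.0342  0.0026]
0.0 39 y [-0.0019  0.0095  0.0104] z [-0.0433 -0.0357  0.0169]
0.01 40 y [-0.0003  0.0098  0.0106] z [-0.0436 -0.0298  0.0374]
0.02 37 y [-0.0005  0.0097  0.0105] z [-0.0428 -0.0267  0.0394]
0.03 36 y [-0.0004  0.0097  0.0107] z [-0.0413 -0.0286  0.0356]
0.04 34 y [0.0008 0.0098 0.0106] z [-0.04   -0.02    0.0416]
0.05 25 y [-0.0005  0.009   0.0105] z [-0.0385 -0.0347  0.0297]
0.07 94 y [-0.0329 -0.0054  0.035 ] z [-0.0496 -0.0283  0.006 ]
0.08 692 y [-0.0435  0.0072  0.0444] z [-0.0498 -0.0039  0.0507]
spanner_foot [([213.3, 259.5], 0.96, [0.0284, 0.4218, 0.2922]), ([232.5, 216.5], 0.89, [0.0669, 0.3139, 0.5108]), ([379.6, 217.6], 0.67, [0.0431, 0.009, -0.0381])]
```

View pics/b5.png

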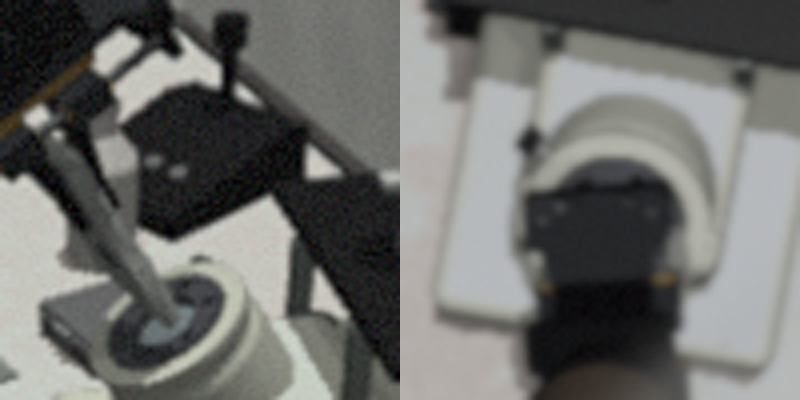

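```bash
cat > pj.py <<'E'
from h import *;from sim import desc
from fit import Rf
import pickle,sys
tag=sys.argv[1]
q=capture("side");s=sense();T=s['tcp_pos'];R=s['ee_rot'];pickle.dump((None,q),open(tag+".pkl","wb"))
print(desc(s['joints']),s['time_s'],s['wrist_force'],s['moment'],s['gripper_width'])
x,y,w,h=348,170,80,60;k=10
a=cv2.resize(q["image"][y:y+h,x:x+w],(800,600),interpolation=cv2.INTER_CUBIC)
def dot(X,col,r=4):
    u=(proj(q,X)+.5-[x,y])*k;cv2.circle(a,(int(u[0]),int(u[1])),r,col,1)
C=np.array([.561,.034,.176]);F=Rf(np.radians(-10.45))
for i in range(6):
    th=np.radians(45.5+60*i); dot(C+F@np.array([.03*np.cos(th),.03*np.sin(th),0]),(0,255,0))
for i in range(40):
    th=i*np.pi/20; dot(C+F@np.array([.041*np.cos(th),.041*np.sin(th),0]),(255,0,0),1)
fx,fz,e=.068,.005,float(sys.argv[2]) if len(sys.argv)>2 else -.0848
pd=np.array([-fz*0+-.0,0,0])
for X in([.0705,0,-.0249],[.0655,0,.0349],[.068,0,.005],[.0575,0,-.0365],[.0535,0,.0464]): dot(T+R@np.array(X),(0,0,255))
cv2.imwrite("pics/"+tag+".png",a)
W=cloud(q);L=(W-T)@R
m=(np.abs(L[...,1])<.03)&(np.abs(L[...,2])<.055)
for lo in np.arange(0,.07,.01):
    kk=m&(L[...,0]>lo)&(L[...,0]<lo+.01)
    if kk.sum()>1: print(round(lo,2),kk.sum(),'y',np.percentile(L[kk][:,1],[5,50,95]).round(4),'z',np.percentile(L[kk][:,2],[2,50,98]).round(4))
E
python3 pj.py c1
```

```text
[0.521 0.033 0.25 ] tilt 29.3 az -3 jaw -173 el -28.9 q [ 28.9  -5.  -41.6  29.6 -31.3 -45.3] 20.1 [-0.3773  0.2784 -2.8006] [0.1517 1.4281 0.0583] 0.13607980900098912
0.0 38 y [-0.0054  0.0057  0.0066] z [-0.0414 -0.0334  0.0323]
0.01 41 y [-0.0041  0.0059  0.0068] z [-0.0402 -0.0248  0.0389]
0.02 38 y [-0.0043  0.0059  0.0066] z [-0.0397 -0.0258  0.0467]
0.03 36 y [-0.004   0.0056  0.0064] z [-0.0394 -0.0297  0.0435]
0.04 39 y [-0.0029  0.006   0.0067] z [-0.0383 -0.0225  0.0409]
0.05 13 y [-0.0052  0.003   0.0062] z [-0.0364 -0.0305  0.0013]
0.07 35 y [-0.0205  0.0047  0.0266] z [-0.0486 -0.0287 -0.0158]
```

View pics/c1.png

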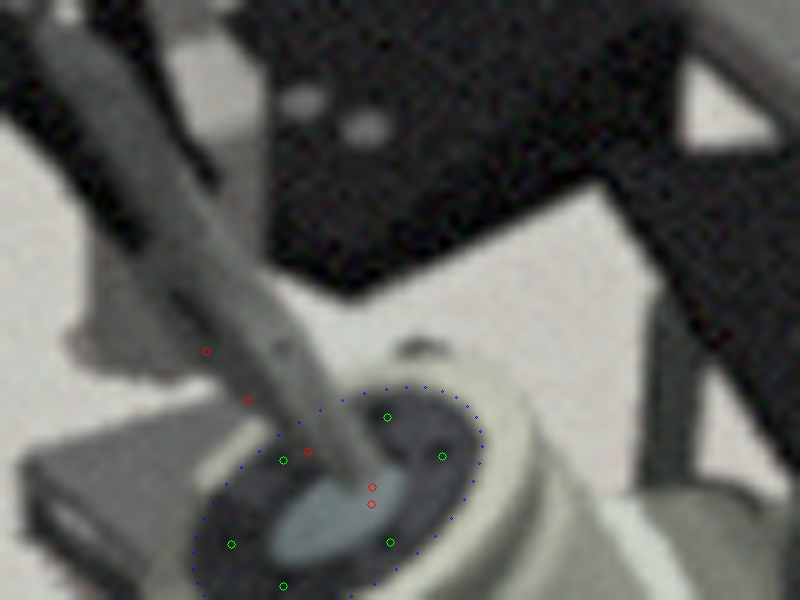

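```bash
python3 -m creep '[[0,1,-1,-2,0],[0,2,-1,-4,0],[0,3,-1,-6,0],[0,4,-2,-8,0],[0,5,-2,-10,0],[0,6,-2,-11,0],[0,7,-2,-12,0],[0,7,-2,-12,0]]';python3 pj.py c2
```

```text
time_s: 20.9
tcp_pos: [0.5284, 0.0311, 0.2379]
ee_rot: [[0.488, -0.868, -0.087], [-0.024, -0.113, 0.993], [-0.872, -0.483, -0.076]]
wrist_force: [0.4, -0.2, -2.6]
gripper_width: 0.137
[0.528 0.031 0.238] tilt 29.3 az -3 jaw -173 el -28.9 q [ 27.7  -3.5 -42.5  31.  -28.8 -46. ] 20.95 [ 0.252   0.3268 -2.3583] [0.1662 1.3546 0.0438] 0.1350595904267307
0.0 30 y [-0.0031  0.006   0.0068] z [-0.0411 -0.0292  0.0274]
0.01 41 y [-0.004  0.006  0.007] z [-0.041  -0.0228  0.0424]
0.02 37 y [-0.0038  0.0061  0.007 ] z [-0.0393 -0.0257  0.0435]
0.03 35 y [-0.0045  0.006   0.0068] z [-0.038  -0.0271  0.0408]
0.04 38 y [-0.0036  0.0061  0.0069] z [-0.0385 -0.024   0.0407]
0.05 12 y [-0.0037  0.0056  0.0066] z [-0.0375 -0.0333 -0.0052]
0.06 256 y [-0.0269  0.0045  0.0285] z [-0.0505 -0.0274  0.0322]
0.07 232 y [-0.0264  0.0075  0.0281] z [-0.0494  0.0105  0.0526]
```

View pics/c2.png

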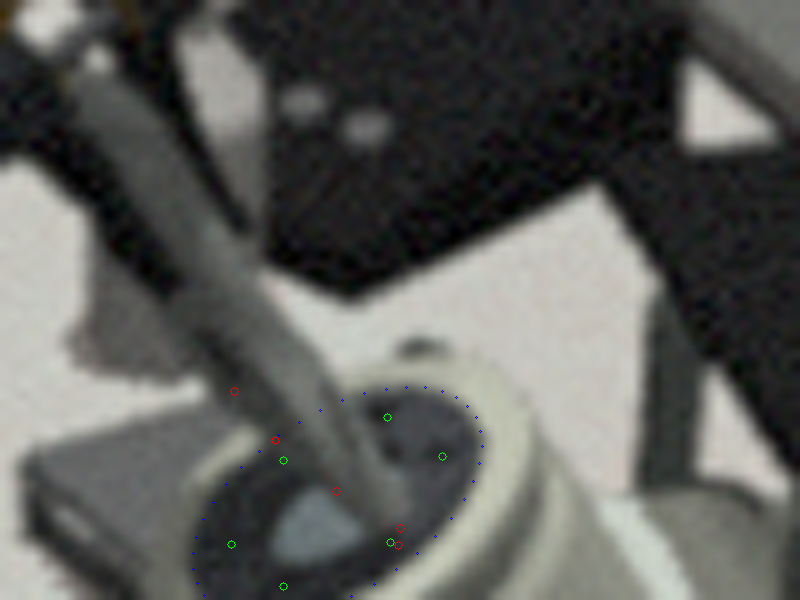

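```bash
python3 -m creep '[[0,0,0,-1,0],[0,1,0,-2,0],[0,1,0,-3,0],[0,2,0,-4,0],[0,2,0,-4,0],[0,2,0,-4,0],[0,2,0,-4,0],[0,2,0,-4,0]]'; python3 -c "
from h import *
s=sense();print(s['moment'])"
```

```text
time_s: 21.75
tcp_pos: [0.5301, 0.0307, 0.2337]
ee_rot: [[0.488, -0.869, -0.087], [-0.025, -0.113, 0.993], [-0.873, -0.482, -0.077]]
wrist_force: [0.6, -2.1, -3.7]
gripper_width: 0.134
[-0.5547  1.4211 -0.3785]
```

```bash
python3 -m creep '[[0,0,-1,0,0],[0,0,-1,-1,0],[0,1,-1,-2,0],[0,1,-1,-3,0],[0,2,-1,-4,0],[0,2,-1,-4,0],[0,2,-1,-4,0],[0,2,-1,-4,0]]'; python3 pj.py c3
```

```text
time_s: 22.55
tcp_pos: [0.5322, 0.0298, 0.2298]
ee_rot: [[0.488, -0.869, -0.087], [-0.025, -0.113, 0.993], [-0.873, -0.482, -0.077]]
wrist_force: [0.7, 0.2, -3.4]
gripper_width: 0.138
[0.532 0.03  0.23 ] tilt 29.2 az -3 jaw -173 el -28.8 q [ 27.   -2.6 -43.3  32.2 -27.1 -46.8] 22.6 [-0.6359  0.0864 -3.0256] [0.1062 1.391  0.0084] 0.13494051451712882
0.0 39 y [-0.004   0.006   0.0067] z [-0.0413 -0.0259  0.0283]
0.01 32 y [-0.0045  0.006   0.0069] z [-0.0404 -0.0295  0.0388]
0.02 37 y [-0.0031  0.0056  0.0065] z [-0.0404 -0.0278  0.0447]
0.03 38 y [-0.0049  0.0058  0.0065] z [-0.0382 -0.0153  0.0431]
0.04 35 y [-0.0034  0.0057  0.0068] z [-0.0376 -0.0296  0.045 ]
0.05 207 y [-0.0266  0.0039  0.0268] z [-0.0492 -0.0284  0.0298]
0.06 247 y [-0.0276  0.0085  0.028 ] z [-0.0499  0.0086  0.0528]
0.07 69 y [-0.0241  0.0023  0.0262] z [-0.0487 -0.0428  0.029 ]
```

View pics/c3.png

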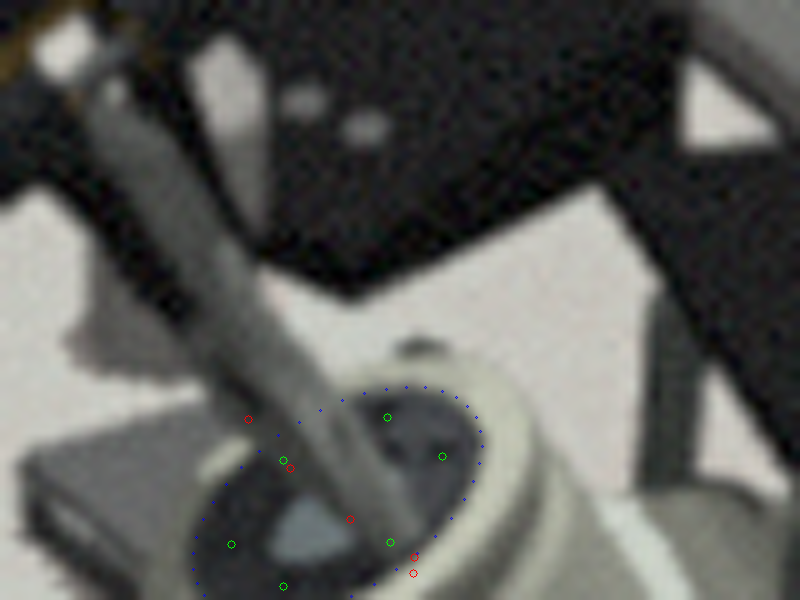

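```bash
python3 -m creep '[[0,0,2,0,0],[0,0,4,-1,0],[0,0,6,-2,0],[0,0,8,-3,0],[0,0,10,-4,0],[0,0,12,-5,0],[0,0,12,-5,0],[0,0,12,-5,0]]'; python3 pj.py c4
```

```text
time_s: 23.4
tcp_pos: [0.5319, 0.0402, 0.2254]
ee_rot: [[0.487, -0.869, -0.085], [-0.028, -0.113, 0.993], [-0.873, -0.482, -0.08]]
wrist_force: [-0.2, -4.9, 0.4]
gripper_width: 0.136
[0.532 0.04  0.225] tilt 29.2 az -3 jaw -173 el -28.8 q [ 28.1  -2.2 -44.2  34.4 -26.7 -50.1] 23.45 [ 0.2704 -5.7006  0.6594] [-1.7603  0.7113 -0.9403] 0.13249461225968576
0.0 38 y [-0.0042  0.0058  0.0066] z [-0.0467 -0.0367  0.0268]
0.01 42 y [-0.0037  0.0063  0.0068] z [-0.0472 -0.0364  0.0339]
0.02 35 y [-0.0042  0.0059  0.0067] z [-0.0475 -0.0362  0.0354]
0.03 31 y [-0.0033  0.0059  0.0068] z [-0.0459 -0.029   0.0323]
0.04 40 y [-0.0036  0.0059  0.0068] z [-0.0465 -0.0292  0.0353]
0.05 309 y [-0.0279  0.0065  0.0279] z [-0.0544 -0.0297  0.0351]
0.06 105 y [-0.0279  0.0105  0.0269] z [-0.054   0.0027  0.0494]
0.07 65 y [-0.0271  0.0088  0.0283] z [-0.0548 -0.0526 -0.0434]
```

View pics/c4.png

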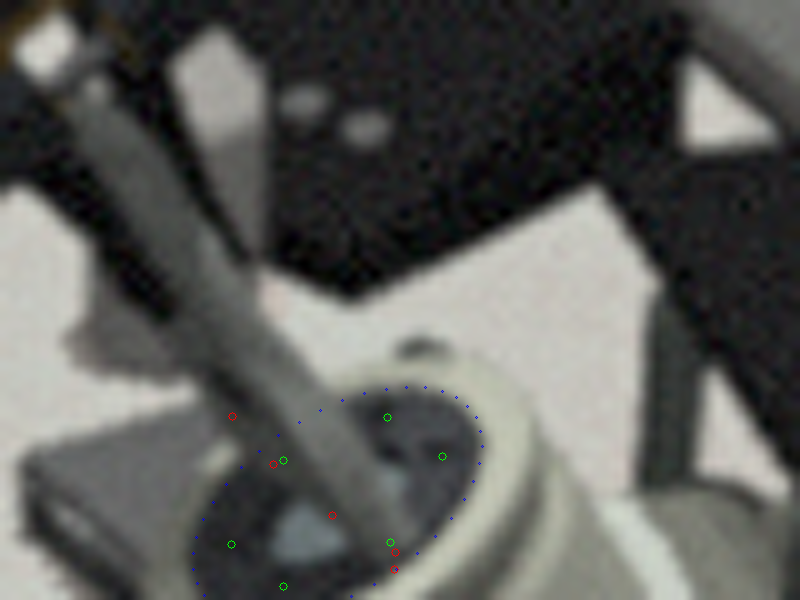

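```bash
python3 -m creep '[[0,0,1,-1,0],[0,0,2,-1,0],[0,1,3,-2,0],[0,1,4,-3,0],[0,2,4,-4,0],[0,2,4,-4,0],[0,2,4,-4,0],[0,2,4,-4,0]]'; python3 pj.py c5
```

```text
time_s: 24.25
tcp_pos: [0.5335, 0.0439, 0.2223]
ee_rot: [[0.488, -0.869, -0.084], [-0.029, -0.113, 0.993], [-0.872, -0.482, -0.08]]
wrist_force: [-8.9, -0.1, 6.2]
gripper_width: 0.136
[0.533 0.044 0.222] tilt 29.3 az -3 jaw -173 el -28.8 q [ 28.2  -1.8 -44.6  35.6 -26.2 -51.6] 24.3 [-8.6073 -0.2455  6.5111] [-0.3995  2.6259 -0.4685] 0.13485117794699553
0.0 37 y [-0.0038  0.006   0.0069] z [-0.049  -0.035   0.0273]
0.01 35 y [-0.0044  0.0062  0.0069] z [-0.0492 -0.0381  0.0357]
0.02 39 y [-0.0031  0.0061  0.0067] z [-0.0496 -0.0387  0.0344]
0.03 36 y [-0.0041  0.006   0.0066] z [-0.048  -0.0357  0.0316]
0.04 56 y [-0.0241  0.0058  0.0238] z [-0.0495 -0.0391  0.0296]
0.05 310 y [-0.0283  0.0091  0.028 ] z [-0.0539 -0.0174  0.0404]
0.06 45 y [-0.0285  0.0085  0.0267] z [-0.0548 -0.004   0.0206]
0.07 19 y [-0.0287 -0.0195  0.0286] z [-0.055  -0.0525 -0.0479]
```

View pics/c5.png

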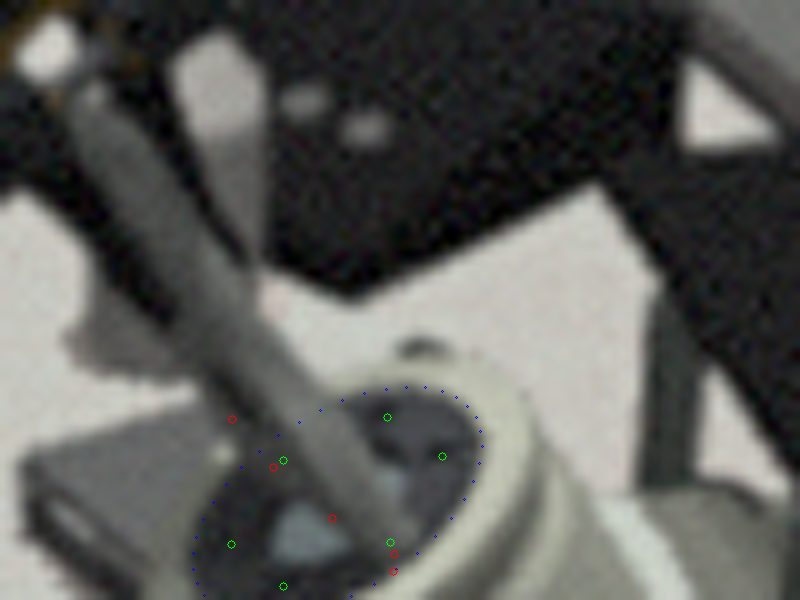

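```bash
python3 -m creep '[[0,0,-1,1,-0.06],[0,0,-2,1,-0.12],[0,-1,-4,1,-0.18],[0,-1,-5,1,-0.24],[0,-1,-6,1,-0.3],[0,-2,-7,1,-0.36],[0,-2,-8,1,-0.42],[0,-2,-8,1,-0.42]]'; python3 pj.py d1
```

```text
time_s: 25.1
tcp_pos: [0.5336, 0.0399, 0.2248]
ee_rot: [[0.439, -0.839, 0.323], [-0.219, 0.249, 0.944], [-0.871, -0.485, -0.074]]
wrist_force: [-2.4, 3.1, 0.9]
gripper_width: 0.138
[0.534 0.04  0.225] tilt 29.4 az -26 jaw 164 el -29.0 q [ 32.6   1.  -43.2  43.2 -37.9 -83.3] 25.15 [-1.4339  5.0517  0.2753] [1.9537 1.0661 1.0166] 0.13984286699227574
0.0 32 y [-0.006  -0.0052  0.0039] z [-0.0418 -0.0345  0.0383]
0.01 36 y [-0.0063 -0.0051  0.0034] z [-0.0435 -0.0332  0.0336]
0.02 32 y [-0.0064 -0.0048  0.0046] z [-0.0412 -0.0355  0.0414]
0.03 36 y [-0.006  -0.0048  0.0046] z [-0.0397 -0.0338  0.0385]
0.04 67 y [-0.0245 -0.0057  0.0237] z [-0.0377  0.0308  0.0521]
0.05 235 y [-0.0281 -0.0064  0.0283] z [-0.035   0.0027  0.0513]
0.06 186 y [-0.026  -0.0025  0.0267] z [-0.0483 -0.036   0.0229]
0.07 61 y [-0.0271 -0.0008  0.0269] z [-0.0453 -0.0404 -0.032 ]
```

View pics/d1.png

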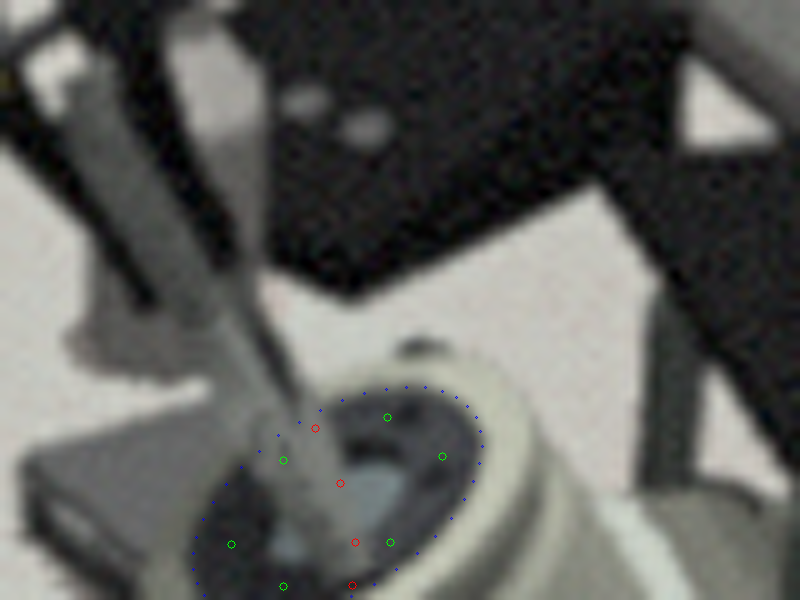

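```bash
python3 -m creep '[[0,-1,-4,-1,-0.05],[0,-2,-5,-1,-0.1],[0,-3,-6,-2,-0.15],[0,-3,-7,-2,-0.2],[0,-4,-8,-2,-0.25],[0,-5,-9,-2,-0.3],[0,-5,-10,-2,-0.35],[0,-5,-10,-2,-0.35]]'; python3 pj.py d2
```

```text
time_s: 25.95
tcp_pos: [0.5293, 0.0321, 0.2238]
ee_rot: [[0.341, -0.703, 0.624], [-0.352, 0.52, 0.778], [-0.872, -0.485, -0.071]]
wrist_force: [-10.8, 5.5, 7.1]
gripper_width: 0.145
[0.529 0.032 0.224] tilt 29.3 az -46 jaw 144 el -29.0 q [  35.5    4.9  -38.4   39.7  -49.4 -100.2] 26.0 [-10.2866   4.6623   6.6763] [2.0902 3.0538 0.087 ] 0.1475338645331553
0.0 66 y [-0.0076 -0.0042  0.0025] z [-0.0312 -0.01    0.0491]
0.01 63 y [-0.0075 -0.0038  0.0021] z [-0.031  -0.0015  0.0526]
0.02 55 y [-0.0068 -0.003   0.002 ] z [-0.0276 -0.0051  0.0528]
0.03 57 y [-0.0068 -0.003   0.0024] z [-0.0248 -0.0005  0.0534]
0.04 104 y [-0.0288 -0.0063  0.0019] z [-0.0221  0.0363  0.0525]
0.05 144 y [-0.0255 -0.0059  0.0288] z [-0.0196  0.01    0.0449]
0.06 144 y [-0.0277 -0.0028  0.0256] z [-0.027  -0.0147  0.0021]
0.07 63 y [-0.0265 -0.0061  0.0217] z [-0.0275 -0.0222 -0.0136]
```

View pics/d2.png

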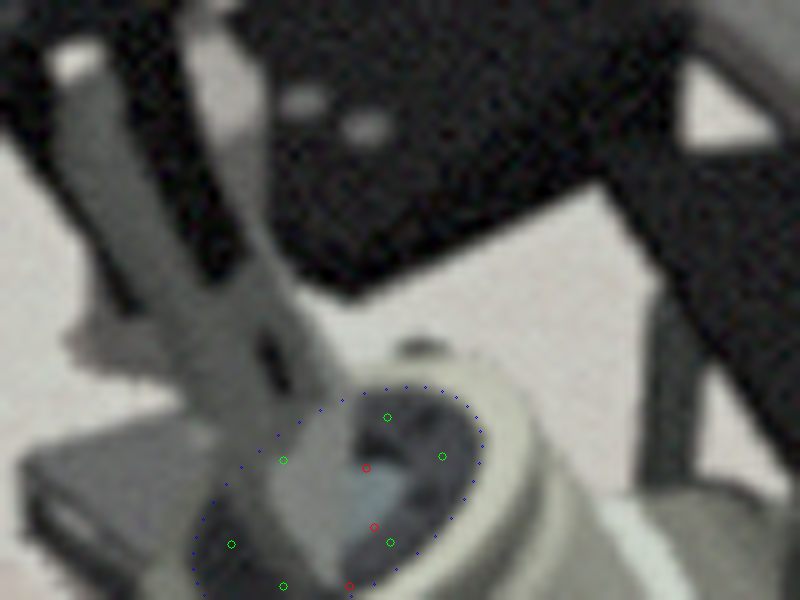

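```bash
cat > hol.py <<'E'
from h import *;from fit import Rf
import pickle,sys
def phi(tag,us):
    p,q=pickle.load(open(tag+".pkl","rb"));C=np.array([.561,.034,.176]);F=Rf(np.radians(-10.45));n=F[:,2]
    for u in us:
        px=np.array(u)/10.+[348,170]-.5
        d=np.array(q["attitude"])@ray(q,*px); e=np.array(q["eye"]); t=((C-n*.002-e)@n)/(d@n); L=F.T@(e+t*d-C)
        print(tag,u,"r",np.hypot(L[0],L[1]).round(4),"phi",np.degrees(np.arctan2(L[1],L[0])).round(1))
if __name__=="__main__":
    phi("c1",[(437,455),(385,410)]);phi("d1",[(405,412),(435,480)]);phi("d2",[(425,410),(428,492)])
    a=[]
    for t in("c1","d1","d2"):
        im=pickle.load(open(t+".pkl","rb"))[1]["image"][205:232,366:400]
        im=cv2.convertScaleAbs(im,alpha=2.0)
        a.append(cv2.resize(im,(260,206),interpolation=cv2.INTER_CUBIC))
    cv2.imwrite("pics/hol.png",np.hstack(a))
E
python3 hol.py
```

```text
c1 (437, 455) r 0.028 phi -5.2
c1 (385, 410) r 0.0351 phi 52.9
d1 (405, 412) r 0.0339 phi 41.1
d1 (435, 480) r 0.0273 phi -25.7
d2 (425, 410) r 0.0354 phi 31.1
d2 (428, 492) r 0.0263 phi -34.5
```

View pics/hol.png

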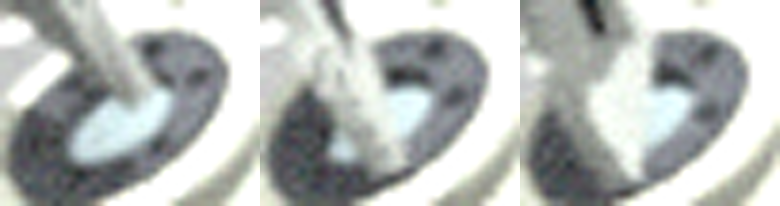

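Run:
```python
from hol import phi
f=lambda u,v:((366+u/7.65-348)*10,(205+v/7.63-170)*10)
phi("c1",[f(157,45),f(200,75)]);phi("d1",[f(177,48),f(195,97)]);phi("d2",[f(190,52),f(183,112)])
```

```text
c1 (385.2287581699346, 408.97771952817834) r 0.0355 phi 53.0
c1 (441.43790849673223, 448.2961992136305) r 0.0296 phi -1.8
d1 (411.37254901960773, 412.90956749672347) r 0.0338 phi 37.2
d1 (434.9019607843138, 477.129750982962) r 0.0271 phi -23.3
d2 (428.3660130718954, 418.15203145478364) r 0.0333 phi 25.2
d2 (419.21568627450995, 496.7889908256882) r 0.0242 phi -37.6
```

```bash
cat > pl.py <<'E'
from h import *
from g import planefit
import pickle,sys
p,q=pickle.load(open(sys.argv[1]+".pkl","rb"));s=sense();T=s['tcp_pos'];R=s['ee_rot']
W=cloud(q);L=(W-T)@R
m=(np.abs(L[...,1])<.02)&(np.abs(L[...,2])<.06)&(L[...,0]>-.005)&(L[...,0]<.04)
P=L[m]; 
c=np.median(P,0); A=np.c_[P[:,0],P[:,2],np.ones(len(P))]
k=P[:,1]<.02
for _ in range(6):
    co=np.linalg.lstsq(A[k],P[k,1],rcond=None)[0]; r=P[:,1]-A@co; k=np.abs(r)<max(.003,0)
print("slope x,z deg",np.degrees(np.arctan(co[:2])),co[2],k.sum(),len(P),r[k].std())
E
python3 pl.py d2; python3 -c "
from h import *
s=sense();print(s['moment'],s['wrist_force'],s['gripper_width'],s['ee_rot'])"
```

```text
slope x,z deg [0.417  4.4239] -0.005157612625710299 219 282 0.0008866298737271086
[2.0902 3.0538 0.087 ] [-10.2866   4.6623   6.6763] 0.1475338645331553 [[ 0.3413 -0.7037  0.6232]
 [-0.3515  0.5194  0.7789]
 [-0.8718 -0.4849 -0.0701]]
```

```bash
python3 -m creep '[[0,-1,-1,1,-0.03],[0,-1,-2,1,-0.06],[0,-1,-3,1,-0.09],[0,-2,-3,1,-0.12],[0,-2,-4,1,-0.15],[0,-3,-5,1,-0.18],[0,-3,-5,1,-0.18],[0,-3,-5,1,-0.18]]'; python3 pj.py d3|head -1; python3 pl.py d3;  python3 - <<'E'
import pickle,cv2,numpy as np
a=[]
for t in("c5","d2","d3"):
        im=pickle.load(open(t+".pkl","rb"))[1]["image"][205:232,366:400]
        a.append(cv2.resize(cv2.convertScaleAbs(im,alpha=2.0),(260,206),interpolation=cv2.INTER_CUBIC))
cv2.imwrite("pics/hol2.png",np.hstack(a))
E
```

```text
time_s: 26.8
tcp_pos: [0.5268, 0.0298, 0.2245]
ee_rot: [[0.276, -0.602, 0.75], [-0.401, 0.637, 0.658], [-0.873, -0.482, -0.066]]
wrist_force: [-7.5, 8.8, 1.3]
gripper_width: 0.167
[0.527 0.03  0.224] tilt 29.1 az -56 jaw 133 el -28.8 q [  36.3    7.1  -34.8   36.4  -55.1 -107.2] 26.85 [-8.2475  7.3576  1.0088] [3.3274 2.6918 0.4236] 0.16287826465582952
slope x,z deg [1.0723 9.1454] -0.005182028732445205 243 311 0.0010364999357088418
```

View pics/hol2.png

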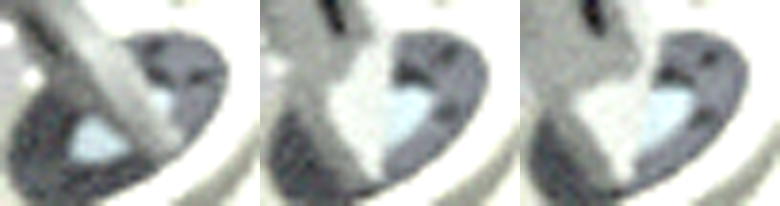

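View pics/d3.png

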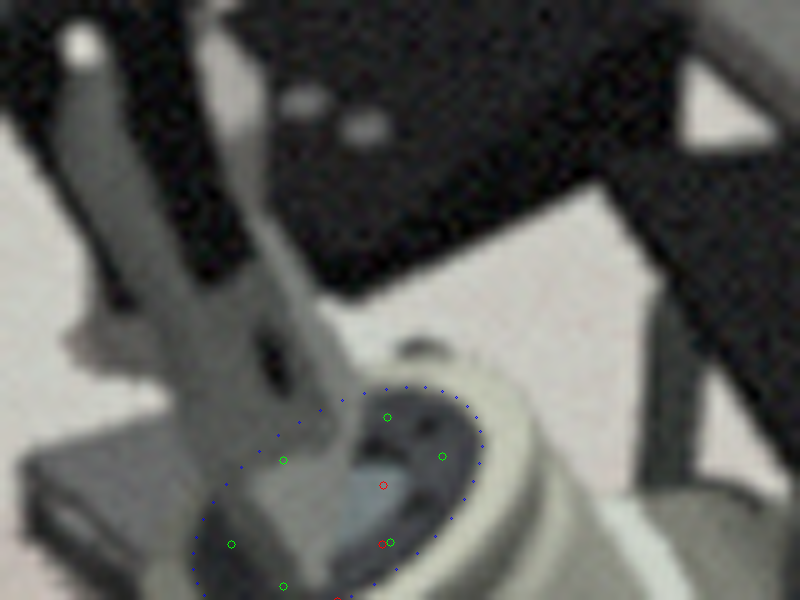

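```bash
python3 -m creep '[[0,0,-1,0,-0.03],[0,-1,-1,0,-0.06],[0,-1,-2,0,-0.09],[0,-1,-3,0,-0.12],[0,-2,-3,0,-0.15],[0,-2,-3,0,-0.15],[0,-2,-3,0,-0.15],[0,-2,-3,0,-0.15]]'; python3 pj.py d4|head -1; python3 pl.py d4;  python3 - <<'E'
import pickle,cv2,numpy as np
a=[]
for t in("d2","d3","d4"):
        im=pickle.load(open(t+".pkl","rb"))[1]["image"][205:232,366:400]
        a.append(cv2.resize(cv2.convertScaleAbs(im,alpha=2.0),(260,206),interpolation=cv2.INTER_CUBIC))
cv2.imwrite("pics/hol3.png",np.hstack(a))
E
```

```text
time_s: 27.65
tcp_pos: [0.5248, 0.0288, 0.2245]
ee_rot: [[0.214, -0.501, 0.838], [-0.434, 0.72, 0.542], [-0.875, -0.48, -0.063]]
wrist_force: [-9.8, 6.9, 4.0]
gripper_width: 0.179
[0.525 0.029 0.224] tilt 29.0 az -64 jaw 125 el -28.7 q [  36.5    9.1  -31.6   33.5  -59.6 -112.6] 27.7 [-9.1411  6.7271  3.6062] [ 3.0137  2.9103 -0.0664] 0.17905329928139854
slope x,z deg [ 1.005  12.5673] -0.005050040670121852 266 334 0.0011338988927937226
```

View pics/hol3.png

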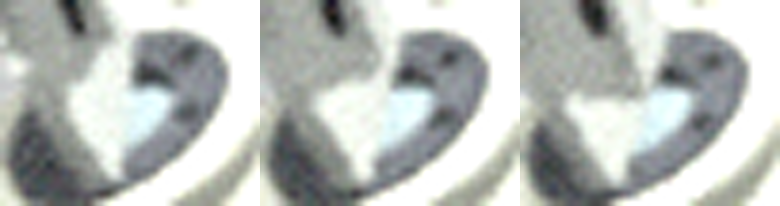

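View pics/d4.png

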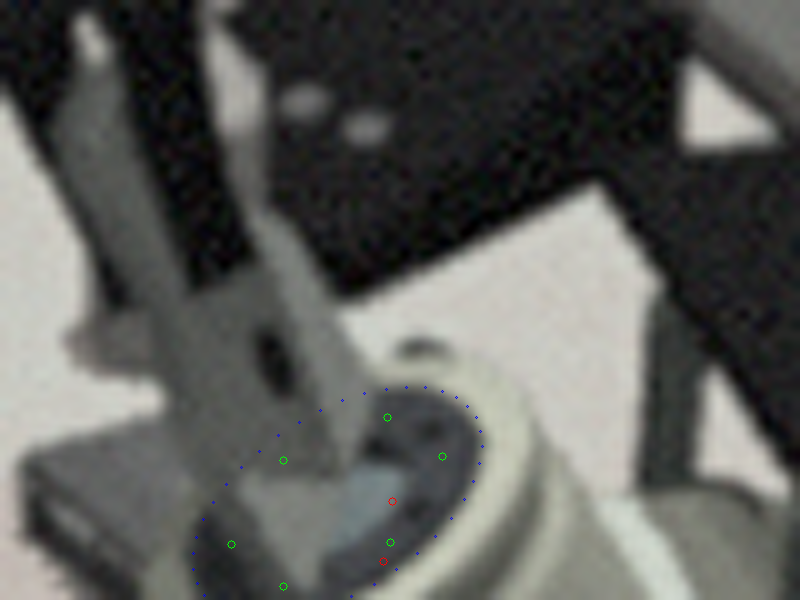

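Run:
```python
import numpy as np
from fit import Rf
F=Rf(np.radians(-10.45))
D={"d2":([[.3413,-.7037,.6232],[-.3515,.5194,.7789],[-.8718,-.4849,-.0701]],.417,4.42),
"d3":([[.276,-.602,.75],[-.401,.637,.658],[-.873,-.482,-.066]],1.07,9.15),
"d4":([[.214,-.501,.838],[-.434,.72,.542],[-.875,-.48,-.063]],1.0,12.57)}
for k,(R,a,b) in D.items():
    n=np.array(R)@np.array([-np.tan(np.radians(a)),1,-np.tan(np.radians(b))]);n/=np.linalg.norm(n)
    L=F.T@-n; print(k,"lean",np.degrees(np.arcsin(L[2])),"alpha",np.degrees(np.arctan2(-L[0]*0+L[1],L[0])))
from hol import phi
f=lambda u,v:((366+u/7.65-348)*10,(205+v/7.63-170)*10)
phi("d2",[f(189,52),f(185,110)]);phi("d3",[f(188,57),f(183,117)]);phi("d4",[f(193,60),f(183,120)])
```

```text
d2 lean -0.17417608716900923 alpha -18.439559452383506
d3 lean -0.7169476426529616 alpha -23.098353666152068
d4 lean -0.2674805000168853 alpha -27.38541050722306
d2 (427.0588235294116, 418.15203145478364) r 0.0332 phi 25.9
d2 (421.830065359477, 494.1677588466578) r 0.0246 phi -35.6
d3 (425.7516339869278, 424.70511140235914) r 0.0313 phi 22.9
d3 (419.21568627450995, 503.3420707732634) r 0.0253 phi -43.1
d4 (432.2875816993462, 428.63695937090426) r 0.0312 phi 16.9
d4 (419.21568627450995, 507.27391874180853) r 0.026 phi -46.2
```

```bash
python3 -m creep '[[0,-1,1,0,-0.04],[0,-1,1,0,-0.08],[0,-2,1,0,-0.12],[0,-3,1,0,-0.16],[0,-4,0,0,-0.2],[0,-5,0,0,-0.25],[0,-5,0,0,-0.25],[0,-5,0,0,-0.25]]'
cat > tr.py <<'E'
import sys,subprocess
from h import *;from fit import Rf
import pickle
t=sys.argv[1]
s=sense();T=s['tcp_pos'];R=s['ee_rot'];p,q=pickle.load(open(t+".pkl","rb"))
W=cloud(q);L=(W-T)@R
m=(np.abs(L[...,1])<.025)&(np.abs(L[...,2])<.06)&(L[...,0]>-.005)&(L[...,0]<.035)
P=L[m];A=np.c_[P[:,0],P[:,2],np.ones(len(P))];k=P[:,1]<.03
for _ in range(8):
    co=np.linalg.lstsq(A[k],P[k,1],rcond=None)[0]; r=P[:,1]-A@co; k=np.abs(r)<.003
n=R@np.array([-co[0],1,-co[1]]);n/=np.linalg.norm(n);F=Rf(np.radians(-10.45));Q=F.T@-n
print("lag",np.degrees(np.arctan(co[1])),k.sum(),"lean",np.degrees(np.arcsin(Q[2])),"alpha",np.degrees(np.arctan2(Q[1],Q[0])))
E
python3 pj.py d5|head -1; python3 tr.py d5
python3 - <<'E'
import pickle,cv2,numpy as np
a=[]
for t in("d3","d4","d5"):
        im=pickle.load(open(t+".pkl","rb"))[1]["image"][205:232,366:400]
        a.append(cv2.resize(cv2.convertScaleAbs(im,alpha=2.0),(260,206),interpolation=cv2.INTER_CUBIC))
cv2.imwrite("pics/hol4.png",np.hstack(a))
E
```

```text
time_s: 28.5
tcp_pos: [0.5206, 0.0306, 0.2253]
ee_rot: [[0.104, -0.31, 0.945], [-0.471, 0.821, 0.321], [-0.876, -0.479, -0.061]]
wrist_force: [-5.6, 4.4, 3.6]
gripper_width: 0.209
[0.521 0.03  0.225] tilt 28.8 az -78 jaw 111 el -28.6 q [  36.4   12.5  -25.7   28.6  -67.2 -121.6] 28.55 [-5.6696  4.7916  4.5608] [2.1057 1.4724 0.3014] 0.20393133455755408
lag 18.705680492387824 269 lean 0.5297632832294951 alpha -34.15327484826235
```

View pics/hol4.png

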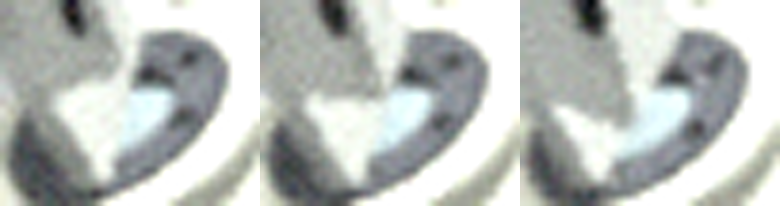

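View pics/d5.png

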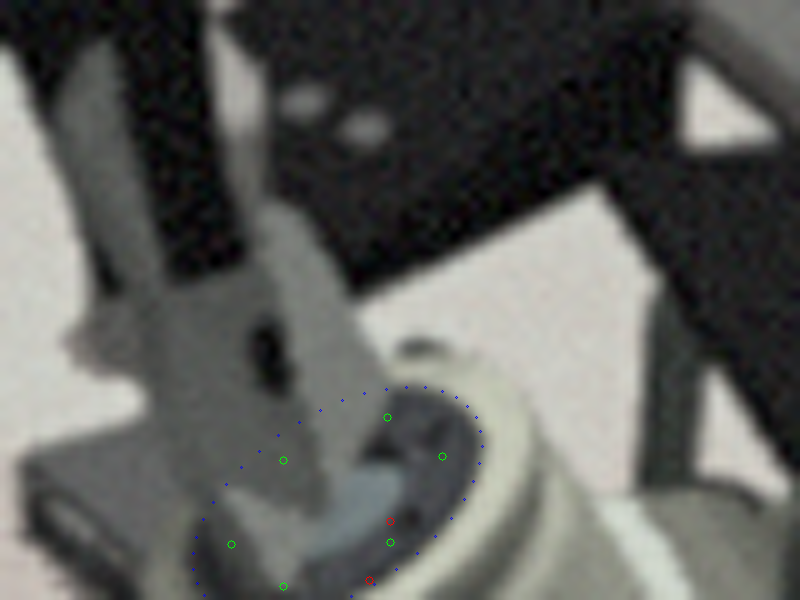

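```bash
python3 -m creep '[[0,-1,0,0,-0.04],[0,-2,0,0,-0.08],[0,-2,0,0,-0.12],[0,-3,0,0,-0.16],[0,-4,0,0,-0.2],[0,-4,0,0,-0.2],[0,-4,0,0,-0.2],[0,-4,0,0,-0.2]]'; python3 pj.py d6|head -1; python3 tr.py d6
python3 - <<'E'
import pickle,cv2,numpy as np
a=[]
for t in("d4","d5","d6"):
        im=pickle.load(open(t+".pkl","rb"))[1]["image"][205:232,366:400]
        a.append(cv2.resize(cv2.convertScaleAbs(im,alpha=2.0),(260,206),interpolation=cv2.INTER_CUBIC))
cv2.imwrite("pics/hol5.png",np.hstack(a))
E
```

```text
time_s: 29.35
tcp_pos: [0.5187, 0.0351, 0.2269]
ee_rot: [[0.016, -0.143, 0.99], [-0.475, 0.87, 0.134], [-0.88, -0.472, -0.054]]
wrist_force: [-9.7, 13.7, 8.5]
gripper_width: 0.23
[0.519 0.035 0.227] tilt 28.4 az -88 jaw 99 el -28.2 q [  35.7   15.   -20.6   24.5  -72.7 -128.4] 29.4 [-8.3994 13.9968  8.9705] [ 4.1681  2.2444 -0.269 ] 0.233630732795265
lag 24.77898198538547 292 lean -0.009202304087111368 alpha -39.22307522659409
```

View pics/hol5.png

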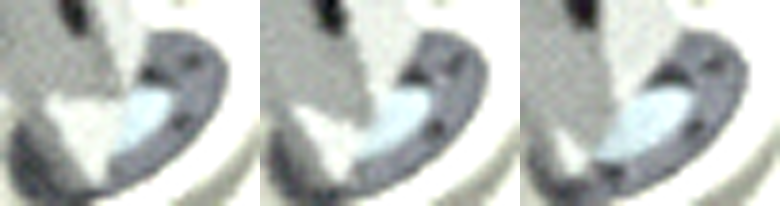

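Run:
```python
from hol import phi
f=lambda u,v:((366+u/7.65-348)*10,(205+v/7.63-170)*10)
phi("d5",[f(193,67),f(177,127)]);phi("d6",[f(193,67),f(174,127),f(88,172)])
import pickle,cv2
im=pickle.load(open("d6.pkl","rb"))[1]["image"][160:245,330:430]
cv2.imwrite("pics/d6z.png",cv2.resize(cv2.convertScaleAbs(im,alpha=1.6),(800,680),interpolation=cv2.INTER_CUBIC)[80:])
```

```text
d5 (432.2875816993462, 437.81127129750985) r 0.0293 phi 10.6
d5 (411.37254901960773, 516.4482306684141) r 0.0256 phi -53.4
d6 (432.2875816993462, 437.81127129750985) r 0.0293 phi 10.6
d6 (407.4509803921569, 516.4482306684141) r 0.0243 phi -53.9
d6 (295.03267973856225, 575.4259501965925) r 0.0242 phi -136.3
```

View pics/d6z.png

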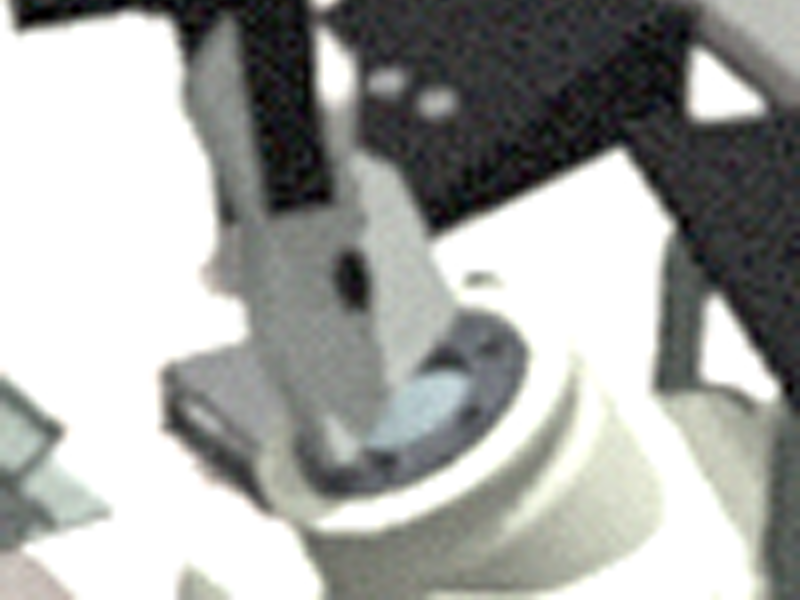

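```bash
cat > hd.py <<'E'
from h import *;from fit import Rf
import pickle,sys
t=sys.argv[1];Rt=None
p,q=pickle.load(open(t+".pkl","rb"))
C=np.array([.561,.034,.176]);F=Rf(np.radians(-10.45));W=cloud(q);L=(W-C)@F
al=np.radians(float(sys.argv[2])); # spanner alpha: x_s = (cos,sin), y_s=(-sin,cos)
u=L[...,0]*np.cos(al)+L[...,1]*np.sin(al); v=-L[...,0]*np.sin(al)+L[...,1]*np.cos(al)
m=(np.abs(u)<.012)&(np.abs(v)<.055)&(L[...,2]>.004)&(L[...,2]<.07)
for lo in np.arange(.004,.07,.006):
    k=m&(L[...,2]>=lo)&(L[...,2]<lo+.006)
    if k.sum()>2: print(round(lo,3),k.sum(),"u",np.percentile(u[k],[5,50,95]).round(4),"v",np.percentile(v[k],[2,50,98]).round(4))
E
python3 hd.py d5 -34.2; echo; python3 hd.py d6 -39.2; echo; python3 hd.py d2 -18.4
```

```text
0.004 37 u [0.0012 0.0042 0.0065] v [-0.0397  0.0076  0.0369]
0.01 46 u [-0.0022  0.0039  0.0062] v [-0.0434 -0.0055  0.038 ]
0.016 49 u [-0.0055  0.0041  0.0065] v [-0.0414 -0.0076  0.0425]
0.022 53 u [-0.0013  0.0041  0.0064] v [-0.0423 -0.0098  0.0425]
0.028 52 u [-0.0018  0.004   0.006 ] v [-0.041  -0.0069  0.041 ]
0.034 49 u [-0.0012  0.0039  0.006 ] v [-0.0393 -0.003   0.0423]
0.04 50 u [-0.0025  0.004   0.0061] v [-0.042  -0.0052  0.0438]
0.046 52 u [-0.0029  0.0037  0.0067] v [-0.0393 -0.0077  0.0449]
0.052 53 u [-0.0027  0.0036  0.0064] v [-0.0384 -0.0005  0.0453]
0.058 52 u [-0.0044  0.0032  0.0054] v [-0.0382 -0.0046  0.039 ]
0.064 46 u [-0.0057  0.0032  0.0056] v [-0.0373 -0.0221  0.0366]

0.004 30 u [-0.0017  0.0005  0.0024] v [-0.0311  0.02    0.0404]
0.01 42 u [-0.0083  0.0006  0.0035] v [-0.041   0.0017  0.0393]
0.016 58 u [-0.0053  0.0009  0.0028] v [-0.0429 -0.01    0.0391]
0.022 52 u [-0.0041  0.0007  0.0033] v [-0.0415 -0.0044  0.0415]
0.028 63 u [-0.0066  0.0004  0.0026] v [-0.0404 -0.0063  0.0436]
0.034 51 u [-0.006   0.0006  0.0028] v [-0.0397 -0.0018  0.045 ]

[... 337 characters left out ...]
-0.0037  0.0051  0.0059] v [-0.0435 -0.0133  0.036 ]
0.01 40 u [-0.0048  0.0045  0.0059] v [-0.0436 -0.0186  0.0378]
0.016 34 u [-0.0046  0.0043  0.0057] v [-0.0427 -0.017   0.0409]
0.022 32 u [-0.0037  0.0047  0.006 ] v [-0.0421 -0.0138  0.0394]
0.028 36 u [-0.0031  0.0046  0.0058] v [-0.0419 -0.0117  0.0405]
0.034 36 u [-0.0025  0.0046  0.0062] v [-0.0412 -0.0185  0.0417]
0.04 35 u [-0.0055  0.0043  0.0059] v [-0.0418 -0.0143  0.0431]
0.046 36 u [-0.0016  0.0049  0.0061] v [-0.0419 -0.0041  0.0434]
0.052 38 u [-0.0055  0.0045  0.0063] v [-0.0417 -0.0205  0.0379]
0.058 40 u [-0.0049  0.0046  0.0062] v [-0.0401 -0.0303  0.0388]
0.064 27 u [-0.0044  0.0046  0.0061] v [-0.0366 -0.0275  0.0073]
```

```bash
python3 -m creep '[[0,-2,0,4,0.04],[0,-4,1,8,0.08],[0,-7,1,13,0.14],[0,-10,2,18,0.22],[0,-13,2,24,0.3],[0,-15,3,28,0.38],[0,-15,3,28,0.42],[0,-15,3,28,0.42]]'
python3 - <<'E'
from h import *;from fit import Rf;from sim import desc
import pickle
q=capture("side");s=sense();T=s['tcp_pos'];R=s['ee_rot'];pickle.dump((None,q),open("e1.pkl","wb"))
print(desc(s['joints']),s['time_s'],s['wrist_force'],s['gripper_width'])
im=q["image"][160:245,330:430]
cv2.imwrite("pics/e1.png",cv2.resize(cv2.convertScaleAbs(im,alpha=1.6),(800,680),interpolation=cv2.INTER_CUBIC)[80:])
W=cloud(q);L=(W-T)@R
m=(np.abs(L[...,1])<.02)&(np.abs(L[...,2])<.06)
for lo in np.arange(-.01,.08,.008):
    k=m&(L[...,0]>lo)&(L[...,0]<lo+.008)
    if k.sum()>2: print(round(lo,3),k.sum(),'y',np.percentile(L[k][:,1],[5,50,95]).round(4),'z',np.percentile(L[k][:,2],[2,50,98]).round(4))
E
python3 tr.py e1
```

```text
time_s: 30.2
tcp_pos: [0.5032, 0.0378, 0.2547]
ee_rot: [[0.208, -0.485, 0.849], [-0.427, 0.736, 0.525], [-0.88, -0.472, -0.054]]
wrist_force: [-0.0, -0.3, -1.7]
gripper_width: 0.134
[0.504 0.038 0.255] tilt 28.4 az -64 jaw 123 el -28.2 q [  39.1    6.1  -29.7   30.8  -64.8 -112.6] 30.25 [ 0.295  -0.6176 -2.1683] 0.13581939888798236
-0.01 79 y [-0.0085 -0.0059  0.0008] z [-0.0176  0.0123  0.0587]
-0.002 83 y [-0.0087 -0.0055  0.0027] z [-0.0199  0.0094  0.055 ]
0.006 83 y [-0.0081 -0.0058  0.001 ] z [-0.0217  0.0127  0.0583]
0.014 80 y [-0.0084 -0.0057  0.0025] z [-0.0202  0.0124  0.0584]
0.022 76 y [-0.0082 -0.0058  0.0009] z [-0.0167  0.0156  0.057 ]
0.03 71 y [-0.0079 -0.0054  0.0014] z [-0.0136  0.0153  0.0552]
0.038 57 y [-0.0085 -0.0057  0.0004] z [-0.0086  0.0103  0.0473]
0.046 39 y [-0.0081 -0.0056  0.005 ] z [-0.0072  0.0031  0.0298]
0.054 18 y [-0.0057 -0.0037  0.002 ] z [-0.0032  0.0016  0.016 ]
0.062 6 y [-0.0029 -0.0015  0.0006] z [0.0055 0.0118 0.0159]
0.078 21 y [-0.0177  0.006   0.0176] z [0.0456 0.0559 0.0598]
lag -0.9945832666657018 331 lean 6.57215058061896 alpha -40.58503123120077
```

View pics/e1.png

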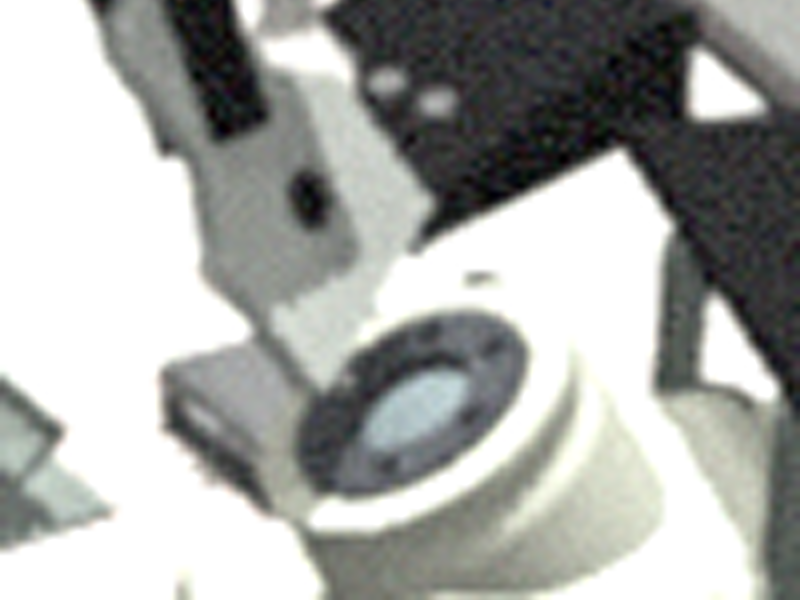

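```bash
cat > pose.py <<'E'
from h import *;from fit import Rf
import pickle,sys
from scipy.optimize import minimize
from scipy.spatial import cKDTree
C0=np.array([.561,.034,.176]);F=Rf(np.radians(-10.45))
poly=np.array([(-42,11),(-42,66),(-22,88),(-22,140),(22,140),(22,88),(42,66),(42,11)],np.float32)
gy,gz=np.meshgrid(np.arange(-44,45,2.),np.arange(9,92,2.))
gi=np.array([(a,b) for a,b in zip(gy.ravel(),gz.ravel()) if cv2.pointPolygonTest(poly,(float(a),float(b)),False)>=0])
def spanner(q,T,R):
    W=cloud(q);L=((W-T)@R)*1000
    m=(L[...,1]>-11)&(L[...,1]<9)&(np.abs(L[...,2])<62)&(L[...,0]>-3)&(L[...,0]<75)
    # only above the ring face
    hgt=(W-C0)@F[:,2]; m&=~((hgt<.004)&(np.linalg.norm((W-C0),axis=2)<.06))
    P=L[m][:,[2,0]]; tree=cKDTree(P)
    def cost(p):
        th,fz,fx=p; c,s=np.cos(th),np.sin(th)
        # spanner: foot at (z=fz,x=fx); -z_s dir in (z,x) = (s,c); y_s=(c,-s)
        d=P-[fz,fx]; y=d@np.array([c,-s]); z=-(d@np.array([s,c]))
        out=np.array([max(0,-cv2.pointPolygonTest(poly,(float(a),float(b)),True)) for a,b in zip(y,z)])
        Q=np.array([fz,fx])+gi[:,:1]*np.array([c,-s])-gi[:,1:]*np.array([s,c])
        Q=Q[(Q[:,1]>0)]
        D=np.maximum(tree.query(Q)[0]-1.5,0)
        return np.minimum(out,6).sum()/len(P)+np.minimum(D,6).mean()
    best=None
    for t0 in np.radians([-20,-8,4,14,22]):
        a=-40-0; fz=108*np.sin(t0); fx=-40+108*np.cos(t0)
        o=minimize(cost,[t0,fz,fx],method="Nelder-Mead",options=dict(initial_simplex=[[t0,fz,fx],[t0+.1,fz,fx],[t0,fz+6,fx],[t0,fz,fx+6]],maxiter=200))
        if best is None or o.fun<best.fun: best=o
    return best,len(P)
if __name__=="__main__":
    p,q=pickle.load(open(sys.argv[1]+".pkl","rb"));s=sense()
    o,n=spanner(q,s['tcp_pos'],s['ee_rot']);print("theta",np.degrees(o.x[0]),"foot z,x mm",o.x[1:],o.fun,n)
E
python3 pose.py e1
python3 - <<'E'
from h import *;from fit import Rf
import pickle
from scipy.optimize import least_squares
q=pickle.load(open("e1.pkl","rb"))[1]
h=np.array([(432,332),(497,348),(475,410),(388,462)])/8.+[330,160]+[0,10]-.4
F=Rf(np.radians(-10.45))
def res(x):
    C=np.array([x[1],x[2],.176]);P=np.array([proj(q,C+F@np.array([.03*np.cos(x[0]+k*np.pi/3),.03*np.sin(x[0]+k*np.pi/3),-.002])) for k in range(6)])
    d=h[:,None]-P[None];j=np.argmin((d**2).sum(2),1);return np.r_[(h-P[j]).ravel(),(x[1]-.5614)/.003,(x[2]-.039)/.003]
for a in(0,.3,.6,.9):
    o=least_squares(res,[a,.5614,.039]);print(np.degrees(o.x[0])%60,o.x,o.cost)
E
```

```text
theta -67.25612948852472 foot z,x mm [-27.2489  28.9959] 0.346984987849555 529
0.33654924092831145 [0.0059 0.5623 0.0391] 0.2815172676083193
0.33654581920609505 [0.0059 0.5623 0.0391] 0.28151726760819235
0.33654515833648446 [1.0531 0.5623 0.0391] 0.28151726760829887
0.33654582156026436 [1.0531 0.5623 0.0391] 0.2815172676082077
```

```bash
sed -i 's/th,fz,fx=p; c,s/th,fz,fx=p\n        pen=100*max(0,abs(th)-.6)+.2*max(0,abs(np.hypot(fz,fx+40)-108)-6)\n        c,s/; s/return np.minimum(out,6)/return pen+np.minimum(out,6)/' pose.py; python3 pose.py e1
python3 - <<'E'
from h import *
import pickle
q=pickle.load(open("e1.pkl","rb"))[1];s=sense();W=cloud(q);L=((W-s['tcp_pos'])@s['ee_rot'])*1000
m=(L[...,1]>-11)&(L[...,1]<9)&(np.abs(L[...,2])<65)&(L[...,0]>-40)&(L[...,0]<85)
im=np.zeros((600,600,3),np.uint8)
for x,y,z in L[m]: cv2.circle(im,(int(300+z*4),int(200+x*4)),4,(0,255,0) if y<-3 else (0,0,255),-1)
cv2.imwrite("pics/e1p.png",im)
E
```

```text
theta 26.537983821999838 foot z,x mm [41.321 55.511] 0.48460152974880083 529
```

View pics/e1p.png

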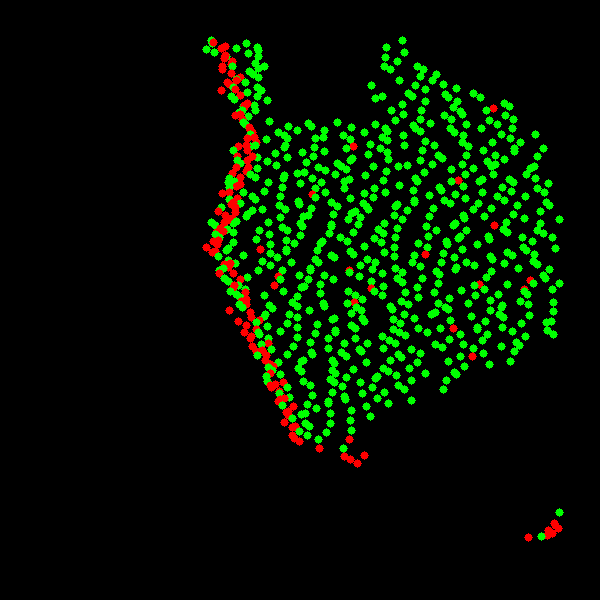

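```bash
cat > need.py <<'E'
from h import *;from fit import Rf
from sim import rz
from scipy.optimize import brentq
F=Rf(np.radians(-10.45));C=np.array([.561,.034,.176]);n=F[:,2]
def need(R,al,rng=(-1.2,1.2)):
    a=np.radians(al);y=-np.sin(a)*F[:,0]+np.cos(a)*F[:,1]
    f=lambda p:(rz(np.degrees(p))@R)[:,1]@y
    ps=[brentq(f,u,v) for u,v in zip(np.arange(-2.5,2.5,.1),np.arange(-2.4,2.6,.1)) if f(u)*f(v)<0]
    out=[]
    for p in ps:
        R2=rz(np.degrees(p))@R;yt=R2.T@y
        if yt[2]<0: continue
        th=np.degrees(np.arctan2(-yt[0],yt[2]));lean=np.degrees(np.arcsin(-R2[:,1]@n))
        out.append((p,th,lean,R2))
    return out
if __name__=="__main__":
    R=sense()['ee_rot']
    for al in(-29,-35,-39,31,20,15.5,91):
        for p,th,le,R2 in need(R,al): print(al,"turn %.3f theta %.1f lean %.1f"%(p,th,le))
E
python3 need.py
```

```text
-29 turn 0.225 theta 19.5 lean 2.3
-35 turn 0.100 theta 22.5 lean 4.2
-39 turn 0.016 theta 24.4 lean 5.7
31 turn 1.429 theta -13.5 lean 2.9
20 turn 1.205 theta -7.7 lean 0.1
15.5 turn 1.114 theta -5.2 lean -0.6
```

```bash
cat > plan.py <<'E'
from need import *
import sys
s=sense();T=s['tcp_pos'];R=s['ee_rot']
al,th,d=float(sys.argv[1]),np.radians(float(sys.argv[2])),float(sys.argv[3])
for p,thn,le,R2 in need(R,al):
    if abs(p)>1.5: continue
    print("turn %.3f need theta %.1f lean %.1f"%(p,thn,le))
    t=np.radians(thn)
    a=np.radians(al);y=-np.sin(a)*F[:,0]+np.cos(a)*F[:,1]
    for lab,h,tt in(("hover foot+6",.006,th),("touch foot+0",0,th),("foot-5",-.005,th),("in, pivoted",-.011,t)):
        foot=np.array([-.04+d*np.cos(tt),0,d*np.sin(tt)])
        ys=R2@np.array([-np.sin(tt),0,np.cos(tt)])
        Ft=C+h*n; TT=Ft-R2@foot
        print(lab,"T",TT.round(4),"shift mm",((TT-T)*1000).round(1),"pin b height %.1f a %.1f"%(((Ft-.03*ys-C)@n)*1000,((Ft+.03*ys-C)@n)*1000))
E
python3 plan.py -29 24.5 .105
```

```text
turn 0.225 need theta 19.5 lean 2.3
hover foot+6 T [0.5105 0.0246 0.2324] shift mm [  7.  -13.4 -22.3] pin b height 3.4 a 8.6
touch foot+0 T [0.5135 0.024  0.2272] shift mm [ 10.  -13.9 -27.5] pin b height -2.6 a 2.6
foot-5 T [0.5159 0.0236 0.2229] shift mm [ 12.4 -14.4 -31.8] pin b height -7.6 a -2.4
in, pivoted T [0.5239 0.0303 0.2203] shift mm [ 20.4  -7.7 -34.4] pin b height -11.0 a -11.0
```

```bash
python3 -m creep '[[0,1,-3,-4,0.06],[0,2,-6,-8,0.12],[0,3,-9,-12,0.18],[0,5,-12,-16,0.225],[0,6,-13,-20,0.225],[0,6,-13,-20,0.225],[0,6,-13,-20,0.225],[0,6,-13,-20,0.225]]'
python3 - <<'E'
from h import *;from fit import Rf;from pose import spanner
import pickle
q=capture("side");s=sense();T=s['tcp_pos'];R=s['ee_rot'];pickle.dump((None,q),open("e2.pkl","wb"))
print(T,s['wrist_force'],s['gripper_width'])
o,k=spanner(q,T,R);th,fz,fx=o.x;print("theta",np.degrees(th),"foot",fz,fx,o.fun)
F=Rf(np.radians(-10.45));C=np.array([.5612,.0365,.176])
im=cv2.resize(cv2.convertScaleAbs(q["image"][175:245,345:425],alpha=1.6),(800,700),interpolation=cv2.INTER_CUBIC)
def dot(X,c):
    u=(proj(q,X)+.5-[345,175])*10;cv2.circle(im,(int(u[0]),int(u[1])),6,c,1)
for i in range(6):
    a=np.radians(.8+60*i);dot(C+F@np.array([.03*np.cos(a),.03*np.sin(a),0]),(0,255,0))
foot=np.array([fx,0,fz])/1000;ys=np.array([-np.sin(th),0,np.cos(th)])
for e,c in((-.03,(0,0,255)),(.03,(255,0,255)),(0,(0,255,255))):
    X=T+R@(foot+e*ys);dot(X,c);L=F.T@(X-C);print(e,L.round(4),"r %.4f phi %.1f"%(np.hypot(L[0],L[1]),np.degrees(np.arctan2(L[1],L[0]))))
cv2.imwrite("pics/e2.png",im[100:])
E
```

```text
time_s: 31.05
tcp_pos: [0.51, 0.0254, 0.2348]
ee_rot: [[0.298, -0.636, 0.711], [-0.37, 0.61, 0.701], [-0.88, -0.472, -0.054]]
wrist_force: [-1.3, -0.2, -1.7]
gripper_width: 0.138
[0.5099 0.0254 0.2348] [-0.218  -0.7496 -2.5431] 0.13383031528942482
theta 27.64595513075964 foot 42.112417756872354 55.38558413870605 0.5419551805194845
-0.03 [-0.0141 -0.029   0.0047] r 0.0323 phi -116.0
0.03 [0.0143 0.0231 0.0133] r 0.0272 phi 58.2
0 [ 0.0001 -0.0029  0.009 ] r 0.0029 phi -87.9
```

View pics/e2.png

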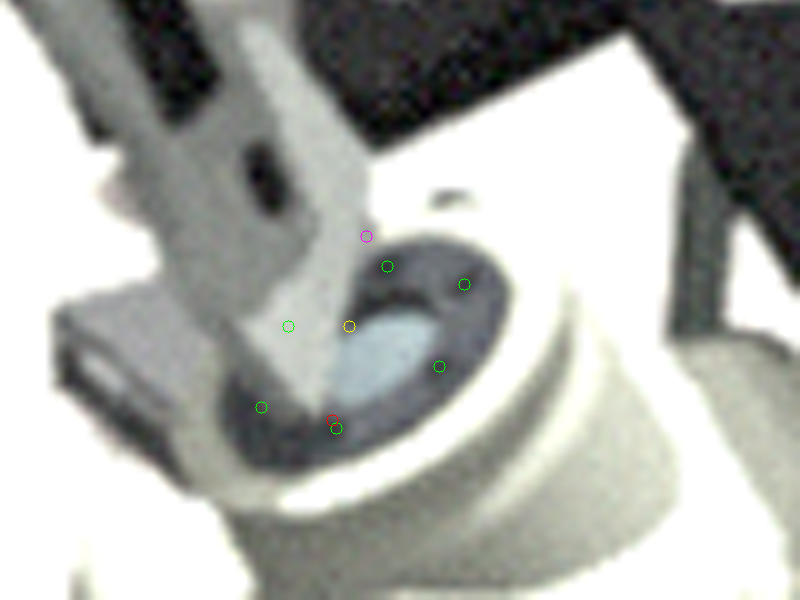

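```bash
python3 -m creep '[[0,0,2,0,0],[0,1,2,-2,0],[0,2,2,-4,0],[0,3,2,-5,0],[0,4,2,-7,0],[0,5,2,-8,0],[0,5,2,-8,0],[0,5,2,-8,0]]'
cat > e.py <<'E'
from h import *;from fit import Rf;from pose import spanner
import pickle,sys
tag=sys.argv[1];ph=float(sys.argv[2])
q=capture("side");s=sense();T=s['tcp_pos'];R=s['ee_rot'];pickle.dump((None,q),open(tag+".pkl","wb"))
print("t",s['time_s'],T,s['wrist_force'],s['moment'],s['gripper_width'])
o,k=spanner(q,T,R);th,fz,fx=o.x;print("theta",np.degrees(th),"foot",fz,fx,o.fun)
F=Rf(np.radians(-10.45));C=np.array([.5612,.0365,.176])
im=cv2.resize(cv2.convertScaleAbs(q["image"][175:245,345:425],alpha=1.6),(800,700),interpolation=cv2.INTER_CUBIC)
def dot(X,c):
    u=(proj(q,X)+.5-[345,175])*10;cv2.circle(im,(int(u[0]),int(u[1])),6,c,1)
for i in range(6):
    a=np.radians(ph+60*i);dot(C+F@np.array([.03*np.cos(a),.03*np.sin(a),0]),(0,255,0))
foot=np.array([fx,0,fz])/1000;ys=np.array([-np.sin(th),0,np.cos(th)])
for e,c in((-.03,(0,0,255)),(.03,(255,0,255)),(0,(0,255,255))):
    X=T+R@(foot+e*ys);dot(X,c);L=F.T@(X-C);print(e,L.round(4),"r %.4f phi %.1f"%(np.hypot(L[0],L[1]),np.degrees(np.arctan2(L[1],L[0]))))
P=T+R@np.array([-.04,0,0]);print("pad vs axis",(F.T@(P-C)).round(4))
cv2.imwrite("pics/"+tag+".png",im[100:])
E
python3 e.py e3 .8
```

```text
time_s: 31.9
tcp_pos: [0.5139, 0.0261, 0.226]
ee_rot: [[0.295, -0.637, 0.712], [-0.372, 0.61, 0.699], [-0.88, -0.472, -0.057]]
wrist_force: [-0.8, -3.3, -4.1]
gripper_width: 0.138
t 31.95 [0.5139 0.0261 0.226 ] [-1.6725 -4.2806 -4.4374] [-0.1459  1.2368 -0.6232] 0.13431755289463954
theta 25.152192348444725 foot 40.77814793509087 55.436639689037015 0.553506384233099
-0.03 [-0.0161 -0.029  -0.0031] r 0.0331 phi -119.1
0.03 [0.0126 0.0234 0.0026] r 0.0266 phi 61.6
0 [-0.0017 -0.0028 -0.0002] r 0.0033 phi -122.1
pad vs axis [-0.0085 -0.0063  0.1033]
```

View pics/e3.png

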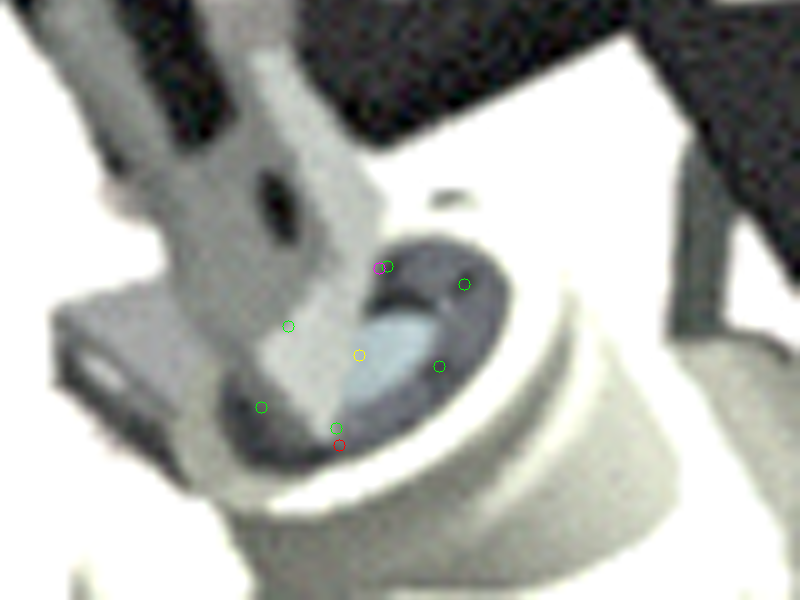

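```bash
python3 -m creep '[[0,2,0,-2,0],[0,4,0,-3,0],[0,6,1,-3,0],[0,8,2,-3,0],[0,10,3,-3,0],[0,12,4,-3,0],[0,12,4,-3,0],[0,12,4,-3,0]]'; python3 e.py e4 .8
```

```text
time_s: 32.75
tcp_pos: [0.5238, 0.0297, 0.2213]
ee_rot: [[0.291, -0.638, 0.713], [-0.373, 0.611, 0.698], [-0.881, -0.469, -0.06]]
wrist_force: [-11.5, 1.0, -1.1]
gripper_width: 0.137
t 32.8 [0.5238 0.0297 0.2213] [-11.604    1.3924  -0.6464] [ 1.5764  4.3474 -1.2825] 0.1347504658827877
theta 19.0261994930895 foot 31.608721521210455 56.97880560189519 0.3657595289297213
-0.03 [-0.0156 -0.0318 -0.0068] r 0.0354 phi -116.1
0.03 [ 0.0136  0.0206 -0.0077] r 0.0247 phi 56.6
0 [-0.001  -0.0056 -0.0072] r 0.0057 phi -99.9
pad vs axis [-0.0028 -0.001   0.0946]
```

View pics/e4.png

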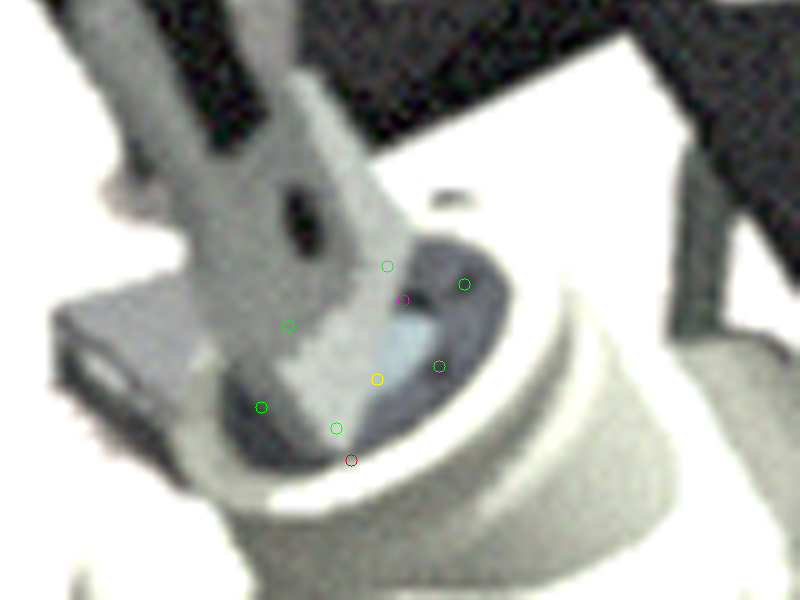

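```bash
python3 -m creep '[[0,0,0,0,-0.03],[0,0,-1,0,-0.06],[0,0,-1,0,-0.09],[0,-1,-2,0,-0.12],[0,-1,-2,0,-0.15],[0,-1,-3,0,-0.2],[0,-1,-3,0,-0.2],[0,-1,-3,0,-0.2]]'; python3 e.py f1 .8;python3 tr.py f1
```

```text
time_s: 33.6
tcp_pos: [0.5238, 0.0293, 0.2231]
ee_rot: [[0.216, -0.505, 0.836], [-0.419, 0.725, 0.547], [-0.882, -0.468, -0.055]]
wrist_force: [-14.4, 5.2, 7.6]
gripper_width: 0.167
t 33.65 [0.5238 0.0293 0.2231] [-14.5105   5.5953   7.4052] [ 2.244   3.7118 -0.6058] 0.1628314763199579
theta 25.011366448040626 foot 38.252988348442415 54.555322482046776 0.4503397026095991
-0.03 [-0.0134 -0.0313 -0.0071] r 0.0340 phi -113.2
0.03 [ 0.024   0.0156 -0.0063] r 0.0286 phi 33.1
0 [ 0.0053 -0.0078 -0.0067] r 0.0094 phi -55.9
pad vs axis [0.0005 0.001  0.0948]
lag 9.269099245009025 265 lean 0.15737192696206714 alpha -30.73150841930215
```

View pics/f1.png

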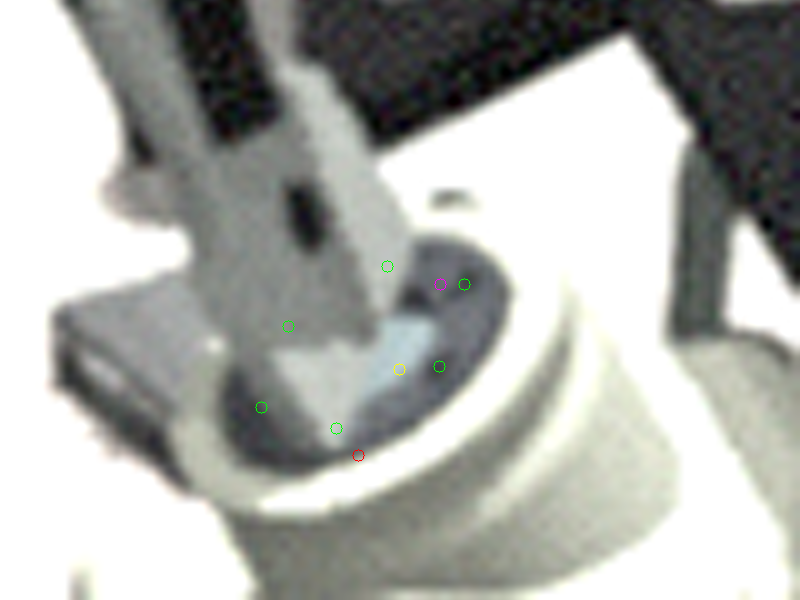

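```bash
python3 -m creep '[[0,0,-1,0,-0.03],[0,-1,-1,0,-0.06],[0,-1,-2,0,-0.09],[0,-1,-3,0,-0.12],[0,-2,-3,0,-0.15],[0,-2,-3,0,-0.2],[0,-2,-3,0,-0.2],[0,-2,-3,0,-0.2]]'; python3 e.py f2 .8;python3 tr.py f2
```

```text
time_s: 34.45
tcp_pos: [0.5232, 0.0292, 0.2249]
ee_rot: [[0.134, -0.354, 0.926], [-0.449, 0.811, 0.375], [-0.883, -0.466, -0.05]]
wrist_force: [-13.2, 6.4, 7.7]
gripper_width: 0.206
t 34.5 [0.5231 0.0292 0.2249] [-12.4171   6.3208   7.716 ] [ 2.3226  3.3855 -0.5426] 0.2026671358423444
theta 29.05993745450837 foot 41.986687938290856 53.129996304627014 1.2798845215381145
-0.03 [-0.0131 -0.0338 -0.0059] r 0.0363 phi -111.2
0.03 [ 0.0313  0.0065 -0.0049] r 0.0320 phi 11.7
0 [ 0.0091 -0.0136 -0.0054] r 0.0164 phi -56.3
pad vs axis [0.0034 0.0026 0.0953]
lag 18.33308917687157 263 lean -0.7092402339785727 alpha -32.29578535872236
```

View pics/f2.png

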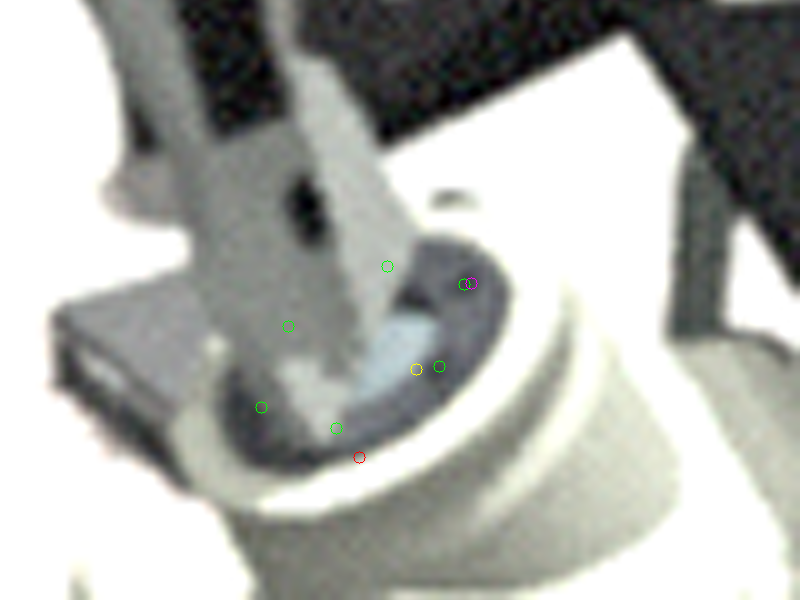

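```bash
python3 -m creep '[[0,1,0,0,0.08],[0,1,0,0,0.16],[0,2,0,0,0.24],[0,2,0,0,0.3],[0,2,0,0,0.3],[0,0,0,4,0.3],[0,-4,1,12,0.3],[0,-8,2,20,0.3]]'; python3 e.py g1 .8 | head -2
python3 - <<'E'
import pickle,cv2,numpy as np
a=[]
for t in("e1","g1"):
    im=pickle.load(open(t+".pkl","rb"))[1]["image"][198:234,364:400]
    a.append(cv2.resize(cv2.convertScaleAbs(im,alpha=2.0),(390,390),interpolation=cv2.INTER_CUBIC))
cv2.imwrite("pics/g1h.png",np.hstack(a))
E
```

```text
time_s: 35.3
tcp_pos: [0.517, 0.0326, 0.2475]
ee_rot: [[0.266, -0.576, 0.773], [-0.387, 0.67, 0.633], [-0.883, -0.468, -0.045]]
wrist_force: [0.9, 0.5, -1.9]
gripper_width: 0.134
t 35.35 [0.5173 0.0329 0.2493] [-0.9129 -0.194  -0.9329] [ 1.1398  0.6196 -0.0114] 0.13653478563195956
theta 21.801407029935554 foot 34.49576403966992 58.12264287663185 0.42592682171391183
```

View pics/g1h.png

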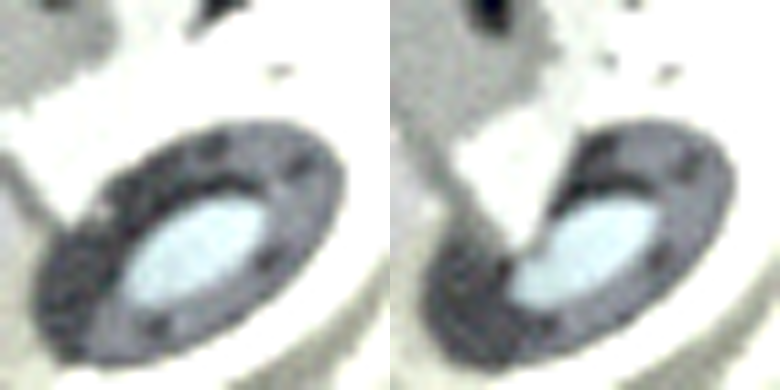

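Run:
```python
from h import *
from g import planefit
import pickle
p,q=pickle.load(open("b5.pkl","rb"))
W=cloud(p);m=(np.abs(W[...,0]-.46)<.08)&(np.abs(W[...,1]-.305)<.09)&(W[...,2]>.045)&(W[...,2]<.15)
c,n,k,s=planefit(W[m],tol=.004);print(c,n,k,s,"az",np.degrees(np.arctan2(n[1],n[0])),"el",np.degrees(np.arcsin(n[2])))
a=np.radians(np.degrees(np.arctan2(n[1],n[0])))
for az in(a,np.radians(10.2)):
  N=np.array([np.cos(az)*np.cos(np.radians(35)),np.sin(az)*np.cos(np.radians(35)),np.sin(np.radians(35))])
  Z=np.array([-np.cos(az)*np.sin(np.radians(35)),-np.sin(az)*np.sin(np.radians(35)),np.cos(np.radians(35))])
  Y=np.cross(Z,N)
  P=W[m];d=(P-c)@N;P=P[np.abs(d)<.005]
  y=(P-c)@Y;print("Y",Y,"extent y",np.percentile(y,[1,99]),"z ext",np.percentile((P-c)@Z,[1,99]))
  S=c+Z*((.032-c[2])/Z[2]); ymid=np.mean(np.percentile(y,[1,99])); print("stop",S+Y*ymid,"foot",S+Y*ymid+.006*N)
cv2.imwrite("pics/rest5.png",cv2.resize(p["image"][180:255,170:270],(800,600),interpolation=cv2.INTER_CUBIC))
```

```text
[0.4587 0.32   0.0755] [0.7986 0.1463 0.5839] 671 0.0017909944924609296 az 10.382403159418468 el 35.723254458077434
Y [-0.1802  0.9836  0.    ] extent y [-0.0736  0.0737] z ext [-0.037   0.0343]
stop [0.4886 0.3255 0.032 ] foot [0.4934 0.3264 0.0354]
Y [-0.1771  0.9842 -0.    ] extent y [-0.0736  0.0739] z ext [-0.037   0.0346]
stop [0.4886 0.3256 0.032 ] foot [0.4934 0.3265 0.0354]
```

View pics/rest5.png

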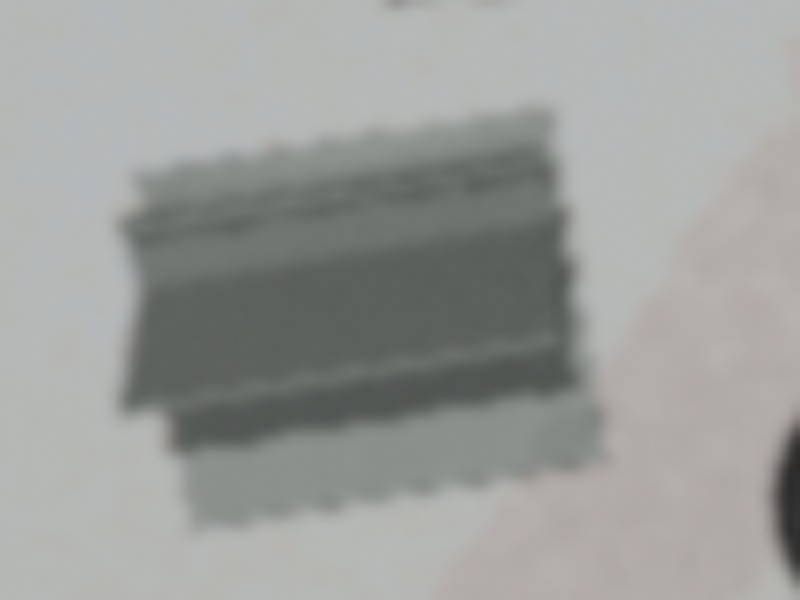

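Run:
```python
from need import *
s=sense();T=s['tcp_pos'];R=s['ee_rot'];C=np.array([.5612,.0365,.176])
P=T+R@np.array([-.04,0,0]);print(T,"pad",(F.T@(P-C)).round(4))
for p,th,le,R2 in need(R,-29.5):
    if abs(p)>.5: continue
    print(p,th,le)
    y=-np.sin(np.radians(-29.5))*F[:,0]+np.cos(np.radians(-29.5))*F[:,1]
    for lab,a,h in(("above",0,.108),("in6",0,.1005),("swing16",.016,.1035),("swing34",.034,.105),("out",.034,.130)):
        Pt=C+F@np.array([-.001,0,0])+h*n+a*y
        print(lab,((Pt+.04*R2[:,0]-T)*1000).round(1))
```

```text
[0.5173 0.0329 0.2493] pad [0.0059 0.0017 0.122 ]
0.08873324768655552 18.902569236146093 2.2130976950471237
above [  2.   -0.9 -15.6]
in6 [  5.7  -1.6 -22.1]
swing16 [ 13.5  11.2 -15.5]
swing34 [23.1 25.3 -9.8]
out [10.8 27.6 11.8]
```

```bash
python3 -m creep '[[0,0,-1,-5,0.05],[0,1,-2,-10,0.09],[0,2,-2,-14,0.09],[0,3,-2,-16,0.09],[0,4,-3,-18,0.09],[0,4,-3,-20,0.09],[0,5,-3,-22,0.09],[0,5,-3,-22,0.09]]'; python3 e.py g2 .8
```

```text
time_s: 36.15
tcp_pos: [0.5237, 0.031, 0.2309]
ee_rot: [[0.307, -0.631, 0.712], [-0.36, 0.616, 0.701], [-0.881, -0.471, -0.038]]
wrist_force: [-12.1, 7.1, 13.0]
gripper_width: 0.133
t 36.2 [0.5236 0.031  0.231 ] [-11.5277   5.5438  13.2745] [ 1.1991  2.8191 -0.7921] 0.13852523605149053
theta 20.224829580388164 foot 32.632927228062044 57.831593487866854 0.444393298900954
-0.03 [-0.0099 -0.0289 -0.0004] r 0.0305 phi -108.9
0.03 [0.0196 0.0234 0.0012] r 0.0305 phi 50.1
0 [ 0.0049 -0.0028  0.0004] r 0.0056 phi -29.6
pad vs axis [ 0.0013 -0.0003  0.1034]
```

View pics/g2.png

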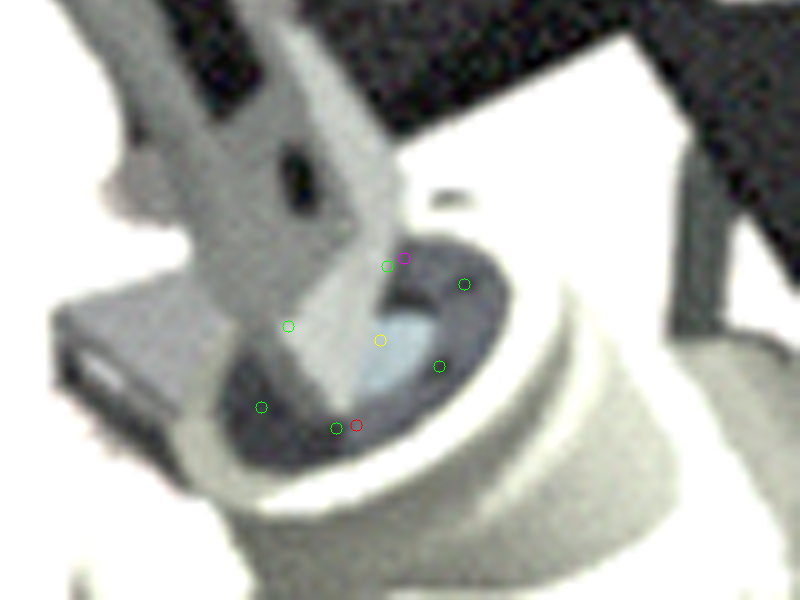

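```bash
python3 -m creep '[[0,-2,0,3,0],[0,-4,1,3,0],[0,-7,1,0,0],[0,-7,1,0,0],[0,-6,1,-2,0],[0,-5,1,-4,0],[0,-4,0,-6,0],[0,-4,0,-6,0]]'; python3 e.py g3 .8
```

```text
time_s: 37.0
tcp_pos: [0.5193, 0.0304, 0.2242]
ee_rot: [[0.305, -0.631, 0.713], [-0.361, 0.616, 0.7], [-0.881, -0.471, -0.04]]
wrist_force: [0.4, -0.2, -2.4]
gripper_width: 0.135
t 37.05 [0.5192 0.0304 0.2242] [-0.5169 -1.0491 -3.4752] [ 0.7481  1.1813 -0.2186] 0.13400160662678218
theta 20.321085631247765 foot 33.072443121378164 57.343582633404495 0.40239572533722345
-0.03 [-0.0167 -0.0298 -0.0039] r 0.0342 phi -119.3
0.03 [ 0.0127  0.0224 -0.0022] r 0.0258 phi 60.4
0 [-0.002  -0.0037 -0.003 ] r 0.0042 phi -118.3
pad vs axis [-0.0057 -0.0016  0.0997]
```

```bash
python3 -m creep '[[0,3,4,2,0],[0,5,8,4,0],[0,8,13,6,0],[0,11,17,8,0],[0,14,22,10,0],[0,16,25,11,0],[0,18,28,12,0],[0,18,28,12,0]]'; python3 e.py g4 .8
```

```text
time_s: 37.85
tcp_pos: [0.5353, 0.0559, 0.2354]
ee_rot: [[0.299, -0.631, 0.716], [-0.367, 0.616, 0.697], [-0.881, -0.471, -0.047]]
wrist_force: [-4.2, -4.8, -1.4]
gripper_width: 0.138
t 37.9 [0.5353 0.0558 0.2354] [-2.9081 -4.3307 -1.9887] [-0.4558  1.8393 -1.0653] 0.13896710490663663
theta 7.765188052846094 foot 4.62319415683463 62.51237104673348 0.4832218372350275
-0.03 [-0.0159 -0.0265  0.0114] r 0.0309 phi -120.9
0.03 [ 0.0135  0.0244 -0.0005] r 0.0279 phi 61.1
0 [-0.0012 -0.0011  0.0055] r 0.0016 phi -138.0
pad vs axis [0.0097 0.0265 0.1037]
```

View pics/g4.png

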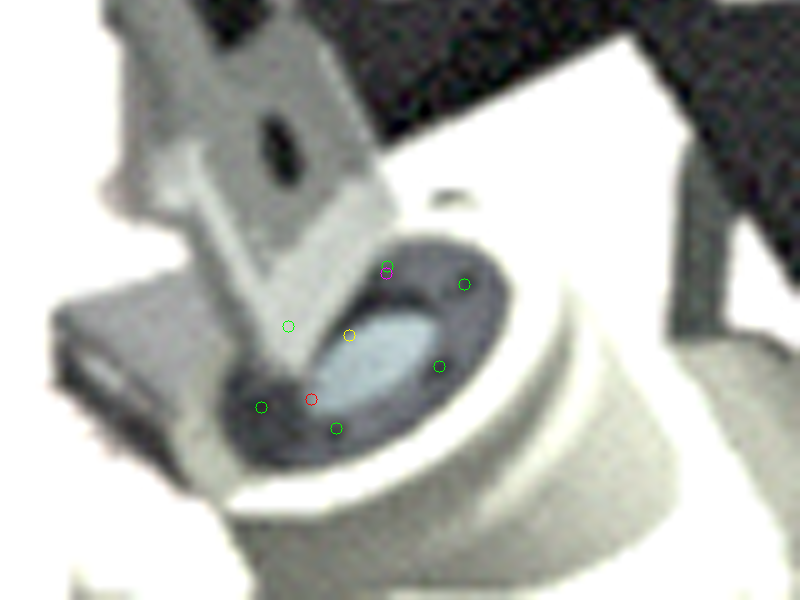

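```bash
python3 -m creep '[[0,-5,5,13,0],[0,-9,11,26,0.02],[0,-15,30,35,0.12],[0,-25,70,35,0.25],[0,-35,112,35,0.38],[0,-45,154,35,0.51],[0,-52,196,30,0.64],[0,-58,238,20,0.77]]'; python3 e.py g5 .8 |head -2
python3 - <<'E'
import pickle,cv2,numpy as np
a=[]
for t in("e1","g5"):
    im=pickle.load(open(t+".pkl","rb"))[1]["image"][198:234,364:400]
    a.append(cv2.resize(cv2.convertScaleAbs(im,alpha=2.0),(390,390),interpolation=cv2.INTER_CUBIC))
cv2.imwrite("pics/g5h.png",np.hstack(a))
E
```

```text
time_s: 38.7
tcp_pos: [0.4769, 0.2976, 0.2577]
ee_rot: [[0.473, -0.881, 0.02], [-0.047, -0.002, 0.999], [-0.88, -0.474, -0.042]]
wrist_force: [-0.2, 0.4, -2.5]
gripper_width: 0.138
t 38.75 [0.4766 0.3018 0.2559] [ 0.0965  4.2827 -2.8521] [0.768  1.48   0.2818] 0.1367530901686207
theta 16.2710513394688 foot 2.2897948994066244 61.99223819773302 3.4475681915268126
```

View pics/g5h.png

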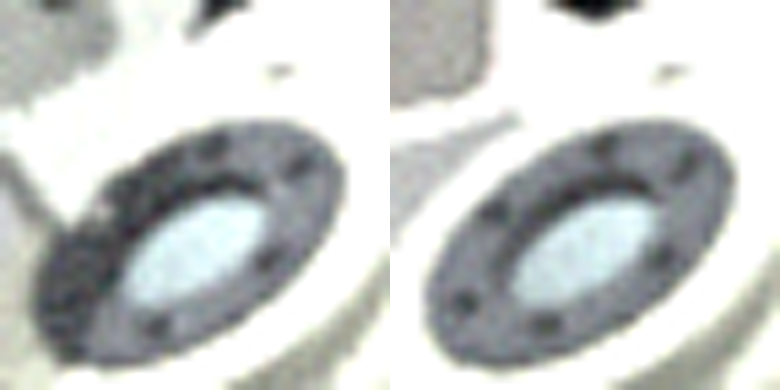

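```bash
python3 -m creep '[[0,-4,6,-15,0.06],[0,-6,12,-30,0.12],[0,-8,18,-48,0.18],[0,-9,18,-66,0.18],[0,-10,18,-84,0.18],[0,-10,18,-100,0.18],[0,-10,18,-106,0.18],[0,-10,18,-106,0.18]]'
cat > r.py <<'E'
from h import *
import pickle,sys
q=capture("side");p=capture("top");s=sense();T=s['tcp_pos'];R=s['ee_rot'];pickle.dump((p,q),open(sys.argv[1]+".pkl","wb"))
print("t",s['time_s'],T,R.round(3).tolist(),s['wrist_force'],s['gripper_width'])
az=np.radians(10.4);N=np.array([np.cos(az)*.8192,np.sin(az)*.8192,.5736]);Z=np.array([-np.cos(az)*.5736,-np.sin(az)*.5736,.8192]);Y=np.cross(Z,N);S=np.array([.4886,.3255,.032])
W=cloud(q);L=((W-S)@np.c_[N,Y,Z])*1000
m=(L[...,0]>1)&(L[...,0]<45)&(np.abs(L[...,1])<75)&(L[...,2]>-5)&(L[...,2]<150)
a=cv2.resize(cv2.convertScaleAbs(q["image"][150:240,260:360],alpha=1.3),(480,432),interpolation=cv2.INTER_CUBIC)
for pt,c in((S,(0,0,255)),(S+.006*N+.113*Z,(0,255,0)),(S+.084*Z,(255,0,0)),(T+R@np.array([.0665,0,.004]),(0,255,255))):
    u=(proj(q,pt)+.5-[260,150])*4.8;cv2.circle(a,(int(u[0]),int(u[1])),4,c,1)
b=np.zeros((432,320,3),np.uint8)
for x,y,z in L[m]:
    cv2.circle(b,(int(160+y*2),int(380-z*2.3)),3,(0,int(max(0,min(255,x*6))),255-int(max(0,min(255,x*6)))),-1)
cv2.imwrite("pics/"+sys.argv[1]+".png",np.hstack([a,b]))
E
python3 r.py r1
```

```text
time_s: 39.55
tcp_pos: [0.4666, 0.3201, 0.1497]
ee_rot: [[0.473, -0.864, -0.17], [0.044, -0.17, 0.985], [-0.88, -0.473, -0.042]]
wrist_force: [1.3, 0.3, -1.6]
gripper_width: 0.136
t 39.65 [0.467  0.3209 0.151 ] [[0.474, -0.864, -0.169], [0.046, -0.168, 0.985], [-0.879, -0.475, -0.04]] [ 0.162   0.0997 -2.3461] 0.1361211654204971
```

View pics/r1.png

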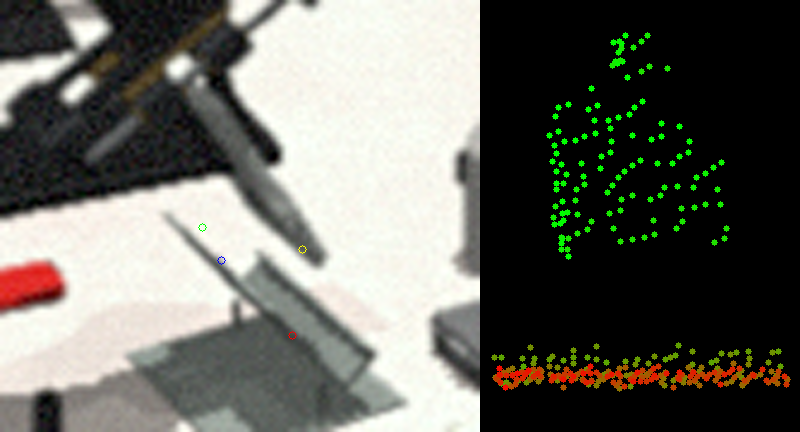

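```bash
python3 -m creep '[[0,0,0,-8,0],[0,-1,0,-16,0],[0,-1,0,-24,0],[0,-2,-1,-32,0],[0,-3,-1,-40,0],[0,-4,-1,-46,0],[0,-4,-1,-48,0],[0,-4,-1,-48,0]]'; python3 r.py r2
```

```text
time_s: 40.45
tcp_pos: [0.4636, 0.3204, 0.1038]
ee_rot: [[0.475, -0.863, -0.17], [0.047, -0.168, 0.985], [-0.879, -0.476, -0.039]]
wrist_force: [0.7, -0.0, -2.9]
gripper_width: 0.137
t 40.55 [0.4634 0.3206 0.1039] [[0.475, -0.863, -0.17], [0.047, -0.168, 0.985], [-0.879, -0.476, -0.039]] [ 0.0131 -0.1591 -2.6366] 0.1350267671126704
```

View pics/r2.png

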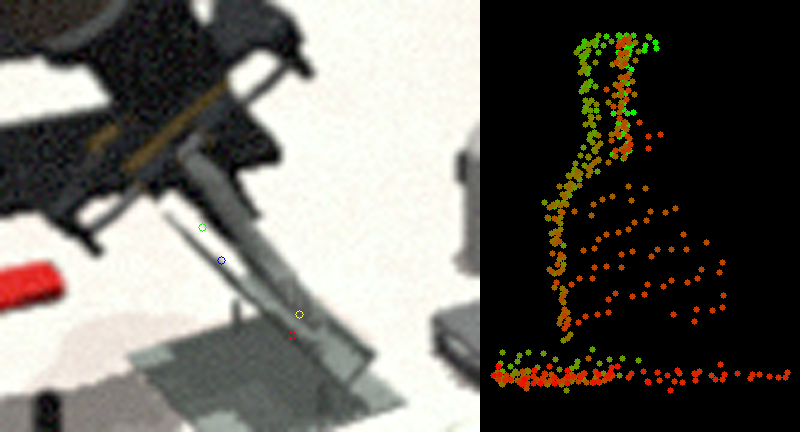

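```bash
python3 -m creep '[[0,0,0,-3,0],[0,0,0,-6,0],[0,0,0,-6,0],[0,0,0,-6,0],[0,0,0,-6,0],[0,0,0,-6,0],[0,0,0,-6,0],[0,0,0,-6,0]]'; python3 r.py r3
```

```text
time_s: 41.35
tcp_pos: [0.4634, 0.3206, 0.098]
ee_rot: [[0.475, -0.863, -0.17], [0.047, -0.168, 0.985], [-0.878, -0.476, -0.039]]
wrist_force: [-0.5, 0.3, -2.1]
gripper_width: 0.135
t 41.45 [0.4635 0.3205 0.0979] [[0.475, -0.863, -0.17], [0.047, -0.168, 0.985], [-0.879, -0.476, -0.039]] [-0.3997 -0.2291 -2.6551] 0.1356053858493212
```

View pics/r3.png

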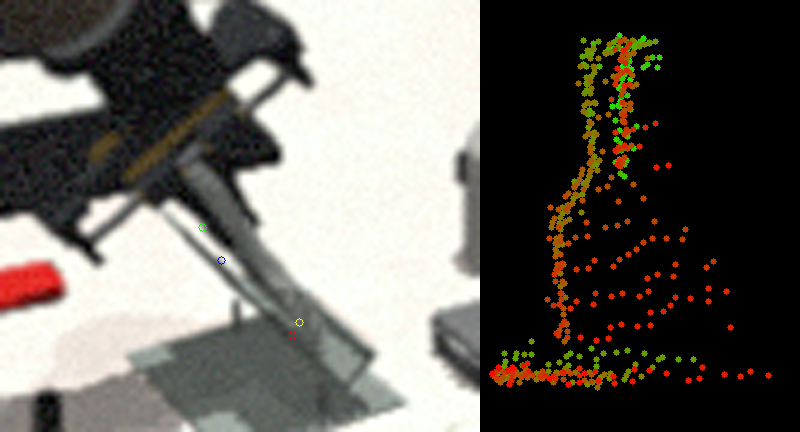

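```bash
python3 -m creep '[[0,0,0,-2,0],[0.2,0,0,-2,0],[0.25,0,0,-2,0],[0.3,0,0,-2,0],[0.4,0,0,-2,0],[0.5,0,0,-2,0],[0.6,0,0,-2,0],[0.6,0,0,-2,0]]'; python3 r.py r4
```

```text
time_s: 42.25
tcp_pos: [0.4635, 0.3206, 0.096]
ee_rot: [[0.475, -0.863, -0.17], [0.047, -0.168, 0.985], [-0.878, -0.476, -0.039]]
wrist_force: [0.1, -0.2, -0.9]
gripper_width: 0.558
t 42.35 [0.4636 0.3206 0.0961] [[0.476, -0.863, -0.17], [0.047, -0.168, 0.985], [-0.878, -0.476, -0.039]] [-0.9833 -0.2388 -0.5553] 0.5867885228794297
```

View pics/r4.png

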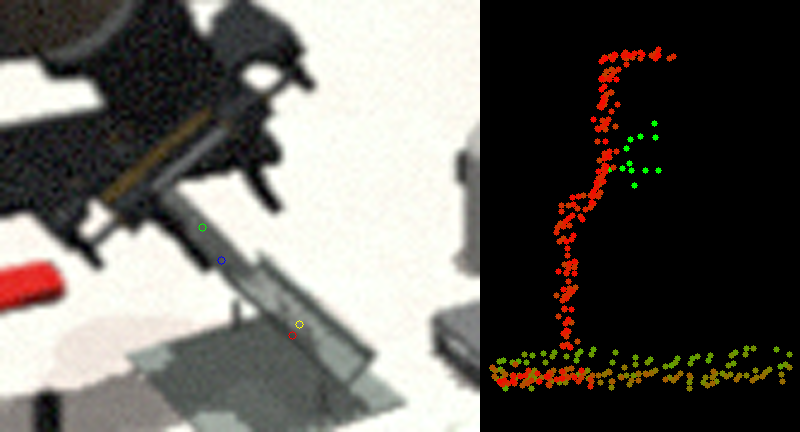

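```bash
python3 -m creep '[[1,0,0,0,0],[1,0,0,0,0],[1,0,0,0,0],[1,0,0,0,0],[1,0,0,0,0],[1,-8,-1,12,0],[1,-17,-3,25,0],[1,-28,-5,41,0]]'; python3 -m creep '[[1,-18,-4,28,0],[1,-36,-8,56,0],[1,-50,-10,85,0],[1,-55,-10,120,0],[1,-60,0,150,0],[1,-60,10,170,0],[1,-60,10,170,0],[1,-60,10,170,0]]'; python3 r.py r5
```

```text
time_s: 43.15
tcp_pos: [0.4352, 0.3148, 0.1368]
ee_rot: [[0.475, -0.864, -0.169], [0.045, -0.167, 0.985], [-0.879, -0.475, -0.04]]
wrist_force: [0.6, 0.4, 0.0]
gripper_width: 0.997
time_s: 43.95
tcp_pos: [0.3749, 0.3244, 0.3062]
ee_rot: [[0.474, -0.864, -0.168], [0.045, -0.167, 0.985], [-0.879, -0.474, -0.04]]
wrist_force: [-0.3, -0.3, -0.9]
gripper_width: 1.0
t 44.05 [0.375  0.3236 0.3052] [[0.474, -0.865, -0.168], [0.043, -0.168, 0.985], [-0.88, -0.474, -0.043]] [-0.4394  0.641  -0.213 ] 0.9997118408887549
```

View pics/r5.png

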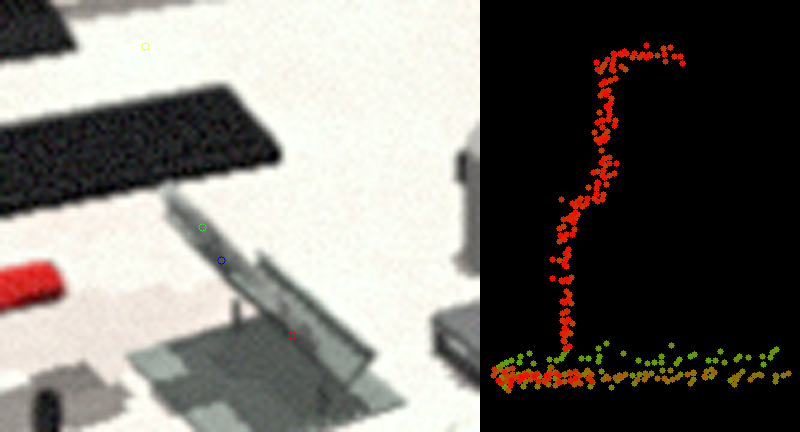

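Run:
```python
import pickle,cv2,numpy as np
p,q=pickle.load(open("r5.pkl","rb"))
cv2.imwrite("pics/top9.png",p["image"])
R=lambda i,x,y,w,h:cv2.resize(i[y:y+h,x:x+w],(400,303),interpolation=cv2.INTER_CUBIC)
cv2.imwrite("pics/top9c.png",np.hstack([R(p["image"],285,154,66,50),R(p["image"],176,185,80,60)]))
```

```text
(no output)
```

View pics/top9.png

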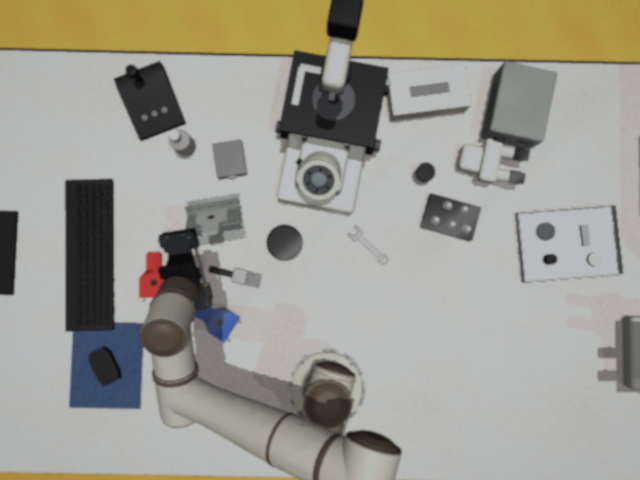

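View pics/top9c.png

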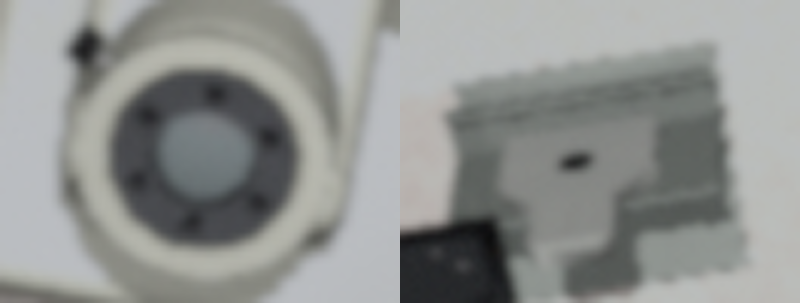

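```bash
python3 -c "
from station import *
print(sense()['time_s']);print(finish_job())"
```

```text
44.05
the job is handed in; nothing more can be done
None
```

I tightened the ring clockwise about 44° (0.77 rad) and laid the spanner back flat on its rest. I handed the job in at 44 s. I believe the ring is fully home, but I could only judge that from images and feel.

**Tightening:** With both pins in two opposite holes, the ring turned about 44°, then the spanner lost the holes while I was still turning. I lifted it, re-seated both pins and turned again. The gripper twisted 18° against the spanner, and the ring's holes had not moved in the pictures afterwards. In the first stroke the ring still moved under that much twist, so I take this as the firm stop. 0.77 rad is also within the stated 0.55–0.95.

**Spanner:** Before going back to the rest, I put the pins part-way into the same holes once more, only to straighten the spanner in the gripper. The ring did not move. The last pictures show the spanner flat on the board, level, pins against the ledge and grip up.

**Other things:** The last top picture shows the other loose things and the red and blue look-alikes where they were.

**What disagreed or went wrong:**
- **Tool point:** the cameras showed the fingertips about 40 mm short of the stated tool point, so I grasped by the pictures.
- **Tool tilt:** moves could not tilt the tool, so I got about 29° by repeatedly pushing the arm past its reach.
- **Slips at the ring:** when the spanner lost the holes, at least one pin was out. The later part-way entry first landed on the ring's face with about 17 N. I saw no contact with the glass, but no check rules it out.

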